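# Put the last tube rack away and lap the cabinet doors

### The arm

A 6-joint arm with a two-finger parallel gripper is mounted at the origin on the work surface. World frame = base frame: x ahead of the robot, y to its left, z up, the work surface at z = 0. Lengths are in m, angles in rad, forces in N, time in s.
With the tool pointing down it reaches from about 0.25 to 0.775 m from the base axis. Payload 8.9 kg.
Tool frame: the origin (TCP) lies at the very end of the fingers, on their centre line; the grasp point (between the pads) lies 19 mm behind it; z points along the fingers, y is the direction in which the jaws open and shut (so a half turn about z gives the same grasp; the last joint's range is limited). The gripper opens to 85 mm and grips with 20 to 120 N. Pads are 22 mm wide; open, the fingers measure 114 mm over their backs; the gripper's body (76 mm by 85 mm) begins 54 mm behind the grasp point. The pads swing forward as they close: fully open they stand 13 mm farther back than shut.
Start: joints at [-1.25, 0.291, -0.153, 1.127, 0, 1.431], TCP at [0.233, -0.47, 0.231] pointing down, gripper open.
Joint ranges: [-2.52, 2.52], [-0.91, 1.74], [-1.3, 1.37], [-1.96, 2.02], [-1.52, 1.47], [-3.14, 3.14]. Speed limits (rad/s): [2.22, 2.22, 2.79, 3.14, 3.14, 3.14].

### API

Orientations are given as a unit quaternion [x, y, z, w].
In Python, from station import monitor, read_camera, get_calibration, ctrl gives the robot as it stands. The module is installed in compiled form; this text tells all that it offers.
- The arm moves only by the shell command python3 -m handwheel 'ROWS' [OPENING] [FORCE]. ROWS is JSON, a list of rows, each a list of 2 entries, a list of its own where there are three numbers: the shift along the tool's x, y, z each as a share of 0.04 m, from -1 to 1, then the turn about the tool's z as a share of 5 degrees, from -1 to 1. In form: [[[x, y, z], turn], ...]. A call has 1 to 10 rows; each row shifts and turns the pose as measured when the row begins, along the tool's axes as they then stand; what a row does not reach is not made up. A row lasts 1/8 s, in which the tool goes at most 62.5 mm and 10.7 degrees, less where a joint would pass 70% of its speed; a pose out of reach is approached as far as the arm can. A call with a number of a shift or a turn outside -1 to 1 is refused whole. A call with a gripper value outside its range is refused whole. OPENING is the closure, from 0 (fully open) to 1 (shut), set as the call begins (- or left out, the last holds). The fingers move at their own pace and stop on an object; FORCE is the grip in N (left out, the last holds). Time passes only in rows, so rows that do not move let the fingers close. It gives the time, the measured TCP pose, the force and the opening at its end, in the units of the state.
- monitor.sense(): the state, without advancing time (a new reading comes with each control period).
- read_camera(name): name is "scene" or "top" or "wrist"; returns the picture (384x512x3 uint8, red, green, blue); there is no depth.
- get_calibration(name): a dict with "fx", "fy", "cx", "cy" (pixels), "k1" (the pictures are not rectified: a ray, as slopes to the right and down, at radius r is drawn at 1 + k1 r^2 times it, then the intrinsics apply), "R" (3x3) and "t" (3): a world point X has camera coordinates R X + t. Camera axes: x right, y down, z forward; pixel columns grow to the right and rows downward; lengths in m; the calibration is good to about 2 mm. A picture is of the moment at which its call begins: read the wrist's pose just before it. get_calibration takes no time and is no camera call; for the wrist camera it gives the pose at the moment of the call.
- ctrl.job_done(): hands the job in, once; it reports no verdict.
The state is a dict: "clock": time; "joint_pos": joint angles; "joint_vel": joint speeds; "joint_torque": joint torques, N m; "tool_pos": TCP position; "eef_rot": TCP orientation; "force": force on the tool from outside, world axes, zero at the start; "moment": the same for the moment, N m; "gripper_width": opening from 0.0 (shut) to 1.0 (fully open).
Only numpy, scipy, OpenCV 4.12 (cv2) and the standard library are available. Lean on these libraries where they do the work, as an engineer would, in place of code of your own. Each camera call takes 0.05 s, during which the arm holds its last target.

### The job

Put the loose orange tube rack into the small double-door cabinet, standing on its floor and pushed sideways right up against the green rack so that no gap is left, with the two racks' fronts level; keep it upright all the way. Then shut the doors fully: the white rebated leaf first, and the blue leaf last so that its yellow flange laps over the white leaf's tongue. Leave everything else on the bench as it is.

Things in the scene. Friction and masses are not known exactly. Their poses are not given: they have to be found in the camera images.
- cabinet_floor (a point): Fixed cabinet, 160 deep (x) x 230 wide (y) x 245 mm high, its open front (x = -80 mm) facing the robot's right. Point: centre of its floor's upper face, 12 mm above the bench; x to its back (the robot's left), y to the robot. 5 mm clear sides. A header bar and rods form its top, underside 223 mm above the floor: reaching in needs the tool tilted about 40 degrees, tips towards its back
- white_leaf (a joint): White rebated leaf, rad: 0 shut, growing as it swings out of the front (limit 2). Hinged at the front edge nearer the robot (cabinet +y). Panel 105 wide, 240 high, 12 mm thick, plus a dark 5 mm thick, 20 mm wide tongue along its free edge, inner side. Slight friction (1 N at edge), stays where left; push it on its outer face. Knob 28 mm proud, 85 mm from the hinge, 100 mm above the bench
- blue_leaf (a joint): Blue flanged leaf, rad: 0 shut, growing as it swings out of the front (limit 2). Hinged at the front edge farther from the robot (cabinet -y). Panel 103 wide, 240 high, 12 mm thick, plus a yellow 5 mm thick, 20 mm wide flange along its free edge, outer side, which lies over the white leaf's tongue when both are shut; shut first, it blocks the white leaf. Friction and knob as the white leaf's
- white_leaf_hinge (a point): Upper end of the white leaf's vertical hinge axis, 244 mm above the bench, level with the leaf's top edge and in the middle of its thickness. Its axes turn with the leaf: the panel extends along -y, its outer face looks to -x
- blue_leaf_hinge (a point): Upper end of the blue leaf's vertical hinge axis, 244 mm above the bench, level with the leaf's top edge and in the middle of its thickness. Its axes turn with the leaf: the panel extends along +y, its outer face looks to -x
- rack_mid (a point): Loose orange tube rack, about 0.2 kg: a block 70 (x) x 60 (y) x 45 mm high with an upright carrying rib on top, 50 long (x), 14 thick (y) and rising 35 mm above the block, to 80 mm. The point is its centre, 40 mm above its underside; z up, x along the rib. Take it by the rib. It is the same either way round
- green_rack: Green rack fixed on the cabinet floor close to one side wall, either one: 70 (x) x 60 (y) x 45 mm high with white caps 2 mm proud. Origin: centre of its underside; x as the cabinet's. Butted against it, the orange rack's centre is 60 mm to the side of this one's, on the side towards the cabinet's middle (away from the near wall)
- metal_block: Bare aluminium block fixed on the cabinet floor at the opposite side from the green rack: 70 (x) x 40 (y) x 45 mm high. Origin: centre of its underside. About 110 mm is free between the two
- red_box: Loose red tip box, 85 x 110 x 50 mm, on the bench near the orange rack; leave it. Origin: centre of its underside
- blue_box: Loose blue tip box, 85 x 120 x 62 mm, on the bench; leave it. Origin: centre of its underside
- pipette: Loose pipette lying on the bench, 220 mm long, 26 mm high; leave it. Origin: under the middle of its grip
- bottle: Loose amber bottle, 60 mm across, 130 mm high; leave it. Origin: centre of its underside
- beaker: Loose clear beaker, 70 mm across, 80 mm high; leave it. Origin: centre of its underside
- cool_block: Loose aluminium cooling block, 80 x 120 x 40 mm; leave it. Origin: centre of its underside
Mind the look-alikes: they are no part of the job. Of the things shaped like the part that bears rack_mid, the orange one is meant.

How it is judged:
By the outcome, as a careful person would: the job done as asked, in the order asked, and still so for the second after the job is handed in, with the robot touching nothing.
It also fails if it takes over 64 s, if anything falls off the work surface, if the arm or the gripper's body presses on something with over 40 N, if the wrist force passes 120 N, or if a joint passes its speed limit or range.

## Working session

There is one attempt and no reset: what is moved stays moved. The work goes in short steps, Python scripts to look and compute and a shell command to move; the robot and the scene stay as the last step left them, time stands still between calls to the robot, and variables do not carry over. Pictures are saved under pics/ and viewed, and the job is handed in when it is done.

```bash
ls; mkdir -p pics; python3 - <<'E'
from station import monitor, read_camera, get_calibration
import cv2
print(monitor.sense())
for n in ("scene","top","wrist"):
    c=get_calibration(n); print(n,c)
    im=read_camera(n); cv2.imwrite(f"pics/{n}0.png",cv2.cvtColor(im,cv2.COLOR_RGB2BGR))
E
```

```text
pics
{'clock': 0.0, 'joint_pos': array([-1.25027110e+00,  2.91274915e-01, -1.54137896e-01,  1.12671059e+00,
       -2.17716441e-05,  1.43151805e+00]), 'joint_vel': array([-1.06714334e-03,  1.69110272e-03, -4.78362305e-04, -8.76074668e-05,
        4.44605331e-04, -8.93040742e-05]), 'joint_torque': array([-1.55364010e-03, -5.37135994e+01,  3.31377590e+01,  1.58327830e-02,
       -4.56162870e-04,  2.27802929e-05]), 'tool_pos': array([ 0.23284419, -0.47003783,  0.23073078]), 'eef_rot': array([ 9.73688572e-01,  2.27881820e-01, -7.08907906e-05, -6.59827731e-04]), 'force': array([-0.18164882,  0.02496958,  0.10974113]), 'moment': array([-0.00211995, -0.013968  , -0.03737921]), 'gripper_width': 1.0013157571333735}
scene {'fx': 453.65037609842017, 'fy': 453.65037609842017, 'cx': 249.6232104927617, 'cy': 191.09759146432998, 'k1': 0.04298895036738109, 'R': array([[ 0.81149991,  0.5843312 , -0.00499468],
       [ 0.33852515, -0.47706521, -0.81105456],
       [-0.47630728,  0.65647988, -0.58494918]]), 't': array([-0.4392018 , -0.04594682,  1.97953311])}
top {'fx': 367.55279691770573, 'fy': 367.55279691770573, 'cx': 253.49992625949128, 'cy': 188.02911529576014, 'k1': -0.07601022563014351, 'R': array([[-2.82465328e-02, -9.99600275e-01, -1.19355944e-03],
       [-9.97174258e-01,  2.82610894e-02, -6.96046710e-02],
       [ 6.96105795e-02, -7.75903882e-04, -9.97573940e-01]]), 't': array([-0.01957337,  0.55042656,  1.56995669])}
wrist {'fx': 286.45179361192794, 'fy': 286.45179361192794, 'cx': 252.5925512356426, 'cy': 196.48836909162307, 'k1': 0.008224501910718121, 'R': array([[ 4.42698189e-01, -8.96670571e-01, -4.48053675e-04],
       [-8.46855222e-01, -4.18267818e-01,  3.28463491e-01],
       [-2.94710952e-01, -1.45030756e-01, -9.44516561e-01]]), 't': array([-0.52441   , -0.04150408,  0.38146287])}
```

View pics/scene0.png

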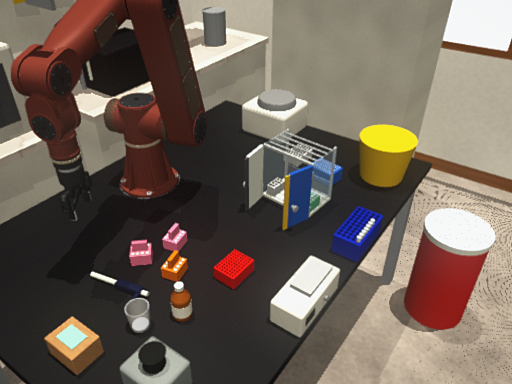

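View pics/top0.png

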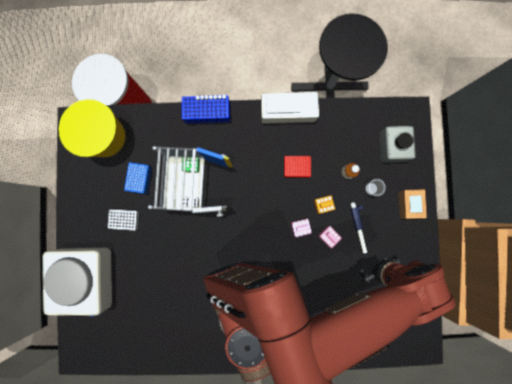

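View pics/wrist0.png

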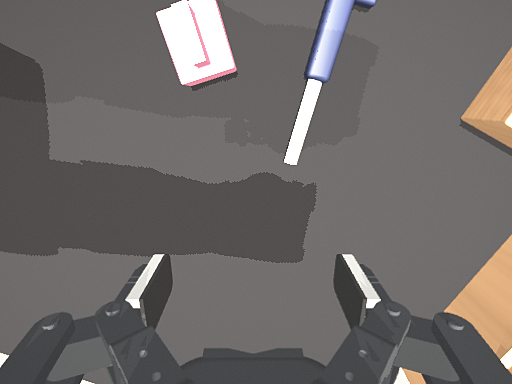

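```bash
cat > h.py <<'E'
import numpy as np, cv2, json
from station import monitor, read_camera, get_calibration
from scipy.spatial.transform import Rotation as Ro
def ray(c,u,v):
    xd=(u-c['cx'])/c['fx']; yd=(v-c['cy'])/c['fy']; x,y=xd,yd
    for _ in range(20):
        f=1+c['k1']*(x*x+y*y); x,y=xd/f,yd/f
    d=c['R'].T@np.array([x,y,1.]); o=-c['R'].T@c['t']; return o,d
def onz(c,u,v,z):
    o,d=ray(c,u,v); return o+d*(z-o[2])/d[2]
def proj(c,X):
    X=np.atleast_2d(X); p=X@np.array(c['R']).T+c['t']; x=p[:,0]/p[:,2]; y=p[:,1]/p[:,2]
    f=1+c['k1']*(x*x+y*y); return np.c_[c['fx']*x*f+c['cx'],c['fy']*y*f+c['cy']]
def crop(im,x0,y0,x1,y1,s,name):
    o=cv2.resize(im[y0:y1,x0:x1],None,fx=s,fy=s,interpolation=cv2.INTER_CUBIC)
    o=cv2.cvtColor(o,cv2.COLOR_RGB2BGR)
    for g in range((x0+9)//10*10,x1,10):
        X=int((g-x0+.5)*s); cv2.line(o,(X,0),(X,6),(0,255,255),1)
        if g%20==0: cv2.putText(o,str(g),(X-10,16),0,.35,(0,255,255),1)
    for g in range((y0+9)//10*10,y1,10):
        Y=int((g-y0+.5)*s); cv2.line(o,(0,Y),(6,Y),(0,255,255),1)
        if g%20==0: cv2.putText(o,str(g),(8,Y+4),0,.35,(0,255,255),1)
    cv2.imwrite(f'pics/{name}.png',o)
E
python3 - <<'E'
from h import *
t=cv2.cvtColor(cv2.imread('pics/top0.png'),cv2.COLOR_BGR2RGB);s=cv2.cvtColor(cv2.imread('pics/scene0.png'),cv2.COLOR_BGR2RGB)
crop(t,140,135,240,225,7,'tc'); crop(t,280,150,350,250,6,'tr'); crop(s,235,120,350,235,5,'sc'); crop(s,120,215,200,290,8,'sr')
E
```

```text
(no output)
```

View pics/tc.png

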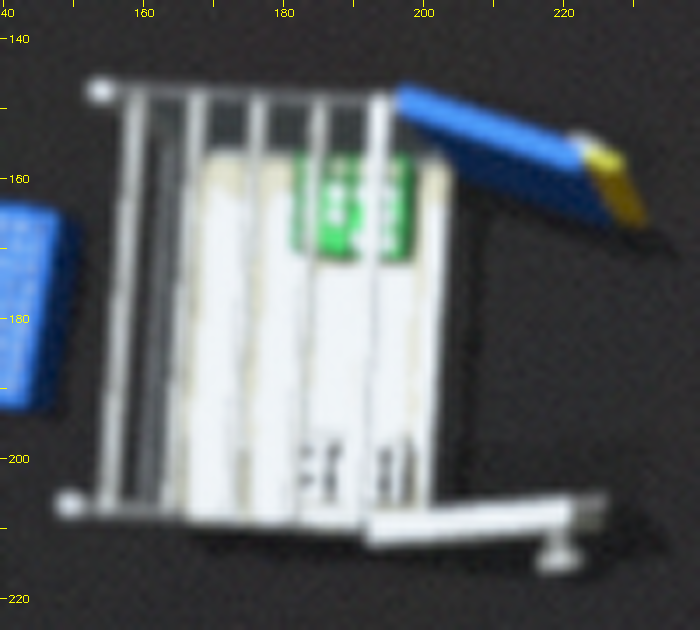

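View pics/tr.png

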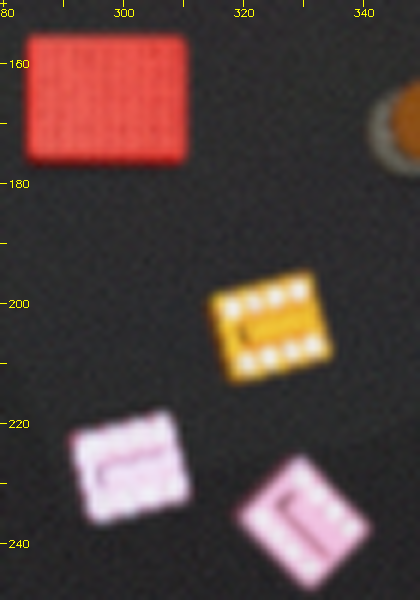

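View pics/sc.png

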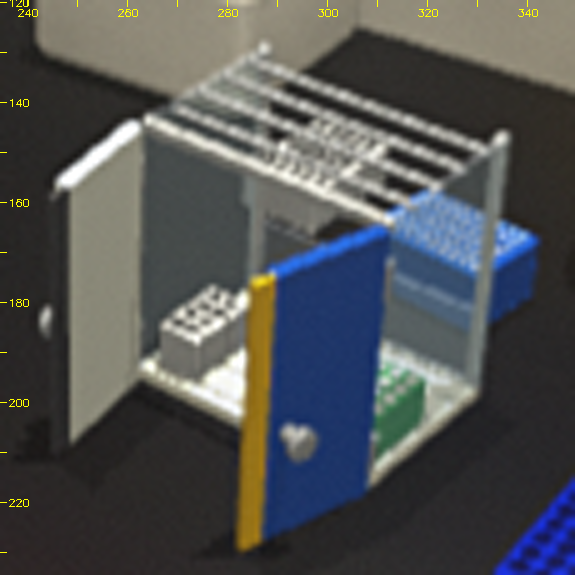

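View pics/sr.png

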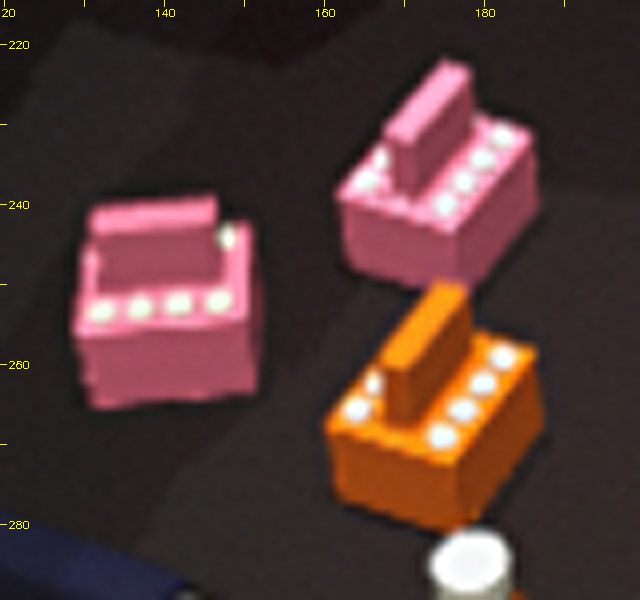

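```bash
python3 - <<'E'
from h import *
t=get_calibration('top')
def p(n,u,v,z): print(n,np.round(onz(t,u,v,z),4))
p('whinge',192.5,210,.244);p('wtip panel',221,206,.244);p('bhinge',197,149,.244);p('btip',223,157,.244)
p('floor front far',204,157,.012);p('floor front near',201.5,207,.012)
for u,v in((181.5,156.5),(198.5,157),(181.5,170.5),(198.5,171.5)): p('green',u,v,.057)
for u,v in((331,195),(334.5,209),(318.5,213),(314.5,199)): p('orange',u,v,.045)
for u,v in((320,205),(331,202)): p('rib',u,v,.08)
for n,u,v,z in(('pink1',301,228,.045),('pink2',330,237,.045),('red',298,166,.05),('bottle',351,171,.13),('beaker',376,187,.08),('pip a',353,204,.02),('pip b',364,251,.02),('whitecentrif',77,281,.1),('bluebox',137,178,.062),('cool',123,220,.04),('white printer',290,108,.06),('bluerack',205,109,.05)): p(n,u,v,z)
E
```

```text
whinge [0.4588 0.1932 0.244 ]
wtip panel [0.4707 0.0872 0.244 ]
bhinge [0.6866 0.1726 0.244 ]
btip [0.6534 0.0757 0.244 ]
floor front far [0.6924 0.1776 0.012 ]
floor front near [0.4741 0.1926 0.012 ]
green [0.6903 0.2678 0.057 ]
green [0.686  0.1951 0.057 ]
green [0.6303 0.2686 0.057 ]
green [0.6239 0.1961 0.057 ]
orange [ 0.5087 -0.3644  0.045 ]
orange [ 0.4487 -0.3769  0.045 ]
orange [ 0.4339 -0.3078  0.045 ]
orange [ 0.4938 -0.2931  0.045 ]
rib [ 0.4669 -0.3092  0.08  ]
rib [ 0.478  -0.3557  0.08  ]
pink1 [ 0.3728 -0.2312  0.045 ]
pink2 [ 0.331  -0.3529  0.045 ]
red [ 0.6362 -0.2274  0.05  ]
bottle [ 0.5999 -0.4323  0.13  ]
beaker [ 0.5352 -0.5486  0.08  ]
pip a [ 0.4681 -0.464   0.02  ]
pip b [ 0.2643 -0.5033  0.02  ]
whitecentrif [0.18   0.7044 0.1   ]
bluebox [0.6034 0.4586 0.062 ]
cool [0.4267 0.528  0.04  ]
white printer [ 0.8868 -0.2016  0.06  ]
bluerack [0.896  0.1649 0.05  ]
```

```bash
cat >> h.py <<'E'
def plan(target,turn=0,n=None,start=None,step=.04):
    """rows taking the TCP to target (world), with total turn deg about tool z"""
    s=monitor.sense(); p=np.array(s['tool_pos'] if start is None else start[0]); R=Ro.from_quat(s['eef_rot'] if start is None else start[1])
    target=np.array(target,float)
    n0=max(int(np.ceil(np.linalg.norm(target-p)/step)),int(np.ceil(abs(turn)/5)),1); n=n or n0
    d=(target-p)/n; out=[]
    for i in range(n):
        l=R.inv().apply(d)/.04; out.append([[round(float(v),2) for v in l],round(turn/n/5,2)])
        R=R*Ro.from_euler('z',turn/n,degrees=True)
    print(n,json.dumps(out))
def st():
    s=monitor.sense(); R=Ro.from_quat(s['eef_rot']).as_matrix()
    z=R[:,2]; y=R[:,1]
    print('t',round(s['clock'],2),'p',np.round(s['tool_pos'],4),'tilt',round(np.degrees(np.arccos(-z[2])),2),'tiltaz',round(np.degrees(np.arctan2(z[1],z[0])),1),'jaw az',round(np.degrees(np.arctan2(y[1],y[0])),2),'el',round(np.degrees(np.arcsin(y[2])),2),'q',np.round(s['joint_pos'],3),'F',np.round(s['force'],1),'g',round(s['gripper_width'],3))
E
python3 - <<'E'
from h import *
st(); plan([.44,-.36,.23],0)
E
```

```text
t 0.15 p [ 0.2329 -0.4702  0.2309] tilt 0.05 tiltaz 107.1 jaw az -63.65 el -0.05 q [-1.25   0.291 -0.154  1.127  0.     1.431] F [-0.3  0.1  0. ] g 0.998
6 [[[0.98, -0.03, 0.0], 0.0], [[0.98, -0.03, 0.0], 0.0], [[0.98, -0.03, 0.0], 0.0], [[0.98, -0.03, 0.0], 0.0], [[0.98, -0.03, 0.0], 0.0], [[0.98, -0.03, 0.0], 0.0]]
```

```bash
python3 -m handwheel '[[[0.98,-0.03,0],0],[[0.98,-0.03,0],0],[[0.98,-0.03,0],0],[[0,0,0],-1],[[0,0,0],-1]]'; python3 -c "
from h import *
st(); plan([.45,-.355,.2],-65)"
```

```text
clock: 0.78
tool_pos: [0.3395, -0.4126, 0.2295]
eef_rot: [0.95, 0.314, -0.0, -0.002]
force: [-0.6, -0.2, 0.9]
gripper_width: 0.997
t 0.78 p [ 0.3395 -0.4126  0.2295] tilt 0.19 tiltaz 116.4 jaw az -53.45 el -0.18 q [-1.019  0.312 -0.128  1.134  0.     1.484] F [-0.6 -0.2  0.9] g 0.997
13 [[[0.24, 0.04, 0.06], -1.0], [[0.23, 0.06, 0.06], -1.0], [[0.23, 0.08, 0.06], -1.0], [[0.22, 0.1, 0.06], -1.0], [[0.21, 0.12, 0.06], -1.0], [[0.2, 0.13, 0.06], -1.0], [[0.19, 0.15, 0.06], -1.0], [[0.17, 0.17, 0.06], -1.0], [[0.16, 0.18, 0.06], -1.0], [[0.14, 0.19, 0.06], -1.0], [[0.12, 0.21, 0.06], -1.0], [[0.1, 0.22, 0.06], -1.0], [[0.09, 0.22, 0.06], -1.0]]
```

```bash
python3 -m handwheel '[[[0.24,0.04,0.06],-1],[[0.23,0.06,0.06],-1],[[0.23,0.08,0.06],-1],[[0.22,0.1,0.06],-1],[[0.21,0.12,0.06],-1],[[0.2,0.13,0.06],-1],[[0.19,0.15,0.06],-1],[[0.17,0.17,0.06],-1],[[0.16,0.18,0.06],-1],[[0.14,0.19,0.06],-1]]'; python3 -m handwheel '[[[0.12,0.21,0.06],-1],[[0.1,0.22,0.06],-1],[[0.09,0.22,0.06],-1]]' >/dev/null;python3 -c "
from h import *
st(); im=read_camera('wrist'); crop(im,0,0,512,384,1.5,'w1')"
```

```text
clock: 2.02
tool_pos: [0.4255, -0.3641, 0.2021]
eef_rot: [0.718, 0.696, 0.001, -0.004]
force: [-1.2, -0.8, -0.3]
gripper_width: 1.006
t 2.4 p [ 0.4512 -0.3491  0.1937] tilt 0.62 tiltaz 126.1 jaw az 13.74 el -0.24 q [-0.788  0.408 -0.082  1.091  0.002  0.543] F [ 0.3  0.7 -0.5] g 1.002
```

View pics/w1.png

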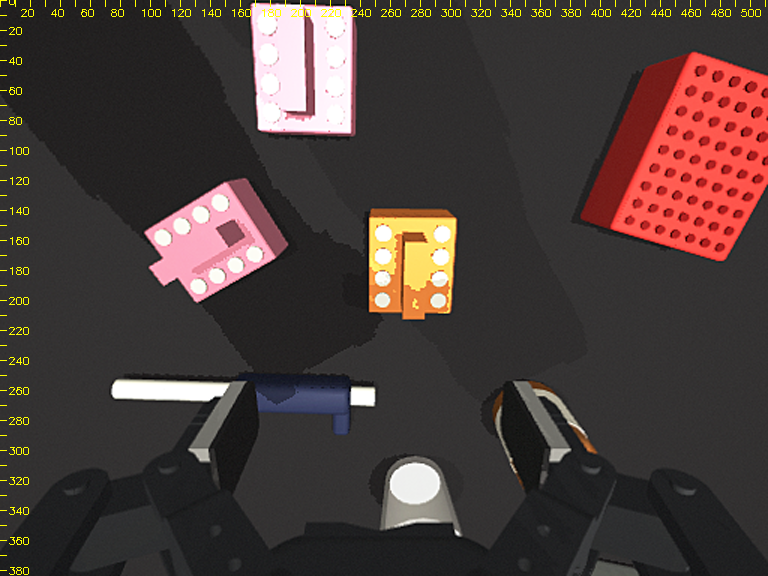

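```bash
python3 - <<'E'
from h import *
c=get_calibration('wrist'); print(-c['R'].T@c['t'])
im=read_camera('wrist'); crop(im,235,130,320,220,8,'w1c'); crop(read_camera('top'),280,150,350,250,6,'t2')
for u,v in((246.5,145),(303.5,145),(302,208),(246,208)): print(np.round(onz(c,u,v,.045),4))
E
```

```text
[ 0.43253477 -0.267056    0.337128  ]
[ 0.4361 -0.3109  0.045 ]
[ 0.4921 -0.2969  0.045 ]
[ 0.5108 -0.3627  0.045 ]
[ 0.4516 -0.3775  0.045 ]
```

View pics/w1c.png

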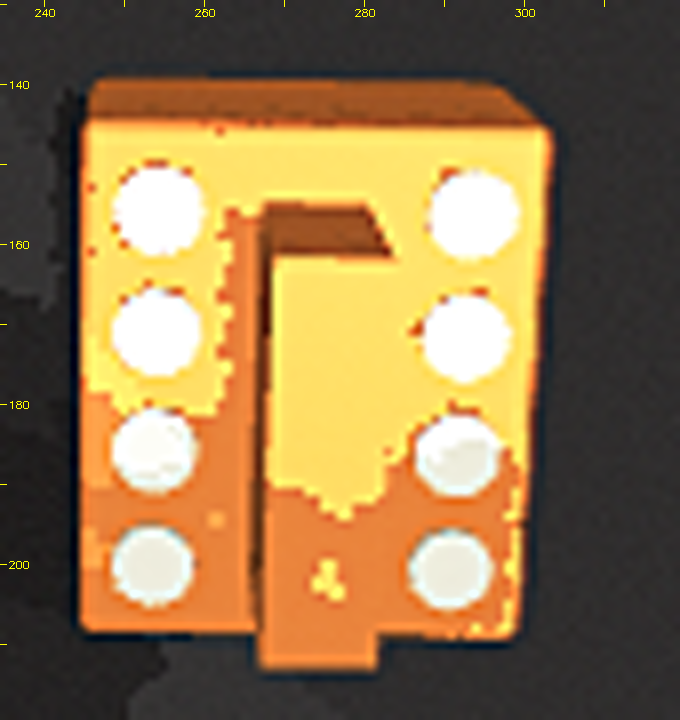

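```bash
python3 -c "
from h import *
plan([.472,-.3365,.12],0)"
```

```text
2 [[[0.08, 0.3, 0.92], 0.0], [[0.08, 0.3, 0.92], 0.0]]
```

```bash
python3 -m handwheel '[[[0.08,0.3,0.92],0],[[0.08,0.3,0.92],0],[[0,0,0],0],[[0,0,0],0]]';python3 -c "
from h import *
st();plan([.472,-.3365,.058],0)"
```

```text
clock: 3.05
tool_pos: [0.4721, -0.3385, 0.1206]
eef_rot: [0.622, 0.783, 0.001, -0.004]
force: [-0.1, -0.8, 0.5]
gripper_width: 0.999
t 3.05 p [ 0.4721 -0.3385  0.1206] tilt 0.48 tiltaz 129.9 jaw az 13.02 el -0.22 q [-0.748  0.483 -0.166  0.93   0.001  0.595] F [-0.1 -0.8  0.5] g 0.999
2 [[[0.02, 0.01, 0.78], 0.0], [[0.02, 0.01, 0.78], 0.0]]
```

```bash
python3 -m handwheel '[[[0.02,0.01,0.78],0],[[0,0,0.82],0],[[0,0,0],0]]';python3 -c "
from h import *
st();im=read_camera('wrist'); crop(im,0,0,512,384,1.5,'w2')"
```

```text
clock: 3.42
tool_pos: [0.4734, -0.341, 0.0609]
eef_rot: [0.624, 0.782, 0.0, -0.0]
force: [-0.5, -0.5, 1.1]
gripper_width: 0.998
t 3.42 p [ 0.4734 -0.341   0.0609] tilt 0.04 tiltaz 90.2 jaw az 12.82 el 0.01 q [-0.75   0.544 -0.24   0.787  0.001  0.597] F [-0.5 -0.5  1.1] g 0.998
```

View pics/w2.png

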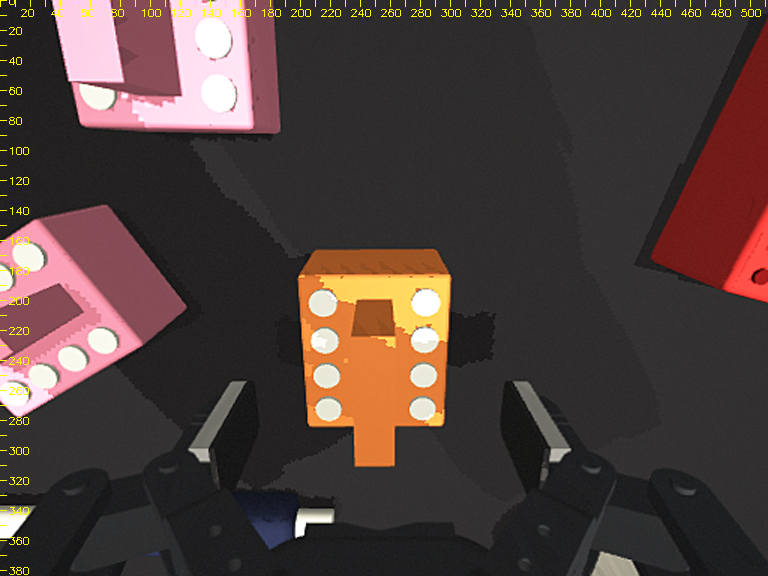

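```bash
python3 -m handwheel '[[[-0.1,0,0.15],0],[[0,0,0],0],[[0,0,0],0],[[0,0,0],0],[[0,0,0],0]]' 1 40;python3 -c "
from h import *
st()"
```

```text
clock: 4.1
tool_pos: [0.4769, -0.3482, 0.0607]
eef_rot: [0.624, 0.781, -0.0, 0.004]
force: [-0.4, -0.3, -2.2]
gripper_width: 0.157
t 4.1 p [ 0.4769 -0.3482  0.0607] tilt 0.46 tiltaz -42.2 jaw az 12.78 el 0.27 q [-0.755  0.549 -0.231  0.783  0.     0.593] F [-0.4 -0.3 -2.2] g 0.157
```

```bash
python3 - <<'E'
from h import *
im=read_camera('top'); crop(im,145,140,235,220,8,'tc2')
im=read_camera('scene'); crop(im,240,125,345,235,7,'sc2')
E
```

```text
(no output)
```

View pics/tc2.png

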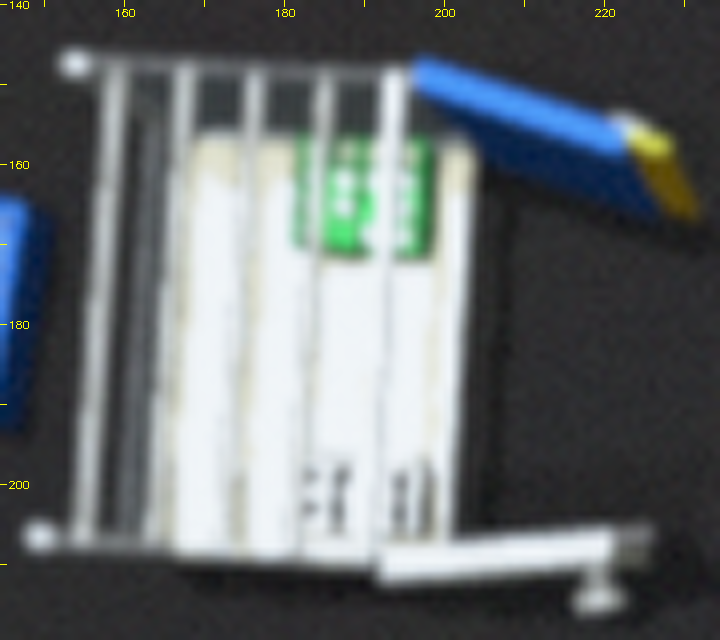

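View pics/sc2.png

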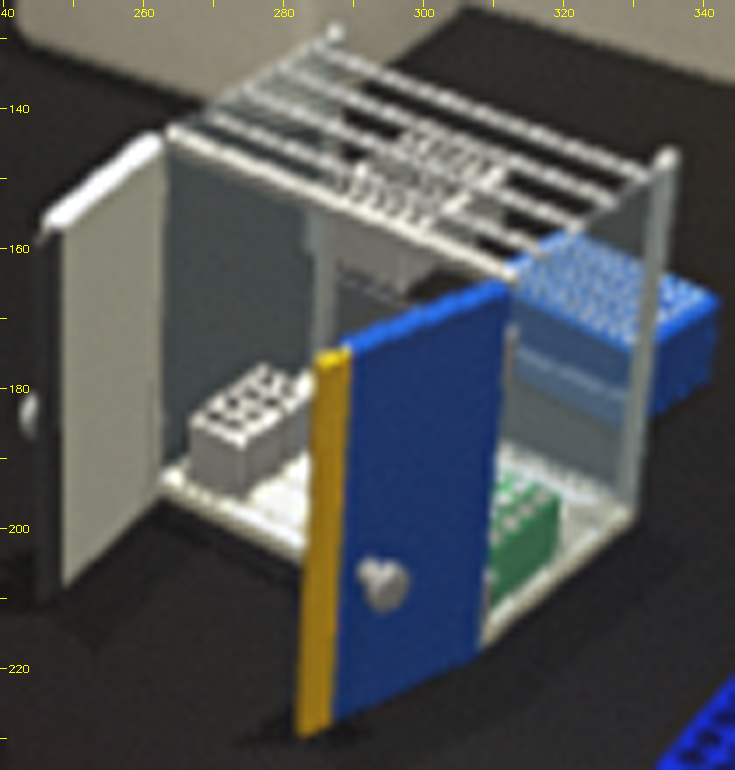

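```bash
cat > fit.py <<'E'
from h import *
from scipy.optimize import least_squares
T=get_calibration('top');S=get_calibration('scene')
def W(p,P):
    x,y,a=p[:3]; X=np.array([np.cos(a),np.sin(a)]);Y=np.array([-np.sin(a),np.cos(a)])
    P=np.array(P,float); q=np.array([x,y])+P[0]*X+P[1]*Y; return np.array([q[0],q[1],P[2]])
def leafw(th,d,o=0): # white: d along panel, o toward outer
    # shut: dir -y, outer -x ; swings out (-x)
    dr=np.array([-np.sin(th),-np.cos(th)]); ou=np.array([-np.cos(th),np.sin(th)])
    q=np.array([-.086,.114])+d*dr+o*ou; return [q[0],q[1],.244]
def leafb(th,d,o=0):
    dr=np.array([-np.sin(th),np.cos(th)]); ou=np.array([-np.cos(th),-np.sin(th)])
    q=np.array([-.086,-.114])+d*dr+o*ou; return [q[0],q[1],.244]
obs=[('T',(192.5,209.8),lambda p:leafw(p[3],0)),('T',(221,206.7),lambda p:leafw(p[3],.105)),
('T',(197.2,149.2),lambda p:leafb(p[4],0)),('T',(222.7,157),lambda p:leafb(p[4],.103)),
('S',(262,143.8),lambda p:leafw(p[3],0)),('S',(247,156.5),lambda p:leafw(p[3],.105)),
('S',(312,165),lambda p:leafb(p[4],0)),('S',(289.5,174.5),lambda p:leafb(p[4],.103)),
('T',(204,157.5),lambda p:[-.08,-.115,.012]),
('S',(308.5,216.5),lambda p:[-.08,-.115,.012]),('S',(330,198.5),lambda p:[.08,-.115,.012]),('S',(262.8,193),lambda p:[-.08,.115,.012]),
('T',(198.3,172),lambda p:[p[5]-.035,p[6]+.03,.057]),('T',(181.3,171.2),lambda p:[p[5]+.035,p[6]+.03,.057]),
('S',(319,206.5),lambda p:[p[5]-.035,p[6]-.03,.012]) if 0 else ('S',(319.3,194.5),lambda p:[p[5]+.035,p[6]-.03,.057]),
]
cal={'T':T,'S':S}
def res(p):
    r=[]
    for c,uv,f in obs: r+=list(proj(cal[c],W(p,f(p)))[0]-uv)
    return np.array(r)
if __name__=='__main__':
    s=least_squares(res,[.58,.26,np.radians(85),1.35,1.3,-.02,-.075],loss='soft_l1')
    p=s.x; print(np.round(p,4),'yaw',np.degrees(p[2]))
    for (c,uv,f),r in zip(obs,res(p).reshape(-1,2)): print(c,uv,np.round(r,1))
    print('green',W(p,[p[5],p[6],.012]),'target',W(p,[p[5],p[6]+.06,.012]))
E
python3 fit.py
```

```text
[ 0.584   0.2684  1.4819  1.4338  1.3161 -0.0303 -0.0741] yaw 84.90549980470489
T (192.5, 209.8) [ 0.1 -0.9]
T (221, 206.7) [-0.2  0.1]
T (197.2, 149.2) [-0.2 -1.1]
T (222.7, 157) [ 0.3 -0.5]
S (262, 143.8) [0.1 0.6]
S (247, 156.5) [0.1 0. ]
S (312, 165) [-0.7  0.2]
S (289.5, 174.5) [-0.8 -0.2]
T (204, 157.5) [-0.2 -0.3]
S (308.5, 216.5) [-0.6 -1.4]
S (330, 198.5) [ 0.5 -2. ]
S (262.8, 193) [-0.6 -0.5]
T (198.3, 172) [-0.6 -0.1]
T (181.3, 171.2) [ 0.1 -0.2]
S (319.3, 194.5) [-0.5  0.4]
green [0.65507252 0.23160757 0.012     ] target [0.59530954 0.23693549 0.012     ]
```

```bash
python3 -m handwheel '[[[0,0,-0.2],0.4],[[0,0,0],0.8],[[0,0,0],0.8],[[0,0,0],0.8],[[0,0,0],0.8],[[0,0,0],0]]';python3 -c "
from h import *
st()"
```

```text
clock: 4.95
tool_pos: [0.477, -0.348, 0.0708]
eef_rot: [0.744, 0.668, 0.0, 0.004]
force: [0.1, 0.0, -2.6]
gripper_width: 0.154
t 4.95 p [ 0.477  -0.348   0.0708] tilt 0.46 tiltaz -40.9 jaw az -6.2 el 0.37 q [-0.754  0.538 -0.22   0.805  0.     0.925] F [ 0.1  0.  -2.6] g 0.154
```

```bash
python3 -m handwheel '[[[0,0,0.12],-0.2],[[0,0,0.1],0],[[0,0,0],0]]';python3 -c "
from h import *
st()"; python3 -m handwheel '[[[0,0,0],0],[[0,0,0],0],[[0,0,0],0]]' 0; python3 -m handwheel '[[[0,0,-0.8],0],[[0,0,-0.9],0],[[0,0,-0.9],0],[[0,0,-0.9],0],[[0,0,0],0]]';python3 -c "
from h import *
st();im=read_camera('wrist'); crop(im,0,0,512,384,1.5,'w3')"
```

```text
clock: 5.32
tool_pos: [0.477, -0.348, 0.0616]
eef_rot: [0.737, 0.676, 0.0, 0.004]
force: [-1.0, 0.7, -2.0]
gripper_width: 0.153
t 5.33 p [ 0.477  -0.348   0.0616] tilt 0.45 tiltaz -41.0 jaw az -5.01 el 0.37 q [-0.754  0.548 -0.23   0.785  0.     0.904] F [-1.   0.7 -2. ] g 0.153
clock: 5.7
tool_pos: [0.4775, -0.3484, 0.0622]
eef_rot: [0.737, 0.676, 0.001, 0.005]
force: [0.1, 0.6, 0.5]
gripper_width: 0.78
clock: 6.32
tool_pos: [0.4765, -0.3476, 0.2069]
eef_rot: [0.737, 0.676, 0.001, 0.005]
force: [-0.5, -0.0, -0.1]
gripper_width: 0.996
t 6.33 p [ 0.4765 -0.3476  0.2069] tilt 0.56 tiltaz -40.6 jaw az -4.99 el 0.46 q [-0.754  0.42  -0.029  1.113  0.     0.904] F [-0.5 -0.  -0.1] g 0.996
```

View pics/w3.png

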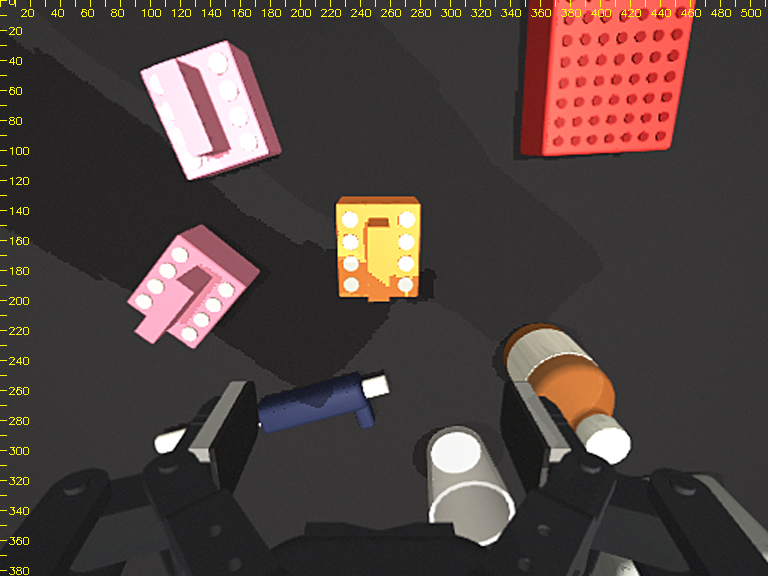

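```bash
python3 - <<'E'
import numpy as np
D=[(.291,-.154,.5245,.2309),(.312,-.128,.5343,.2295),(.408,-.082,.5705,.1937),(.483,-.166,.5810,.1206),(.544,-.240,.5834,.0609),(.548,-.230,np.hypot(.477,.348),.0616),(.420,-.029,np.hypot(.4765,.3476),.2069)]
A=[];b=[]
for q2,q3,r,z in D:
    f=q2-q3
    A.append([1,0,np.sin(q2),np.cos(f),np.sin(f)]);b.append(r)
    A.append([0,1,np.cos(q2),-np.sin(f),np.cos(f)]);b.append(z)
A=np.array(A);b=np.array(b);x,res,rk,sv=np.linalg.lstsq(A,b,rcond=None);print(x,np.abs(A@x-b).max(),sv)
# no a1
x,_,_,sv=np.linalg.lstsq(A[:,1:],b,rcond=None);print(x,np.abs(A[:,1:]@x-b).max(),sv)
E
```

```text
[ 0.00258518 -0.15275641  0.52149175  0.38469437  0.05529023] 0.004449191607778569 [4.57361901 3.73174203 0.27415658 0.27221575 0.0827483 ]
[-0.15438273  0.5259975   0.38662092  0.05358692] 0.004550016389988865 [4.50397652 2.76219124 0.27396044 0.09716343]
```

```bash
python3 - <<'E'
import numpy as np
from scipy.optimize import fsolve
Dz,L1,L2,a=-.1544,.526,.3866,.0536
def fk(q2,q3): 
    f=q2-q3; return L1*np.sin(q2)+L2*np.cos(f)+a*np.sin(f), Dz+L1*np.cos(q2)-L2*np.sin(f)+a*np.cos(f)
for r in(.3,.4,.5,.6,.7,.77):
    for z in(.2,.3,.4,.5,.6):
        s,_,ok,_=fsolve(lambda q:np.array(fk(*q))-[r,z],[.3,.1],full_output=1)
        print(r,z,np.round(s,2),'q4',round(np.pi/2-s[0]+s[1],2),ok)
E
```

```text
0.3 0.2 [-0.1  -0.68] q4 0.99 1
0.3 0.3 [-0.16 -0.47] q4 1.27 1
0.3 0.4 [-0.17 -0.21] q4 1.53 1
0.3 0.5 [-0.13  0.08] q4 1.78 1
0.3 0.6 [-0.03  0.46] q4 2.06 1
0.4 0.2 [ 0.09 -0.49] q4 0.98 1
0.4 0.3 [ 0.03 -0.29] q4 1.25 1
0.4 0.4 [ 0.02 -0.04] q4 1.51 1
0.4 0.5 [0.06 0.26] q4 1.77 1
0.4 0.6 [0.17 0.68] q4 2.08 1
0.5 0.2 [ 0.27 -0.27] q4 1.03 1
0.5 0.3 [ 0.22 -0.07] q4 1.28 1
0.5 0.4 [0.21 0.18] q4 1.54 1
0.5 0.5 [0.27 0.51] q4 1.82 1
0.5 0.6 [0.45 1.12] q4 2.24 1
0.6 0.2 [0.45 0.  ] q4 1.12 1
0.6 0.3 [0.41 0.2 ] q4 1.36 1
0.6 0.4 [0.43 0.48] q4 1.63 1
0.6 0.5 [0.53 0.93] q4 1.97 1
0.6 0.6 [0.67 1.43] q4 2.33 5
0.7 0.2 [0.64 0.33] q4 1.26 1
0.7 0.3 [0.63 0.57] q4 1.51 1
0.7 0.4 [0.71 0.98] q4 1.84 1
0.7 0.5 [0.82 1.43] q4 2.19 5
0.7 0.6 [0.75 1.43] q4 2.26 5
0.77 0.2 [0.81 0.64] q4 1.41 1
0.77 0.3 [0.85 0.99] q4 1.71 1
0.77 0.4 [0.95 1.43] q4 2.06 4
0.77 0.5 [0.87 1.43] q4 2.14 5
0.77 0.6 [0.8  1.43] q4 2.21 5
```

```bash
python3 -c "
from h import *
plan([.44,-.0,.42],-40,step=.046)"
```

```text
9 [[[0.95, -0.18, -0.6], -0.89], [[0.96, -0.11, -0.6], -0.89], [[0.97, -0.03, -0.6], -0.89], [[0.96, 0.04, -0.6], -0.89], [[0.96, 0.12, -0.6], -0.89], [[0.95, 0.19, -0.6], -0.89], [[0.93, 0.27, -0.6], -0.89], [[0.91, 0.34, -0.6], -0.89], [[0.88, 0.41, -0.6], -0.89]]
```

```bash
python3 -m handwheel '[[[0.95,-0.18,-0.6],-0.9],[[0.96,-0.11,-0.6],-0.9],[[0.97,-0.03,-0.6],-0.9],[[0.96,0.04,-0.6],-0.9],[[0.96,0.12,-0.6],-0.9],[[0.95,0.19,-0.6],-0.9],[[0.93,0.27,-0.6],-0.9],[[0.91,0.34,-0.6],-0.9],[[0.88,0.41,-0.6],-0.9]]';python3 -c "
from h import *
st();plan([.04,.42,.52],-20,step=.05)"
```

```text
clock: 7.5
tool_pos: [0.4315, 0.0096, 0.4146]
eef_rot: [0.45, 0.893, -0.0, -0.006]
force: [0.6, 0.6, 0.7]
gripper_width: 1.0
t 7.5 p [0.4315 0.0096 0.4146] tilt 0.71 tiltaz 157.0 jaw az 36.54 el -0.36 q [-0.15   0.086  0.067  1.563  0.003  0.783] F [0.6 0.6 0.7] g 1.0
12 [[[1.17, -0.15, -0.21], -0.33], [[1.18, -0.11, -0.21], -0.33], [[1.18, -0.08, -0.21], -0.33], [[1.18, -0.04, -0.21], -0.33], [[1.18, -0.01, -0.21], -0.33], [[1.18, 0.02, -0.21], -0.33], [[1.18, 0.06, -0.21], -0.33], [[1.18, 0.09, -0.21], -0.33], [[1.18, 0.13, -0.21], -0.33], [[1.17, 0.16, -0.21], -0.33], [[1.17, 0.2, -0.21], -0.33], [[1.16, 0.23, -0.21], -0.33]]
```

```bash
python3 -m handwheel '[[[1,-0.12,-0.2],-0.3],[[1,-0.1,-0.2],-0.3],[[1,-0.07,-0.2],-0.3],[[1,-0.04,-0.2],-0.3],[[1,-0.01,-0.2],-0.3],[[1,0.02,-0.2],-0.3],[[1,0.05,-0.2],-0.3],[[1,0.08,-0.2],-0.3],[[1,0.11,-0.2],-0.3],[[1,0.14,-0.2],-0.3]]';python3 -c "
from h import *
st();plan([.04,.42,.54],0,step=.045)"
```

```text
clock: 8.75
tool_pos: [0.149, 0.3103, 0.4935]
eef_rot: [0.325, 0.946, -0.004, -0.012]
force: [1.4, -0.8, 0.4]
gripper_width: 1.001
t 8.75 p [0.149  0.3103 0.4935] tilt 1.42 tiltaz 178.6 jaw az 52.04 el -0.85 q [ 0.891 -0.051  0.134  1.771  0.02   1.553] F [ 1.4 -0.8  0.4] g 1.001
4 [[[0.96, 0.12, -0.27], 0.0], [[0.96, 0.12, -0.27], 0.0], [[0.96, 0.12, -0.27], 0.0], [[0.96, 0.12, -0.27], 0.0]]
```

```bash
python3 -m handwheel '[[[0.96,0.12,-0.27],0],[[0.96,0.12,-0.27],0],[[0.96,0.12,-0.27],0],[[0.96,0.12,-0.27],0],[[0,0,0],0]]';python3 -c "
from h import *
st();s=monitor.sense();print(np.degrees(np.arctan2(s['tool_pos'][1],s['tool_pos'][0])))"
```

```text
clock: 9.38
tool_pos: [0.0351, 0.4254, 0.5351]
eef_rot: [0.323, 0.946, -0.008, -0.012]
force: [-0.3, -0.5, -0.4]
gripper_width: 0.998
t 9.38 p [0.0351 0.4254 0.5351] tilt 1.66 tiltaz -164.6 jaw az 52.29 el -1.33 q [1.298 0.154 0.47  1.902 0.025 1.956] F [-0.3 -0.5 -0.4] g 0.998
85.28956698822101
```

```bash
python3 -m handwheel '[[[0.54,-0.42,-0.3],0],[[0.54,-0.42,-0.3],0],[[0,0,0],0]]';python3 -c "
from h import *
st()"; python3 -m handwheel '[[[0,0,-1],0],[[0,0,-1],0],[[0,0,-1],0]]';python3 -c "
from h import *
st()"
```

```text
clock: 9.75
tool_pos: [-0.0191, 0.4255, 0.5581]
eef_rot: [0.323, 0.946, -0.011, -0.011]
force: [0.0, 0.7, -0.3]
gripper_width: 0.999
t 9.75 p [-0.0191  0.4255  0.5581] tilt 1.8 tiltaz -154.4 jaw az 52.26 el -1.61 q [1.424 0.182 0.573 1.979 0.026 2.082] F [ 0.   0.7 -0.3] g 0.999
clock: 10.12
tool_pos: [-0.0147, 0.4133, 0.5989]
eef_rot: [0.324, 0.945, 0.025, -0.018]
force: [-0.2, -0.7, -0.1]
gripper_width: 1.005
t 10.12 p [-0.0147  0.4133  0.5989] tilt 3.58 tiltaz 106.5 jaw az 52.06 el 2.08 q [1.407 0.142 0.648 2.02  0.027 2.069] F [-0.2 -0.7 -0.1] g 1.005
```

```bash
python3 -m handwheel '[[[0.2,0.4,-1],0],[[0.2,0.4,-1],0],[[0.2,0.4,-1],0],[[0.2,0.4,-1],0]]';python3 -c "
from h import *
st()"
```

```text
clock: 10.62
tool_pos: [0.0007, 0.4467, 0.6448]
eef_rot: [0.325, 0.941, 0.093, -0.03]
force: [-0.1, -0.1, -0.4]
gripper_width: 0.997
t 10.62 p [0.0007 0.4467 0.6448] tilt 11.18 tiltaz 89.1 jaw az 51.38 el 8.89 q [1.38  0.16  0.802 2.021 0.034 2.049] F [-0.1 -0.1 -0.4] g 0.997
```

```bash
python3 -m handwheel '[[[0.4,0.3,-1],0],[[0.4,0.3,-1],0],[[0.4,0.3,-1],0],[[0.4,0.3,-1],0],[[0.4,0.3,-1],0]]';python3 -c "
from h import *
st()"
```

```text
clock: 11.25
tool_pos: [-0.0289, 0.4654, 0.7113]
eef_rot: [0.322, 0.929, 0.178, -0.05]
force: [-0.3, -0.6, -0.3]
gripper_width: 0.997
t 11.25 p [-0.0289  0.4654  0.7113] tilt 21.32 tiltaz 86.6 jaw az 49.85 el 17.37 q [1.464 0.158 0.98  2.021 0.017 2.134] F [-0.3 -0.6 -0.3] g 0.997
```

```bash
python3 -m handwheel '[[[0.25,0.35,-1],0],[[0.25,0.35,-1],0],[[0.25,0.35,-1],0],[[0.25,0.35,-1],0],[[0.25,0.35,-1],0]]';python3 -c "
from h import *
st()"
```

```text
clock: 11.88
tool_pos: [-0.0307, 0.44, 0.7827]
eef_rot: [0.315, 0.91, 0.26, -0.071]
force: [-0.2, -0.8, -0.1]
gripper_width: 0.998
t 11.88 p [-0.0307  0.44    0.7827] tilt 31.28 tiltaz 86.2 jaw az 47.47 el 25.36 q [1.455 0.087 1.082 2.021 0.025 2.13 ] F [-0.2 -0.8 -0.1] g 0.998
```

```bash
python3 -m handwheel '[[[0,0.5,-1],0],[[0,0.5,-1],0],[[0,0.5,-1],0],[[0,0.5,-1],0]]';python3 -c "
from h import *
st()"
```

```text
clock: 12.38
tool_pos: [0.0042, 0.3991, 0.8361]
eef_rot: [0.31, 0.89, 0.325, -0.08]
force: [0.3, -0.5, 0.9]
gripper_width: 1.0
t 12.38 p [0.0042 0.3991 0.8361] tilt 39.15 tiltaz 84.7 jaw az 44.64 el 31.93 q [ 1.265 -0.011  1.111  2.021  0.134  1.982] F [ 0.3 -0.5  0.9] g 1.0
```

```bash
cat >> h.py <<'E'
def turns():
    s=monitor.sense(); R=Ro.from_quat(s['eef_rot']).as_matrix()
    # y(t)=cos t*y - sin t*x... tool turn by t: y' = -sin t x + cos t y
    t=np.degrees(np.arctan2(R[2,1],R[2,0])); print('turn to level jaw',round(t,2),round(t-180,2),round(t+180,2))
E
python3 -c "
from h import *
turns();plan([.25,.2,.6],-70,step=.04)"
```

```text
turn to level jaw 56.9 -123.1 236.9
14 [[[-0.67, -0.17, 0.13], -1.0], [[-0.65, -0.23, 0.13], -1.0], [[-0.63, -0.28, 0.13], -1.0], [[-0.6, -0.34, 0.13], -1.0], [[-0.57, -0.39, 0.13], -1.0], [[-0.54, -0.44, 0.13], -1.0], [[-0.5, -0.48, 0.13], -1.0], [[-0.45, -0.52, 0.13], -1.0], [[-0.41, -0.56, 0.13], -1.0], [[-0.35, -0.6, 0.13], -1.0], [[-0.3, -0.62, 0.13], -1.0], [[-0.25, -0.65, 0.13], -1.0], [[-0.19, -0.67, 0.13], -1.0], [[-0.13, -0.68, 0.13], -1.0]]
```

```bash
python3 -c "
from h import *
plan([.3,.18,.6],-70,n=14)"
```

```text
14 [[[-0.76, -0.14, 0.11], -1.0], [[-0.75, -0.2, 0.11], -1.0], [[-0.73, -0.27, 0.11], -1.0], [[-0.7, -0.33, 0.11], -1.0], [[-0.67, -0.39, 0.11], -1.0], [[-0.63, -0.45, 0.11], -1.0], [[-0.59, -0.5, 0.11], -1.0], [[-0.54, -0.55, 0.11], -1.0], [[-0.49, -0.59, 0.11], -1.0], [[-0.44, -0.63, 0.11], -1.0], [[-0.38, -0.67, 0.11], -1.0], [[-0.32, -0.7, 0.11], -1.0], [[-0.26, -0.73, 0.11], -1.0], [[-0.2, -0.75, 0.11], -1.0]]
```

```bash
python3 -m handwheel '[[[-0.76,-0.14,0.11],-1],[[-0.75,-0.2,0.11],-1],[[-0.73,-0.27,0.11],-1],[[-0.7,-0.33,0.11],-1],[[-0.67,-0.39,0.11],-1],[[-0.63,-0.45,0.11],-1],[[-0.59,-0.5,0.11],-1],[[-0.54,-0.55,0.11],-1],[[-0.49,-0.59,0.11],-1],[[-0.44,-0.63,0.11],-1]]';python3 -c "
from h import *
st();turns();plan([.40,0.03,.45],-50,n=10)"
```

```text
clock: 13.62
tool_pos: [0.2192, 0.2633, 0.6608]
eef_rot: [-0.106, 0.934, 0.331, 0.088]
force: [-0.2, 0.7, 0.9]
gripper_width: 1.002
t 13.62 p [0.2192 0.2633 0.6608] tilt 40.02 tiltaz 81.6 jaw az 108.67 el 36.79 q [-0.084 -0.262  0.24   2.021  0.697 -0.292] F [-0.2  0.7  0.9] g 1.002
turn to level jaw 111.36 -68.64 291.36
10 [[[-0.23, -0.87, 0.07], -1.0], [[-0.15, -0.89, 0.07], -1.0], [[-0.07, -0.9, 0.07], -1.0], [[0.0, -0.9, 0.07], -1.0], [[0.08, -0.9, 0.07], -1.0], [[0.16, -0.89, 0.07], -1.0], [[0.24, -0.87, 0.07], -1.0], [[0.31, -0.85, 0.07], -1.0], [[0.39, -0.82, 0.07], -1.0], [[0.46, -0.78, 0.07], -1.0]]
```

```bash
python3 -c "
from h import *
plan([.30,0.2,.45],-30,n=6)"
```

```text
6 [[[-0.08, -0.81, 0.54], -1.0], [[-0.01, -0.82, 0.54], -1.0], [[0.06, -0.81, 0.54], -1.0], [[0.13, -0.81, 0.54], -1.0], [[0.2, -0.79, 0.54], -1.0], [[0.27, -0.77, 0.54], -1.0]]
```

```bash
python3 -m handwheel '[[[-0.08,-0.81,0.54],-1],[[0,-0.82,0.54],-1],[[0.06,-0.81,0.54],-1],[[0.13,-0.81,0.54],-1],[[0.2,-0.79,0.54],-1],[[0.27,-0.77,0.54],-1]]';python3 -c "
from h import *
st();turns();plan([.46,-0.36,.25],-35,step=.045)"
```

```text
clock: 14.38
tool_pos: [0.3051, 0.1972, 0.4455]
eef_rot: [-0.352, 0.871, 0.292, 0.178]
force: [0.6, 0.0, 0.4]
gripper_width: 1.001
t 14.38 p [0.3051 0.1972 0.4455] tilt 39.97 tiltaz 80.7 jaw az 140.97 el 22.55 q [-0.302 -0.226 -0.335  1.578  0.69  -1.111] F [0.6 0.  0.4] g 1.001
turn to level jaw 143.35 -36.65 323.35
14 [[[0.5, -0.91, -0.33], -0.5], [[0.54, -0.89, -0.33], -0.5], [[0.57, -0.86, -0.33], -0.5], [[0.61, -0.84, -0.33], -0.5], [[0.65, -0.81, -0.33], -0.5], [[0.68, -0.78, -0.33], -0.5], [[0.72, -0.75, -0.33], -0.5], [[0.75, -0.72, -0.33], -0.5], [[0.78, -0.69, -0.33], -0.5], [[0.81, -0.65, -0.33], -0.5], [[0.84, -0.62, -0.33], -0.5], [[0.86, -0.58, -0.33], -0.5], [[0.89, -0.54, -0.33], -0.5], [[0.91, -0.5, -0.33], -0.5]]
```

```bash
python3 -c "
from h import *
plan([.462,-0.41,.18],-36.6,n=17)"
```

```text
17 [[[0.5, -0.83, -0.24], -0.43], [[0.53, -0.82, -0.24], -0.43], [[0.56, -0.79, -0.24], -0.43], [[0.59, -0.77, -0.24], -0.43], [[0.62, -0.75, -0.24], -0.43], [[0.64, -0.73, -0.24], -0.43], [[0.67, -0.7, -0.24], -0.43], [[0.7, -0.68, -0.24], -0.43], [[0.72, -0.65, -0.24], -0.43], [[0.75, -0.62, -0.24], -0.43], [[0.77, -0.59, -0.24], -0.43], [[0.79, -0.56, -0.24], -0.43], [[0.81, -0.53, -0.24], -0.43], [[0.83, -0.5, -0.24], -0.43], [[0.85, -0.47, -0.24], -0.43], [[0.87, -0.44, -0.24], -0.43], [[0.88, -0.41, -0.24], -0.43]]
```

```bash
python3 -m handwheel '[[[0.5,-0.83,-0.24],-0.43],[[0.53,-0.82,-0.24],-0.43],[[0.56,-0.79,-0.24],-0.43],[[0.59,-0.77,-0.24],-0.43],[[0.62,-0.75,-0.24],-0.43],[[0.64,-0.73,-0.24],-0.43],[[0.67,-0.7,-0.24],-0.43],[[0.7,-0.68,-0.24],-0.43],[[0.72,-0.65,-0.24],-0.43],[[0.75,-0.62,-0.24],-0.43]]';python3 -c "
from h import *
st();turns();plan([.462,-0.41,.18],-15,step=.04)"
```

```text
clock: 15.62
tool_pos: [0.4031, -0.1723, 0.2866]
eef_rot: [-0.516, 0.787, 0.246, 0.233]
force: [0.5, -0.7, 0.8]
gripper_width: 1.003
t 15.62 p [ 0.4031 -0.1723  0.2866] tilt 39.6 tiltaz 79.8 jaw az 159.53 el 8.39 q [-0.937  0.422 -0.053  1.613  0.481 -2.228] F [ 0.5 -0.7  0.8] g 1.003
turn to level jaw 166.76 -13.24 346.76
7 [[[0.75, -0.54, -0.22], -0.43], [[0.77, -0.52, -0.22], -0.43], [[0.79, -0.49, -0.22], -0.43], [[0.81, -0.46, -0.22], -0.43], [[0.83, -0.43, -0.22], -0.43], [[0.84, -0.39, -0.22], -0.43], [[0.86, -0.36, -0.22], -0.43]]
```

```bash
python3 -m handwheel '[[[0.75,-0.54,-0.22],-0.4],[[0.77,-0.52,-0.22],-0.4],[[0.79,-0.49,-0.22],-0.4],[[0.81,-0.46,-0.22],-0.4],[[0.83,-0.43,-0.22],-0.4],[[0.84,-0.39,-0.22],-0.4],[[0,0,0],0]]';python3 -c "
from h import *
st();turns()
im=read_camera('wrist'); crop(im,0,0,512,384,1.5,'w4'); crop(read_camera('top'),280,150,350,250,6,'t4')
"
```

```text
clock: 16.5
tool_pos: [0.4548, -0.3879, 0.1917]
eef_rot: [-0.598, 0.727, 0.216, 0.258]
force: [0.8, 0.0, -0.1]
gripper_width: 1.002
t 16.5 p [ 0.4548 -0.3879  0.1917] tilt 39.34 tiltaz 79.3 jaw az 169.02 el 0.27 q [-1.057  0.898  0.558  1.791  0.421 -2.557] F [ 0.8  0.  -0.1] g 1.002
turn to level jaw 179.57 -0.43 359.57
```

View pics/w4.png

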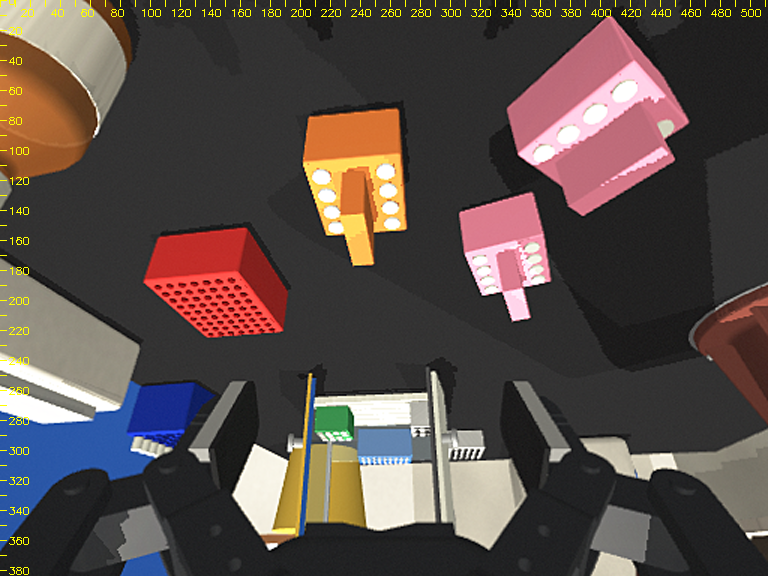

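View pics/t4.png

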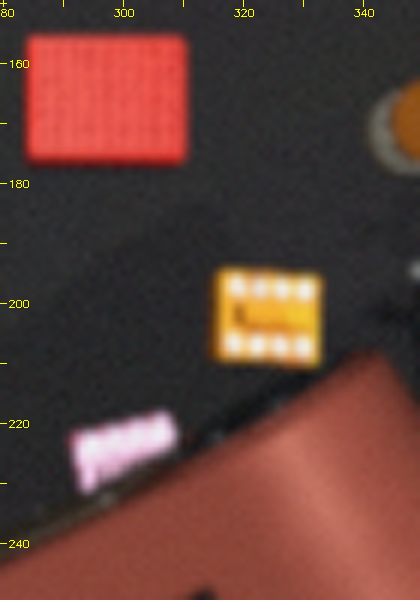

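```bash
python3 - <<'E'
from h import *
T=get_calibration('top');c=get_calibration('wrist')
print(onz(T,324.6,202.3,.045))
# wrist: top-front edge corners, from display/1.5
for u,v in((202.5,111),(268.5,104.5),(271,153),(219,157)): print(np.round(onz(c,u,v,.045),4))
crop(cv2.cvtColor(cv2.imread('pics/w4.png'),cv2.COLOR_BGR2RGB),290,90,430,280,4,'w4c')
E
```

```text
[ 0.47846234 -0.33568094  0.045     ]
[ 0.5059 -0.367   0.045 ]
[ 0.445  -0.3626  0.045 ]
[ 0.452  -0.2957  0.045 ]
[ 0.5102 -0.3002  0.045 ]
```

View pics/w4c.png

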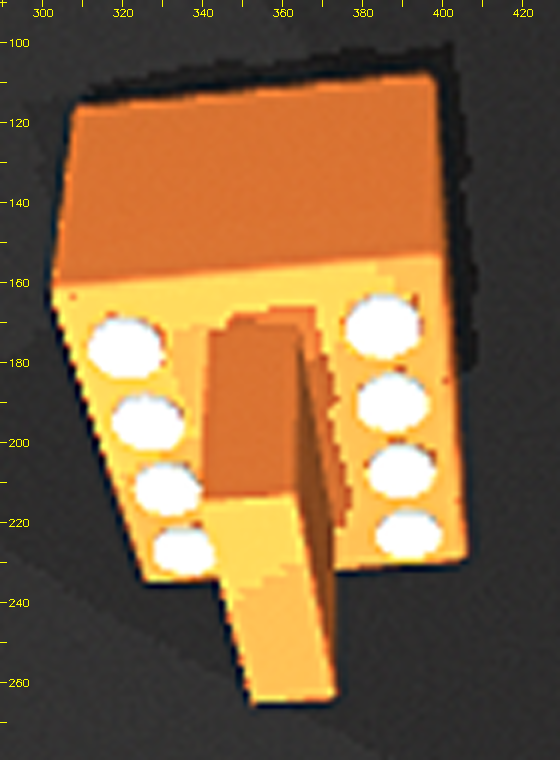

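```bash
python3 -c "
from h import *
plan([.4695,-.383,.12],-0.4,n=2);s=monitor.sense();plan([.4795,-.3307,.057],0,start=([.4695,-.383,.12],s['eef_rot']))"
```

```text
2 [[[0.53, -0.17, 0.76], -0.04], [[0.53, -0.17, 0.76], -0.04]]
3 [[[-0.01, -0.0, 0.69], 0.0], [[-0.01, -0.0, 0.69], 0.0], [[-0.01, -0.0, 0.69], 0.0]]
```

```bash
python3 -m handwheel '[[[0.53,-0.17,0.76],-0.08],[[0.53,-0.17,0.76],0],[[0,0,0],0]]';python3 -c "
from h import *
st();plan([.4795,-.3307,.058])
im=read_camera('wrist'); crop(im,0,0,512,384,1.5,'w5')"
```

```text
clock: 16.98
tool_pos: [0.4702, -0.382, 0.123]
eef_rot: [-0.602, 0.725, 0.212, 0.258]
force: [0.3, -0.2, 0.7]
gripper_width: 1.0
t 16.98 p [ 0.4702 -0.382   0.123 ] tilt 39.08 tiltaz 79.1 jaw az 169.38 el -0.2 q [-1.034  0.943  0.474  1.648  0.432 -2.543] F [ 0.3 -0.2  0.7] g 1.0
3 [[[0.0, 0.0, 0.69], 0.0], [[0.0, 0.0, 0.69], 0.0], [[0.0, 0.0, 0.69], 0.0]]
```

View pics/w5.png

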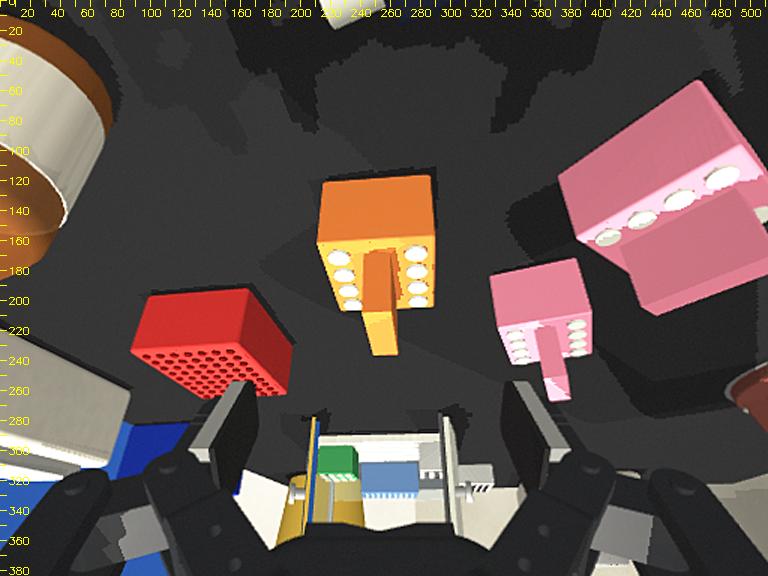

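```bash
python3 -m handwheel '[[[0,0,0.69],0],[[0,0,0.69],0],[[0,0,0.6],0],[[0,0,0],0]]';python3 -c "
from h import *
st();plan([.4795,-.3307,.057])
im=read_camera('wrist'); crop(im,100,80,420,384,2,'w6')"
```

```text
clock: 17.52
tool_pos: [0.4817, -0.3355, 0.0719]
eef_rot: [-0.604, 0.725, 0.206, 0.258]
force: [-0.5, -0.2, -0.5]
gripper_width: 0.999
t 17.52 p [ 0.4817 -0.3355  0.0719] tilt 38.51 tiltaz 78.4 jaw az 169.32 el -0.76 q [-0.985  0.907  0.267  1.442  0.458 -2.496] F [-0.5 -0.2 -0.5] g 0.999
1 [[[0.15, 0.08, 0.36], 0.0]]
```

View pics/w6.png

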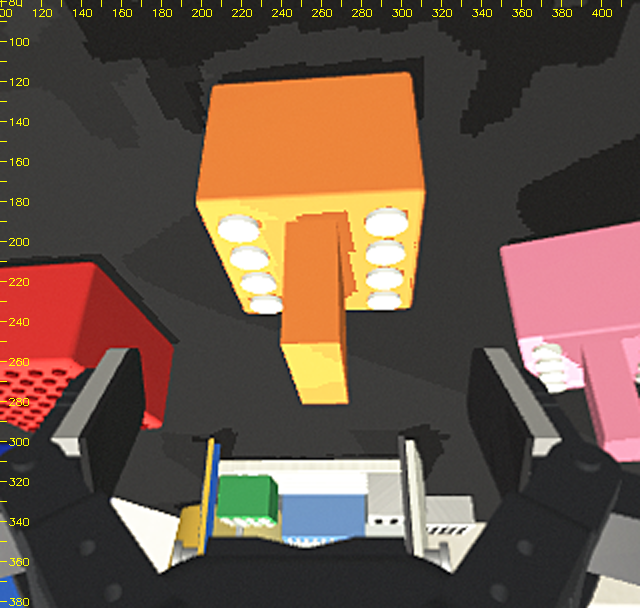

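```bash
python3 -m handwheel '[[[0.15,0.08,0.42],0.24],[[0,0,0],0]]';python3 -c "
from h import *
st()"; python3 -m handwheel '[[[0,0,0],0],[[0,0,0],0],[[0,0,0],0],[[0,0,0],0]]' 1 50; python3 -c "
from h import *
st();turns()
im=read_camera('wrist'); crop(im,100,80,420,384,2,'w7')"
```

```text
clock: 17.82
tool_pos: [0.481, -0.3334, 0.0594]
eef_rot: [-0.597, 0.732, 0.204, 0.256]
force: [0.2, -0.7, 0.6]
gripper_width: 0.999
t 17.82 p [ 0.481  -0.3334  0.0594] tilt 38.21 tiltaz 77.9 jaw az 168.28 el -0.33 q [-0.985  0.909  0.238  1.403  0.459 -2.473] F [ 0.2 -0.7  0.6] g 0.999
clock: 18.32
tool_pos: [0.4817, -0.3361, 0.0625]
eef_rot: [-0.598, 0.732, 0.202, 0.255]
force: [2.7, -1.2, -5.0]
gripper_width: 0.153
t 18.32 p [ 0.4817 -0.3361  0.0625] tilt 38.02 tiltaz 77.6 jaw az 168.26 el -0.54 q [-0.986  0.906  0.244  1.407  0.458 -2.474] F [ 2.7 -1.2 -5. ] g 0.153
turn to level jaw -179.12 -359.12 0.88
```

View pics/w7.png

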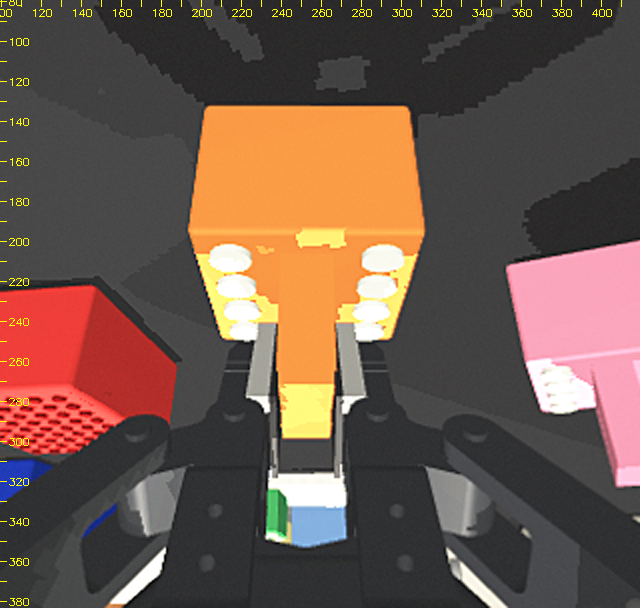

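```bash
cat > kin.py <<'E'
import numpy as np
from scipy.optimize import least_squares
from scipy.spatial.transform import Rotation as Ro
D='''0.2329 -0.4702 0.2309 -1.25 0.291 -0.154 1.127 0 1.431
0.4512 -0.3491 0.1937 -0.788 0.408 -0.082 1.091 0.002 0.543
0.4721 -0.3385 0.1206 -0.748 0.483 -0.166 0.93 0.001 0.595
0.4765 -0.3476 0.2069 -0.754 0.42 -0.029 1.113 0 0.904
0.0351 0.4254 0.5351 1.298 0.154 0.47 1.902 0.025 1.956
-0.0191 0.4255 0.5581 1.424 0.182 0.573 1.979 0.026 2.082
0.0007 0.4467 0.6448 1.38 0.16 0.802 2.021 0.034 2.049
-0.0289 0.4654 0.7113 1.464 0.158 0.98 2.021 0.017 2.134
-0.0307 0.44 0.7827 1.455 0.087 1.082 2.021 0.025 2.13
0.0042 0.3991 0.8361 1.265 -0.011 1.111 2.021 0.134 1.982
0.2192 0.2633 0.6608 -0.084 -0.262 0.24 2.021 0.697 -0.292
0.3051 0.1972 0.4455 -0.302 -0.226 -0.335 1.578 0.69 -1.111
0.4031 -0.1723 0.2866 -0.937 0.422 -0.053 1.613 0.481 -2.228
0.4548 -0.3879 0.1917 -1.057 0.898 0.558 1.791 0.421 -2.557
0.4702 -0.382 0.123 -1.034 0.943 0.474 1.648 0.432 -2.543
0.4817 -0.3361 0.0625 -0.986 0.906 0.244 1.407 0.458 -2.474'''
D=np.array([[float(v) for v in l.split()] for l in D.split('\n')])
def pts(P,q):
    a1,d1,L1,L2,a3,Lw,Lt,off=P
    q1,q2,q3,q4,q5,q6=q
    f=q2-q3; ph=f+q4
    er=np.array([np.cos(q1),np.sin(q1),0]);et=np.array([-np.sin(q1),np.cos(q1),0]);ez=np.array([0,0,1.])
    S=a1*er+d1*ez+off*et
    E=S+L1*(np.sin(q2)*er+np.cos(q2)*ez)
    A=E+a3*(np.sin(f)*er+np.cos(f)*ez)
    Wp=A+L2*(np.cos(f)*er-np.sin(f)*ez)
    d=np.cos(ph)*er-np.sin(ph)*ez
    W2=Wp+Lw*d
    z=np.cos(q5)*d+SG*np.sin(q5)*et
    return S,E,A,Wp,W2,W2+Lt*z,z
SG=1
def res(P): return np.concatenate([pts(P,r[3:])[5]-r[:3] for r in D])
best=None
for sg in(1,-1):
    SG=sg; s=least_squares(res,[0,.3,.52,.39,.05,.1,.25,.07])
    if best is None or s.cost<best[0]: best=(s.cost,sg,s.x)
SG=best[1];P=best[2]
if __name__=='__main__':
    print(best, np.round(np.abs(res(P)).max(),4))
E
python3 kin.py
```

```text
(np.float64(5.723903056754217e-07), 1, array([-1.93028254e-05,  2.97954109e-01,  5.09717714e-01,  3.85481700e-01,
        5.99166301e-02,  1.19466321e-01,  3.23999104e-01,  7.28730350e-02])) 0.0004
```

```bash
cat >> kin.py <<'E'
def ik(p,z,q0):
    def r(q):
        o=pts(P,list(q)+[0]); return np.r_[(o[5]-p)*10,(o[6]-z)]
    s=least_squares(r,q0,bounds=([-2.52,-.91,-1.3,-1.96,-1.52],[2.52,1.74,1.37,2.02,1.47])); return s.x,np.abs(s.fun).max()
def zt(t,a): t,a=np.radians([t,a]); return np.array([np.sin(t)*np.cos(a),np.sin(t)*np.sin(a),-np.cos(t)])
E
python3 - <<'E'
from kin import *
from fit import W
p=[.584,.2684,1.4819]
for cx,cy,h in((-.32,0,.13),(-.25,0,.1),(-.15,0,.09),(-.03,0,.085),(-.03,-.014,.076)):
    t=W(p,[cx,cy,h])
    q,e=ik(t,zt(38.5,80),[-.2,.7,.2,1.4,.6])
    o=pts(P,list(q)+[0])
    print(np.round(t,3),np.round(q,2),round(e,4),'wrist',np.round(o[3],3),np.round(o[4],3),'fore start',np.round(o[2],3),'elbow',np.round(o[1],3))
E
```

```text
[ 0.556 -0.05   0.13 ] [-0.57  0.6  -0.16  1.11  0.61] 0.0 wrist [ 0.55  -0.268  0.498] [ 0.521 -0.249  0.384] fore start [ 0.315 -0.116  0.763] elbow [ 0.28  -0.094  0.719]
[0.562 0.019 0.1  ] [-0.46  0.58 -0.28  0.93  0.64] 0.0 wrist [ 0.55  -0.191  0.47 ] [ 0.527 -0.179  0.354] fore start [ 0.325 -0.079  0.762] elbow [ 0.284 -0.059  0.723]
[0.571 0.119 0.09 ] [-0.28  0.55 -0.37  0.74  0.67] 0.0 wrist [ 0.545 -0.082  0.463] [ 0.536 -0.08   0.344] fore start [ 0.321 -0.017  0.769] elbow [ 0.275 -0.004  0.733]
[0.581 0.239 0.085] [-0.06  0.53 -0.42  0.53  0.67] 0.0 wrist [0.536 0.041 0.458] [0.546 0.04  0.339] fore start [0.312 0.054 0.771] elbow [0.263 0.057 0.737]
[0.595 0.237 0.076] [-0.06  0.57 -0.39  0.53  0.67] 0.0 wrist [0.55  0.039 0.449] [0.56  0.039 0.33 ] fore start [0.326 0.053 0.763] elbow [0.278 0.056 0.728]
```

```bash
python3 -c "
from h import *
plan([.484,-.33,.135]);s=monitor.sense();plan([.557,-.04,.125],start=([.484,-.33,.135],s['eef_rot']),n=9)"
```

```text
2 [[[-0.62, -0.02, -0.67], 0.0], [[-0.62, -0.02, -0.67], 0.0]]
9 [[[-0.64, -0.03, 0.53], 0.0], [[-0.64, -0.03, 0.53], 0.0], [[-0.64, -0.03, 0.53], 0.0], [[-0.64, -0.03, 0.53], 0.0], [[-0.64, -0.03, 0.53], 0.0], [[-0.64, -0.03, 0.53], 0.0], [[-0.64, -0.03, 0.53], 0.0], [[-0.64, -0.03, 0.53], 0.0], [[-0.64, -0.03, 0.53], 0.0]]
```

```bash
python3 -m handwheel '[[[-0.62,-0.02,-0.67],0],[[-0.62,-0.02,-0.67],0],[[-0.64,-0.03,0.53],0],[[-0.64,-0.03,0.53],0],[[-0.64,-0.03,0.53],0]]';python3 -c "
from h import *
st();turns();plan([.557,-.04,.125])"
```

```text
clock: 19.0
tool_pos: [0.5076, -0.2333, 0.1322]
eef_rot: [-0.597, 0.733, 0.202, 0.255]
force: [0.6, 0.2, -1.6]
gripper_width: 0.15
t 19.0 p [ 0.5076 -0.2333  0.1322] tilt 37.97 tiltaz 77.5 jaw az 168.12 el -0.48 q [-0.86   0.717  0.066  1.356  0.515 -2.344] F [ 0.6  0.2 -1.6] g 0.15
turn to level jaw -179.21 -359.21 0.79
5 [[[-0.76, -0.04, 0.64], 0.0], [[-0.76, -0.04, 0.64], 0.0], [[-0.76, -0.04, 0.64], 0.0], [[-0.76, -0.04, 0.64], 0.0], [[-0.76, -0.04, 0.64], 0.0]]
```

```bash
python3 -m handwheel '[[[-0.76,-0.04,0.64],0],[[-0.76,-0.04,0.64],0],[[-0.76,-0.04,0.64],0],[[-0.76,-0.04,0.64],0],[[-0.7,-0.04,0.6],0],[[0,0,0],0]]';python3 -c "
from h import *
st();turns()
im=read_camera('wrist'); crop(im,0,0,512,384,1.5,'w8')
im=read_camera('scene'); crop(im,150,100,350,270,4,'s8')"
```

```text
clock: 19.75
tool_pos: [0.5554, -0.035, 0.123]
eef_rot: [-0.598, 0.733, 0.203, 0.254]
force: [-0.2, -0.4, -2.6]
gripper_width: 0.152
t 19.75 p [ 0.5554 -0.035   0.123 ] tilt 37.91 tiltaz 77.9 jaw az 168.33 el -0.34 q [-0.55   0.57  -0.225  1.03   0.618 -2.001] F [-0.2 -0.4 -2.6] g 0.152
turn to level jaw -179.44 -359.44 0.56
```

View pics/w8.png

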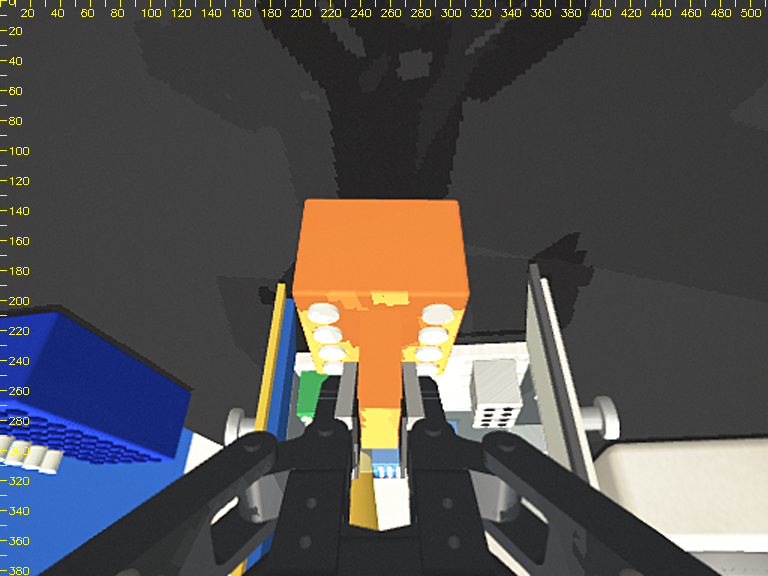

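View pics/s8.png

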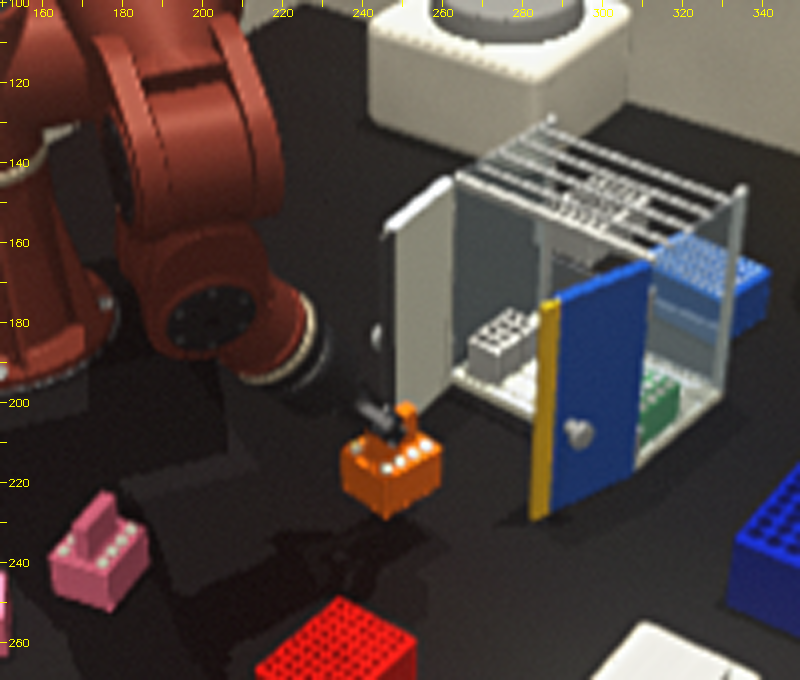

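```bash
python3 - <<'E'
from h import *
from fit import W
c=get_calibration('wrist')
a=onz(c,197.3,198,.1055);b=onz(c,313.3,195.3,.1055);print(a,b,np.linalg.norm(a-b),np.degrees(np.arctan2(*(b-a)[[1,0]])))
az=np.radians(77.9);print('centre',(a+b)/2+.035*np.array([np.cos(az),np.sin(az),0]), monitor.sense()['tool_pos'])
a=onz(c,202.5,132.5,.0605);b=onz(c,305,133,.0605);print(a,b,np.linalg.norm(a-b))
print('centre',(a+b)/2+.035*np.array([np.cos(az),np.sin(az),0]))
p=[.584,.2684,1.4819]
for n,P in(('green FL top',[-.065,-.104,.057]),('green FR top',[-.065,-.044,.057]),('green front bottom R',[-.065,-.044,.012]),('floor FL',[-.08,-.115,.012]),('floor FR',[-.08,.115,.012]),('wtip',[-.086-.105*np.sin(1.434),.114-.105*np.cos(1.434),.004]),('blk FL',[-.065,.066,.057])):
    print(n,np.round(proj(c,W(p,P))[0]*1.5,0))
E
```

```text
[ 0.57727892 -0.07455682  0.1055    ] [ 0.51967928 -0.06569525  0.1055    ] 0.05827732142512096 171.2537499922095
centre [ 0.55581575 -0.03590362  0.1055    ] [ 0.5557479  -0.03740556  0.12293569]
[ 0.57878388 -0.07611276  0.0605    ] [ 0.51977907 -0.06376179  0.0605    ] 0.0602836083300895
centre [ 0.55661813 -0.03571486  0.0605    ]
green FL top [301. 415.]
green FR top [363. 413.]
green front bottom R [364. 368.]
floor FL [291. 365.]
floor FR [531. 355.]
wtip [534. 282.]
blk FL [482. 409.]
```

```bash
python3 - <<'E'
from h import *
from fit import W
p=[.584,.2684,1.4819]; s=monitor.sense()
w=[W(p,[-.16,.006,.098]),W(p,[-.034,.004,.092])];print(w)
plan(w[0],n=4);plan(w[1],start=(w[0],s['eef_rot']),n=4)
E
```

```text
[array([0.56381901, 0.10956446, 0.098     ]), array([0.5769973 , 0.23488937, 0.092     ])]
4 [[[-0.62, 0.14, 0.68], 0.0], [[-0.62, 0.14, 0.68], 0.0], [[-0.62, 0.14, 0.68], 0.0], [[-0.62, 0.14, 0.68], 0.0]]
4 [[[-0.6, 0.08, 0.51], 0.0], [[-0.6, 0.08, 0.51], 0.0], [[-0.6, 0.08, 0.51], 0.0], [[-0.6, 0.08, 0.51], 0.0]]
```

```bash
python3 -m handwheel '[[[-0.62,0.14,0.68],0],[[-0.62,0.14,0.68],0],[[-0.62,0.14,0.68],0],[[-0.62,0.14,0.68],0],[[0,0,0],0]]';python3 -c "
from h import *
st();plan([.577,.2349,.092],n=4)
im=read_camera('wrist'); crop(im,0,0,512,384,1.5,'w9')
im=read_camera('scene'); crop(im,200,100,350,270,4,'s9')"
```

```text
clock: 20.48
tool_pos: [0.5661, 0.1052, 0.0958]
eef_rot: [-0.595, 0.736, 0.2, 0.254]
force: [0.8, -0.8, -2.5]
gripper_width: 0.153
t 20.48 p [0.5661 0.1052 0.0958] tilt 37.68 tiltaz 77.1 jaw az 167.71 el -0.44 q [-0.305  0.514 -0.406  0.713  0.655 -1.685] F [ 0.8 -0.8 -2.5] g 0.153
4 [[[-0.62, 0.11, 0.51], 0.0], [[-0.62, 0.11, 0.51], 0.0], [[-0.62, 0.11, 0.51], 0.0], [[-0.62, 0.11, 0.51], 0.0]]
```

View pics/w9.png

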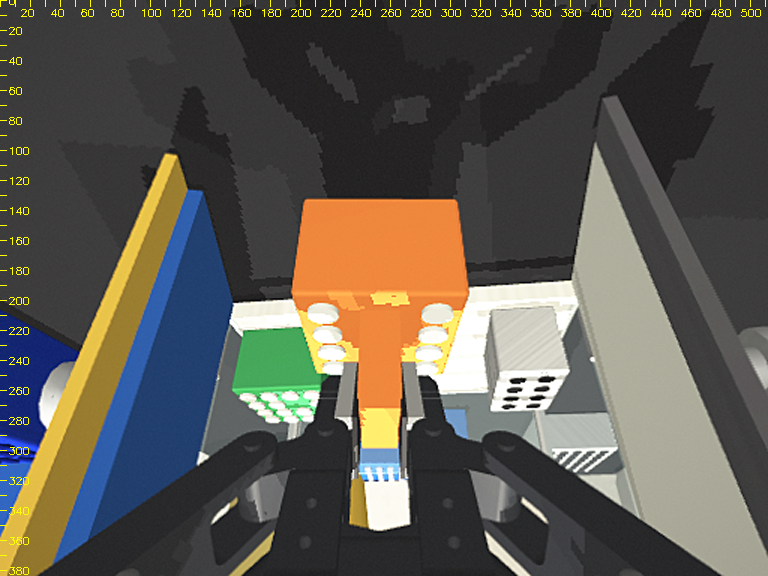

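View pics/s9.png

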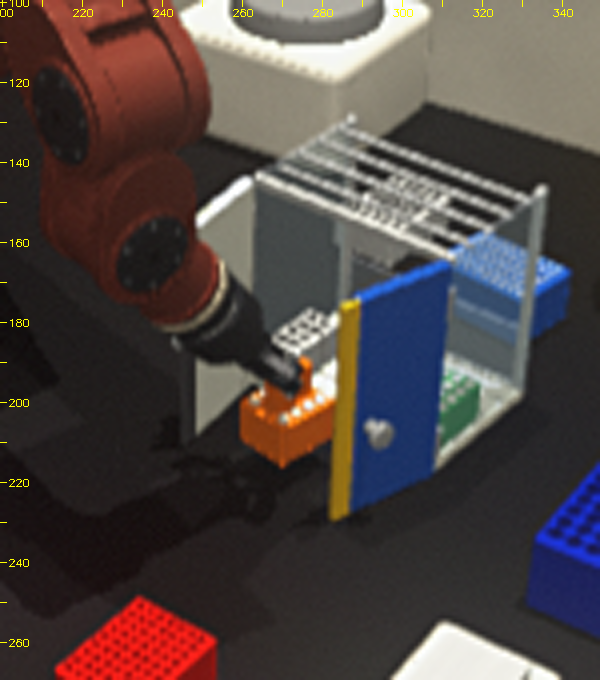

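```bash
cat >> fit.py <<'E'
def toC(p,X):
    d=np.array(X[:2])-np.array(p[:2]);a=p[2]; return np.array([d[0]*np.cos(a)+d[1]*np.sin(a),-d[0]*np.sin(a)+d[1]*np.cos(a)])
pc=[.584,.2684,1.4819]
E
python3 - <<'E'
from fit import *
c=get_calibration('wrist')
for n,u,v,z in(('gFLtop',233,391,.057),('gFtop right seen',300,389,.057),('gFbot L',247,328,.012),('gFbot R seen',297,328,.012),('blk in top',487,376,.057),('blk in bot',492,310,.012),('blk out top',558,376,.057),('floor L',233,304,.012),('floor R',577,280,.012)):
    X=onz(c,u/1.5,v/1.5,z); print(n,np.round(X,4),'cab',np.round(toC(pc,X),4))
print(toC(pc,monitor.sense()['tool_pos']))
crop(cv2.cvtColor(cv2.imread('pics/w9.png'),cv2.COLOR_BGR2RGB),200,250,600,450,2,'w9c')
E
```

```text
gFLtop [0.6865 0.1961 0.057 ] cab [-0.063  -0.1086]
gFtop right seen [0.642  0.2012 0.057 ] cab [-0.0618 -0.0637]
gFbot L [0.6838 0.193  0.012 ] cab [-0.0662 -0.1061]
gFbot R seen [0.6491 0.2001 0.012 ] cab [-0.0623 -0.0709]
blk in top [0.5239 0.2023 0.057 ] cab [-0.0712  0.054 ]
blk in bot [0.5151 0.2024 0.012 ] cab [-0.0719  0.0628]
blk out top [0.4828 0.2102 0.057 ] cab [-0.0669  0.0956]
floor L [0.6776 0.1616 0.012 ] cab [-0.0981 -0.1027]
floor R [0.4668 0.1777 0.012 ] cab [-0.1007  0.1086]
[-0.16611584  0.00209823]
```

View pics/w9c.png

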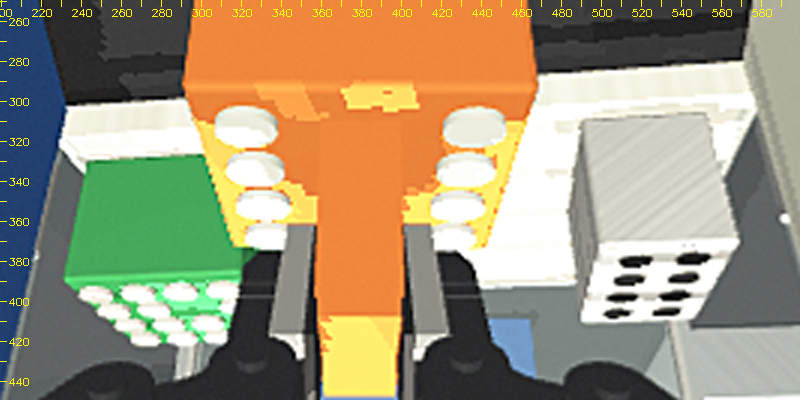

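```bash
python3 -m handwheel '[[[-0.62,0.11,0.51],0],[[-0.62,0.11,0.51],0],[[-0.62,0.11,0.51],0]]';python3 -c "
from h import *
st();plan([.578,.2349,.09])"
```

```text
clock: 20.95
tool_pos: [0.5793, 0.1944, 0.093]
eef_rot: [-0.591, 0.74, 0.196, 0.255]
force: [0.2, -0.7, -2.6]
gripper_width: 0.151
t 20.95 p [0.5793 0.1944 0.093 ] tilt 37.53 tiltaz 76.2 jaw az 167.02 el -0.64 q [-0.132  0.496 -0.448  0.543  0.651 -1.452] F [ 0.2 -0.7 -2.6] g 0.151
2 [[[-0.37, 0.13, 0.33], 0.0], [[-0.37, 0.13, 0.33], 0.0]]
```

```bash
python3 -m handwheel '[[[-0.37,0.15,0.33],0],[[-0.34,0.15,0.36],0],[[0,0,0],0]]';python3 -c "
from fit import *
st();turns();print(toC(pc,monitor.sense()['tool_pos']))
im=read_camera('wrist'); crop(im,0,0,512,384,1.5,'w10')
im=read_camera('scene'); crop(im,230,100,350,240,5,'s10')"
```

```text
clock: 21.32
tool_pos: [0.5787, 0.2331, 0.0883]
eef_rot: [-0.59, 0.741, 0.195, 0.255]
force: [-0.1, 0.1, -2.5]
gripper_width: 0.146
t 21.32 p [0.5787 0.2331 0.0883] tilt 37.45 tiltaz 75.9 jaw az 166.81 el -0.72 q [-0.058  0.494 -0.472  0.463  0.64  -1.356] F [-0.1  0.1 -2.5] g 0.146
turn to level jaw -178.82 -358.82 1.18
[-0.03566066  0.00211459]
```

View pics/w10.png

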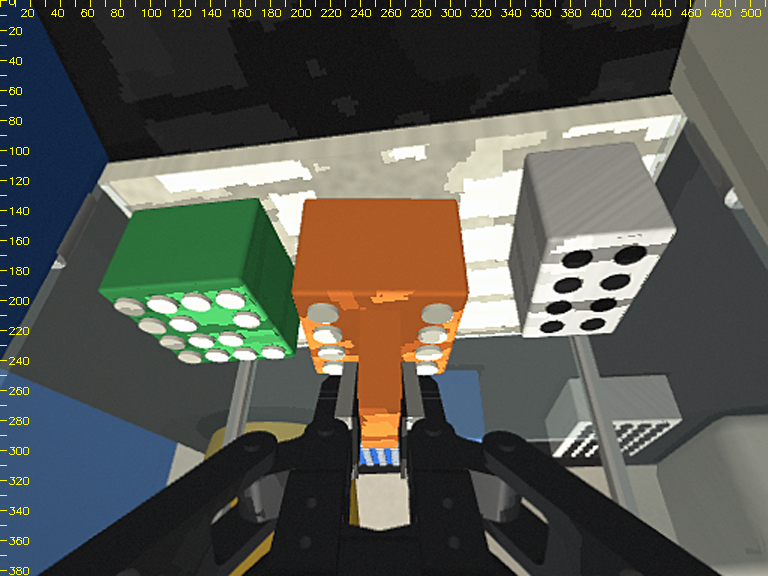

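View pics/s10.png

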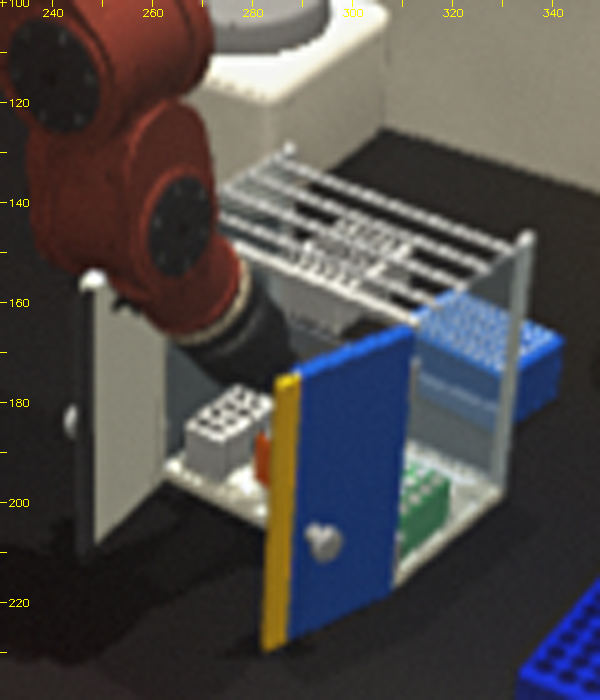

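```bash
python3 -c "
from h import *
plan([.5780,.2345,.075])"
```

```text
1 [[[0.17, 0.05, 0.3], 0.0]]
```

```bash
python3 -m handwheel '[[[0.17,0.05,0.3],0],[[0,0,0],0]]';python3 -c "
from h import *
st();plan([.5780,.2345,.075])"
```

```text
clock: 21.68
tool_pos: [0.5798, 0.2323, 0.0745]
eef_rot: [-0.589, 0.742, 0.193, 0.257]
force: [0.5, 0.1, -3.1]
gripper_width: 0.153
t 21.68 p [0.5798 0.2323 0.0745] tilt 37.48 tiltaz 75.4 jaw az 166.58 el -0.87 q [-0.059  0.514 -0.486  0.423  0.64  -1.352] F [ 0.5  0.1 -3.1] g 0.153
1 [[[-0.04, 0.06, 0.02], 0.0]]
```

```bash
python3 -m handwheel '[[[0.04,0.04,0.08],0],[[0,0,0],0]]';python3 -c "
from h import *
st();im=read_camera('wrist'); crop(im,60,60,480,260,1.9,'w11')"
```

```text
clock: 21.92
tool_pos: [0.5812, 0.232, 0.0746]
eef_rot: [-0.587, 0.742, 0.193, 0.26]
force: [0.3, -0.8, -2.2]
gripper_width: 0.149
t 21.93 p [0.5812 0.232  0.0746] tilt 37.79 tiltaz 75.0 jaw az 166.38 el -1.1 q [-0.062  0.514 -0.491  0.413  0.644 -1.35 ] F [ 0.3 -0.8 -2.2] g 0.149
```

View pics/w11.png

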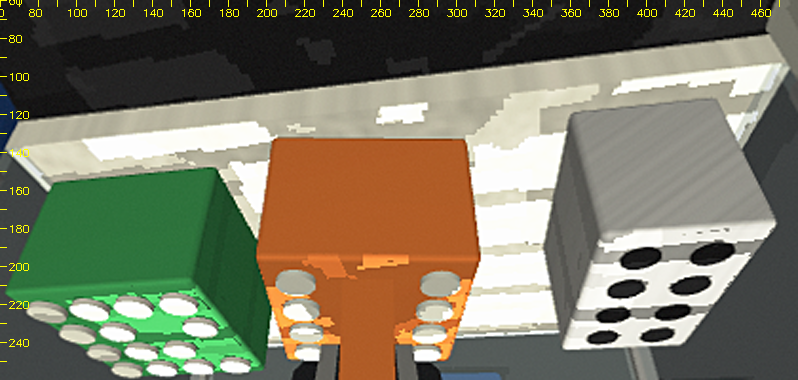

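```bash
python3 -m handwheel '[[[0,0,0],0],[[0.05,0.02,0.1],0],[[0,0,0],0]]' 0.76 20;python3 -c "
from fit import *
st();im=read_camera('wrist'); crop(im,60,60,480,260,1.9,'w12');s=monitor.sense();print(toC(pc,s['tool_pos']));R=Ro.from_quat(s['eef_rot'])
print('1cm cab -y in tool units',R.inv().apply(-.01*np.array([-np.sin(pc[2]),np.cos(pc[2]),0]))/.04)"
```

```text
clock: 22.35
tool_pos: [0.5805, 0.2327, 0.0688]
eef_rot: [-0.587, 0.742, 0.193, 0.259]
force: [0.3, 0.9, 0.6]
gripper_width: 0.241
t 22.35 p [0.5805 0.2327 0.0688] tilt 37.73 tiltaz 75.0 jaw az 166.38 el -1.07 q [-0.06   0.522 -0.497  0.399  0.643 -1.348] F [0.3 0.9 0.6] g 0.241
[-0.03587085  0.00013542]
1cm cab -y in tool units [-0.02645856 -0.24719278  0.02637566]
```

View pics/w12.png

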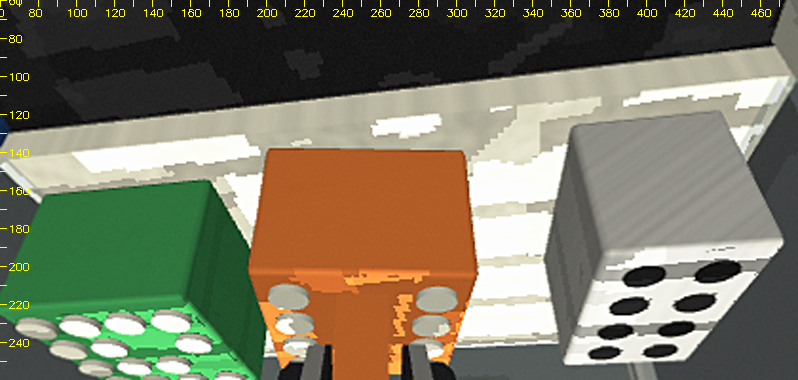

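```bash
python3 -m handwheel '[[[-0.01,-0.12,0.01],0],[[-0.01,-0.12,0.01],0],[[-0.01,-0.12,0.01],0],[[-0.01,-0.12,0.01],0]]';python3 -c "
from fit import *
st();s=monitor.sense();print(toC(pc,s['tool_pos']));im=read_camera('wrist'); crop(im,60,60,480,260,1.9,'w13')"
```

```text
clock: 22.9
tool_pos: [0.5996, 0.2306, 0.0684]
eef_rot: [-0.587, 0.742, 0.194, 0.259]
force: [-6.5, -2.8, 3.8]
gripper_width: 0.241
t 22.9 p [0.5996 0.2306 0.0684] tilt 37.7 tiltaz 75.2 jaw az 166.41 el -0.92 q [-0.062  0.55  -0.441  0.431  0.643 -1.351] F [-6.5 -2.8  3.8] g 0.241
[-0.03631009 -0.01889904]
```

View pics/w13.png

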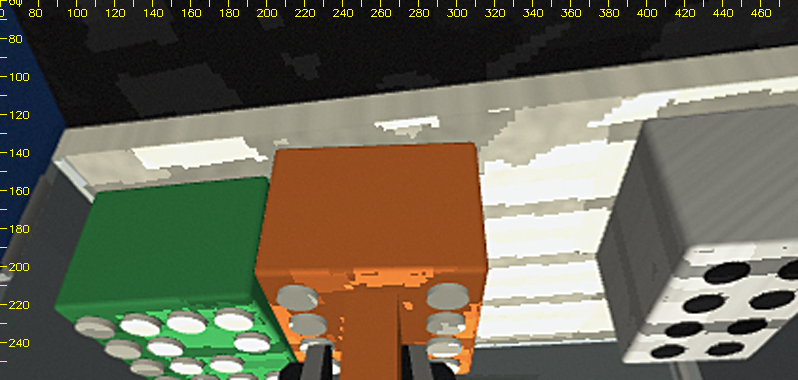

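```bash
cat > meas.py <<'E'
from fit import *
def m(lst,x0=60,y0=60,s=1.9,c=None):
    c=c or get_calibration('wrist')
    for n,X,Y,z in lst:
        P=onz(c,x0+X/s-.0,y0+Y/s-.0,z); print(n,np.round(P,4),'cab',np.round(toC(pc,P),4))
E
python3 - <<'E'
from meas import *
m([('gbl',100,193,.012),('gbr',268,178,.012),('gtl',56,306,.057),('gtr',249,300,.057),('obl',275,149,.012),('obr',475,142,.012),('otl',256,271,.057),('otr',487,268,.057)])
E
```

```text
gbl [0.6857 0.1969 0.012 ] cab [-0.0622 -0.1077]
gbr [0.6273 0.2021 0.012 ] cab [-0.0622 -0.0491]
gtl [0.6832 0.1937 0.057 ] cab [-0.0656 -0.1054]
gtr [0.6274 0.2019 0.057 ] cab [-0.0624 -0.0491]
obl [0.6202 0.1903 0.012 ] cab [-0.0746 -0.043 ]
obr [0.5612 0.2006 0.012 ] cab [-0.0696  0.0167]
otl [0.6193 0.188  0.057 ] cab [-0.0769 -0.0423]
otr [0.5622 0.1988 0.057 ] cab [-0.0712  0.0155]
```

```bash
python3 -m handwheel '[[[-0.01,-0.14,0.03],0],[[-0.01,-0.14,0.03],0]]';python3 -c "
from fit import *
st();s=monitor.sense();print(toC(pc,s['tool_pos']));im=read_camera('wrist'); crop(im,60,60,480,260,1.9,'w14')"
```

```text
clock: 23.2
tool_pos: [0.6018, 0.2312, 0.0644]
eef_rot: [-0.585, 0.744, 0.201, 0.252]
force: [-26.4, -5.7, 11.3]
gripper_width: 0.242
t 23.2 p [0.6018 0.2312 0.0644] tilt 37.61 tiltaz 76.7 jaw az 166.47 el 0.19 q [-0.062  0.568 -0.417  0.456  0.645 -1.352] F [-26.4  -5.7  11.3] g 0.242
[-0.03550182 -0.021008  ]
```

View pics/w14.png

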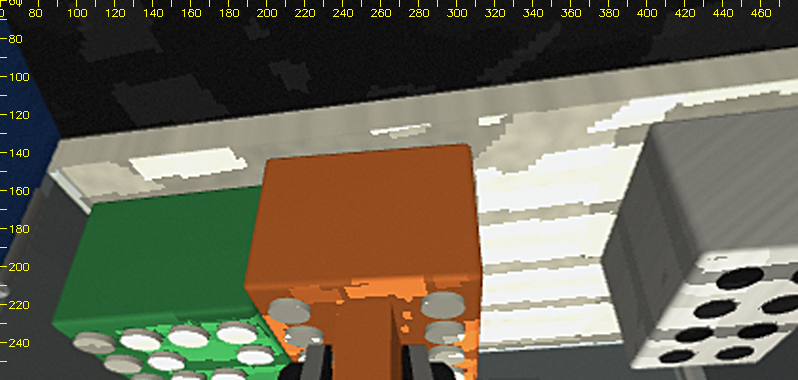

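```bash
python3 - <<'E'
from meas import *
m([('gbl',95,203,.012),('gbr',262,186,.012),('gtl',53,323,.057),('gtr',250,314,.057),('obl',268,160,.012),('obr',470,144,.012),('otl',246,287,.057),('otr',481,270,.057)])
E
python3 -c "
import cv2
im=cv2.imread('pics/w14.png');cv2.imwrite('pics/w14c.png',cv2.resize(im[120:380,40:500],None,fx=1.7,fy=1.7,interpolation=2))"
```

```text
gbl [0.6847 0.196  0.012 ] cab [-0.0632 -0.1067]
gbr [0.6284 0.2011 0.012 ] cab [-0.0631 -0.0502]
gtl [0.6825 0.1937 0.057 ] cab [-0.0657 -0.1047]
gtr [0.6274 0.2019 0.057 ] cab [-0.0624 -0.0491]
obl [0.6221 0.1906 0.012 ] cab [-0.0741 -0.0449]
obr [0.5632 0.1983 0.012 ] cab [-0.0716  0.0145]
otl [0.6225 0.1882 0.057 ] cab [-0.0764 -0.0454]
otr [0.5651 0.1943 0.057 ] cab [-0.0755  0.0122]
```

View pics/w14c.png

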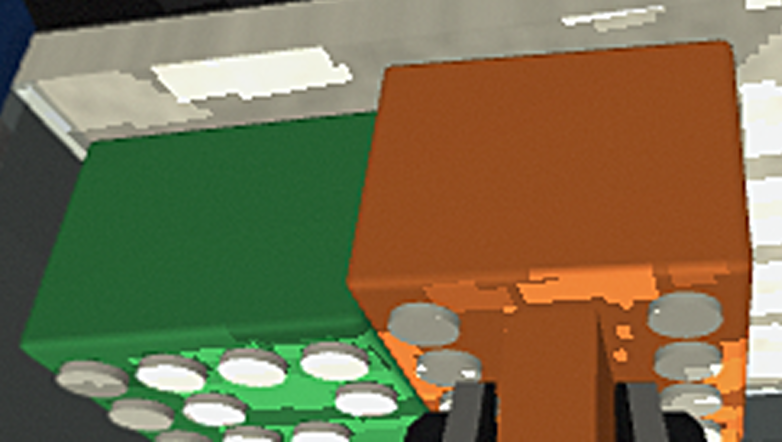

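```bash
python3 -m handwheel '[[[0,0.1,-0.15],0],[[0,0,-0.8],0],[[0,0,-0.9],0],[[0,0,-0.8],0]]' 0.6;python3 -c "
from fit import *
st();s=monitor.sense();print(toC(pc,s['tool_pos']));plan(W(pc,[-.125,-.033,.06]));plan(W(pc,[-.105,-.033,.034]),start=(W(pc,[-.125,-.033,.06]),s['eef_rot']));im=read_camera('wrist'); crop(im,60,60,480,260,1.9,'w15')"
```

```text
clock: 23.75
tool_pos: [0.5823, 0.1684, 0.1489]
eef_rot: [-0.586, 0.744, 0.202, 0.251]
force: [0.3, -0.2, 0.3]
gripper_width: 0.404
t 23.75 p [0.5823 0.1684 0.1489] tilt 37.57 tiltaz 77.0 jaw az 166.6 el 0.32 q [-0.181  0.44  -0.358  0.738  0.655 -1.504] F [ 0.3 -0.2  0.3] g 0.404
[-0.09978573 -0.00713924]
3 [[[0.59, -0.25, 0.48], 0.0], [[0.59, -0.25, 0.48], 0.0], [[0.59, -0.25, 0.48], 0.0]]
1 [[[0.0, 0.07, 0.82], 0.0]]
```

View pics/w15.png

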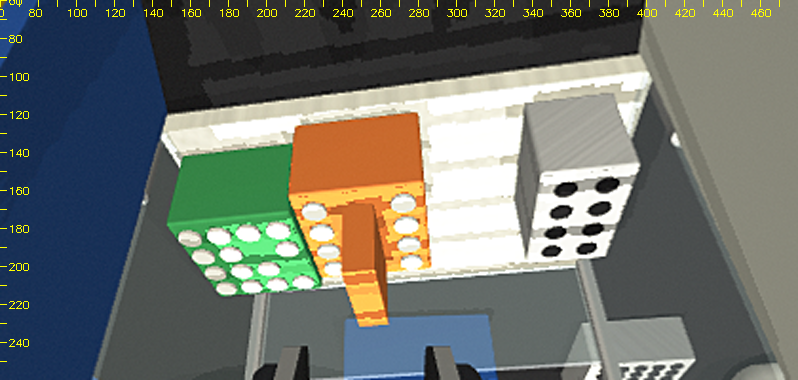

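```bash
python3 -m handwheel '[[[0.59,-0.22,0.48],0],[[0.59,-0.22,0.48],0],[[0.59,-0.2,0.48],0],[[0,0.0,0.5],0],[[0,0,0],0]]' 1 30;python3 -c "
from fit import *
st();s=monitor.sense();print(toC(pc,s['tool_pos']));plan(W(pc,[-.09,-.028,.032]));im=read_camera('wrist'); crop(im,60,60,480,260,1.9,'w16')"
```

```text
clock: 24.42
tool_pos: [0.6132, 0.1485, 0.0482]
eef_rot: [-0.587, 0.743, 0.195, 0.256]
force: [0.2, 0.1, 0.6]
gripper_width: -0.006
t 24.43 p [0.6132 0.1485 0.0482] tilt 37.59 tiltaz 75.6 jaw az 166.39 el -0.61 q [-0.205  0.617 -0.373  0.546  0.655 -1.53 ] F [0.2 0.1 0.6] g -0.006
[-0.11679764 -0.03974302]
1 [[[-0.25, 0.39, 0.7], 0.0]]
```

View pics/w16.png

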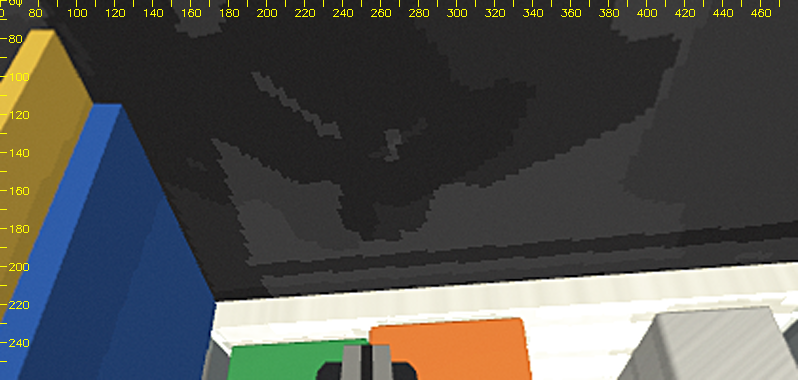

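```bash
python3 -m handwheel '[[[0.0,0.42,0.4],0],[[-0.1,0,0.15],0]]';python3 -c "
from fit import *
st();s=monitor.sense();print(toC(pc,s['tool_pos']));plan(W(pc,[-.076,-.026,.033]));im=read_camera('wrist'); crop(im,130,150,400,384,2.5,'w17')"
```

```text
clock: 24.72
tool_pos: [0.6032, 0.1673, 0.0356]
eef_rot: [-0.587, 0.743, 0.193, 0.258]
force: [0.3, -0.7, -0.3]
gripper_width: 0.003
t 24.73 p [0.6032 0.1673 0.0356] tilt 37.59 tiltaz 75.2 jaw az 166.32 el -0.9 q [-0.175  0.615 -0.427  0.464  0.653 -1.491] F [ 0.3 -0.7 -0.3] g 0.003
[-0.09898866 -0.02809483]
1 [[[-0.41, 0.14, 0.39], 0.0]]
```

View pics/w17.png

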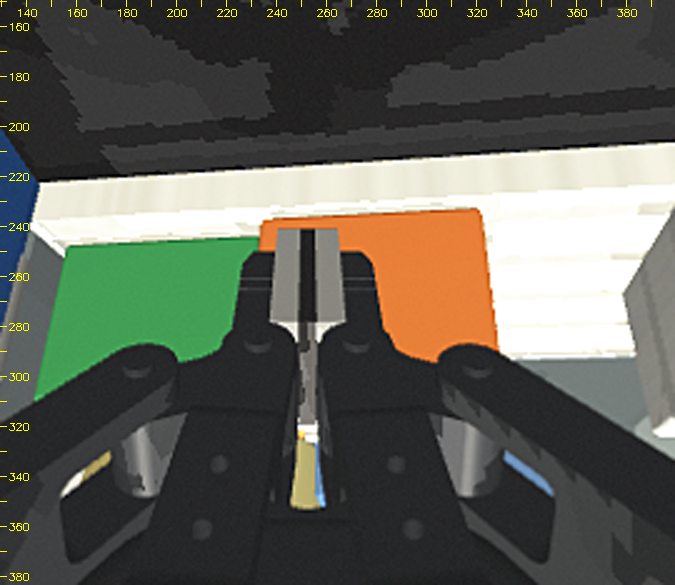

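```bash
python3 -m handwheel '[[[-0.25,0.04,0.22],0],[[-0.12,0.03,0.11],0]]';python3 -c "
from fit import *
st();s=monitor.sense();print(toC(pc,s['tool_pos']));im=read_camera('wrist'); crop(im,130,150,400,384,2.5,'w18')"
```

```text
clock: 25.02
tool_pos: [0.6094, 0.1877, 0.0365]
eef_rot: [-0.587, 0.742, 0.191, 0.26]
force: [-0.9, -0.7, 0.6]
gripper_width: -0.002
t 25.02 p [0.6094 0.1877 0.0365] tilt 37.64 tiltaz 74.7 jaw az 166.29 el -1.26 q [-0.137  0.615 -0.427  0.429  0.65  -1.442] F [-0.9 -0.7  0.6] g -0.002
[-0.07816114 -0.0324562 ]
```

View pics/w18.png

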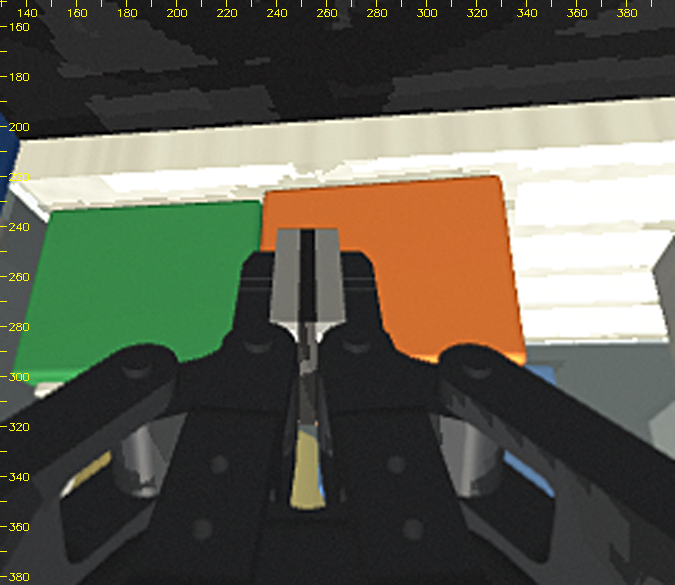

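```bash
python3 - <<'E'
from meas import *
m([('gbl',50,212,.012),('gbr',258,201,.012),('obl',265,191,.012),('obr',499,176,.012),('gtl',20,372,.057),('otr',522,358,.057)],130,150,2.5)
E
```

```text
gbl [0.687  0.1989 0.012 ] cab [-0.0601 -0.1088]
gbr [0.6276 0.2036 0.012 ] cab [-0.0607 -0.0492]
obl [0.6241 0.1984 0.012 ] cab [-0.0662 -0.0461]
obr [0.5647 0.2019 0.012 ] cab [-0.0679  0.0134]
gtl [0.6804 0.193  0.057 ] cab [-0.0665 -0.1028]
otr [0.5654 0.1982 0.057 ] cab [-0.0715  0.0123]
```

```bash
python3 -m handwheel '[[[0.06,0.33,-0.06],0.1],[[-0.1,0.06,0.09],0.1],[[-0.06,0.03,0.04],0]]';python3 -c "
from fit import *
st();s=monitor.sense();print(toC(pc,s['tool_pos']));im=read_camera('wrist'); crop(im,130,150,400,384,2.5,'w19')"
```

```text
clock: 25.45
tool_pos: [0.5931, 0.1971, 0.0366]
eef_rot: [-0.581, 0.748, 0.193, 0.258]
force: [0.4, -1.2, -0.8]
gripper_width: 0.001
t 25.45 p [0.5931 0.1971 0.0366] tilt 37.63 tiltaz 74.7 jaw az 165.45 el -0.61 q [-0.123  0.592 -0.476  0.392  0.649 -1.407] F [ 0.4 -1.2 -0.8] g 0.001
[-0.07017477 -0.01541417]
```

View pics/w19.png

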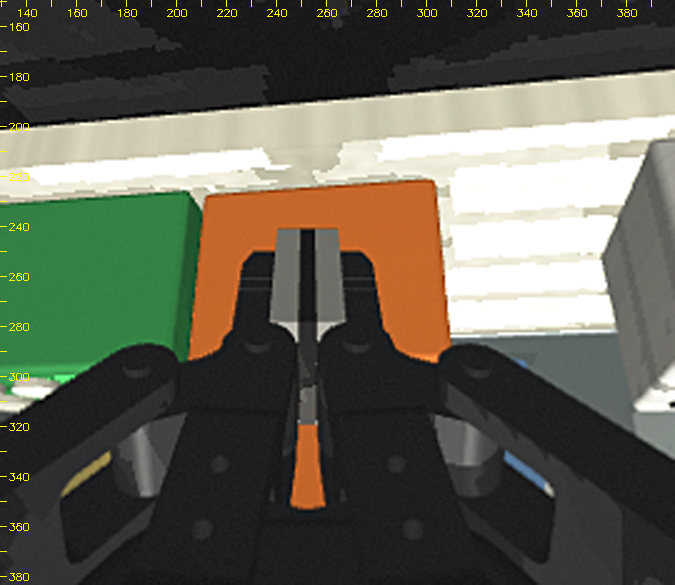

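```bash
python3 - <<'E'
from meas import *
m([('gbr',190,191,.012),('gbl',0,204,.012),('obl',207,195,.012),('obr',433,180,.012),('gtr',176,370,.057),('otr',452,358,.057)],130,150,2.5)
im=cv2.imread('pics/w19.png')
cv2.imwrite('pics/w19c.png',cv2.resize(im[150:380,100:480],None,fx=2,fy=2,interpolation=2))
E
```

```text
gbr [0.6266 0.2028 0.012 ] cab [-0.0616 -0.0483]
gbl [0.68  0.198 0.012] cab [-0.0616 -0.1019]
obl [0.6231 0.206  0.012 ] cab [-0.0587 -0.0445]
obr [0.5643 0.2114 0.012 ] cab [-0.0585  0.0145]
gtr [0.6259 0.2046 0.057 ] cab [-0.0599 -0.0474]
otr [0.5637 0.2074 0.057 ] cab [-0.0626  0.0148]
```

View pics/w19c.png

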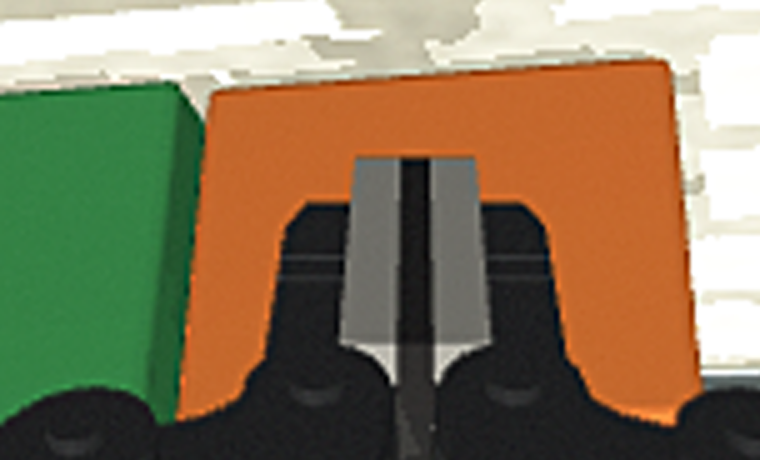

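```bash
python3 - <<'E'
from fit import *
s=monitor.sense();q=s['eef_rot'];p0=s['tool_pos']
R=Ro.from_quat(q);z=R.apply([0,0,1]);a=W(pc,[-.085,-.012,.06]);f=W(pc,[-.035,-.0155,.077]);b=f-.065*z
print(a,b,f);plan(a);plan(b,start=(a,q));plan(f,start=(b,q))
E
```

```text
[0.58840638 0.18267029 0.06      ] [0.58586567 0.19387017 0.12847031] [0.59633152 0.23216212 0.077     ]
1 [[[-0.05, 0.01, -0.7], 0.0]]
2 [[[-0.62, 0.06, -0.6], 0.0], [[-0.62, 0.06, -0.6], 0.0]]
2 [[[-0.0, -0.0, 0.81], 0.0], [[-0.0, -0.0, 0.81], 0.0]]
```

```bash
python3 -m handwheel '[[[-0.05,0.03,-0.7],0.1],[[-0.62,0.08,-0.6],0],[[-0.62,0.08,-0.6],0],[[0,0,0],0]]' 0.74 20;python3 -c "
from fit import *
st();s=monitor.sense();print(toC(pc,s['tool_pos']));f=W(pc,[-.035,-.0155,.078]);plan(f);im=read_camera('wrist'); crop(im,100,100,400,340,2.5,'w20')"
```

```text
clock: 26.0
tool_pos: [0.5833, 0.1945, 0.1305]
eef_rot: [-0.577, 0.75, 0.195, 0.257]
force: [-0.1, -0.2, -0.6]
gripper_width: 0.259
t 26.0 p [0.5833 0.1945 0.1305] tilt 37.69 tiltaz 74.8 jaw az 165.09 el -0.21 q [-0.131  0.441 -0.42   0.607  0.651 -1.409] F [-0.1 -0.2 -0.6] g 0.259
[-0.07364383 -0.00590473]
2 [[[0.01, -0.03, 0.82], 0.0], [[0.01, -0.03, 0.82], 0.0]]
```

View pics/w20.png

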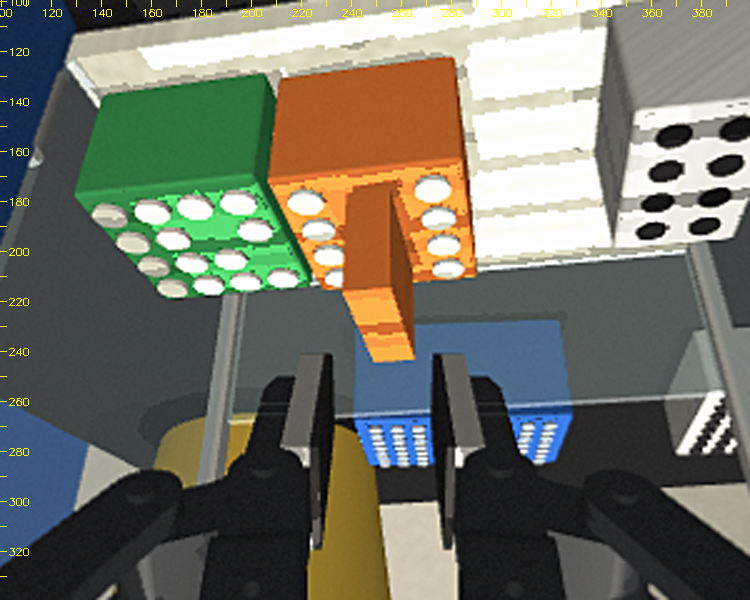

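```bash
python3 -m handwheel '[[[0.01,-0.03,0.82],0],[[-0.02,0.0,0.7],0]]';python3 -c "
from fit import *
st();s=monitor.sense();print(toC(pc,s['tool_pos']))
R=Ro.from_quat(s['eef_rot'])
for v in ([0,-.01],[-.01,0]):
    a=pc[2];X=np.array([np.cos(a),np.sin(a),0]);Y=np.array([-np.sin(a),np.cos(a),0]); print(v,R.inv().apply(v[0]*X+v[1]*Y)/.04)"
```

```text
clock: 26.3
tool_pos: [0.5946, 0.2297, 0.08]
eef_rot: [-0.576, 0.751, 0.195, 0.257]
force: [-0.5, -0.0, -0.3]
gripper_width: 0.263
t 26.3 p [0.5946 0.2297 0.08  ] tilt 37.65 tiltaz 74.7 jaw az 164.96 el -0.19 q [-0.063  0.522 -0.452  0.442  0.641 -1.321] F [-0.5 -0.  -0.3] g 0.263
[-0.03756949 -0.0140182 ]
[0, -0.01] [-0.03369575 -0.24624128  0.02701533]
[-0.01, 0] [ 0.1950479  -0.04318057 -0.15030554]
```

```bash
python3 -m handwheel '[[[-0.01,-0.08,0.01],0],[[0.04,-0.1,-0.03],0],[[0.05,-0.06,-0.04],0]]';python3 -c "
from fit import *
st();s=monitor.sense();print(toC(pc,s['tool_pos']));im=read_camera('wrist'); crop(im,100,80,400,320,2.5,'w21')"
```

```text
clock: 26.68
tool_pos: [0.6008, 0.2234, 0.0773]
eef_rot: [-0.576, 0.751, 0.197, 0.255]
force: [-3.9, 2.9, 1.8]
gripper_width: 0.262
t 26.68 p [0.6008 0.2234 0.0773] tilt 37.6 tiltaz 75.2 jaw az 165.05 el 0.14 q [-0.074  0.539 -0.428  0.465  0.643 -1.337] F [-3.9  2.9  1.8] g 0.262
[-0.04331438 -0.02071403]
```

View pics/w21.png

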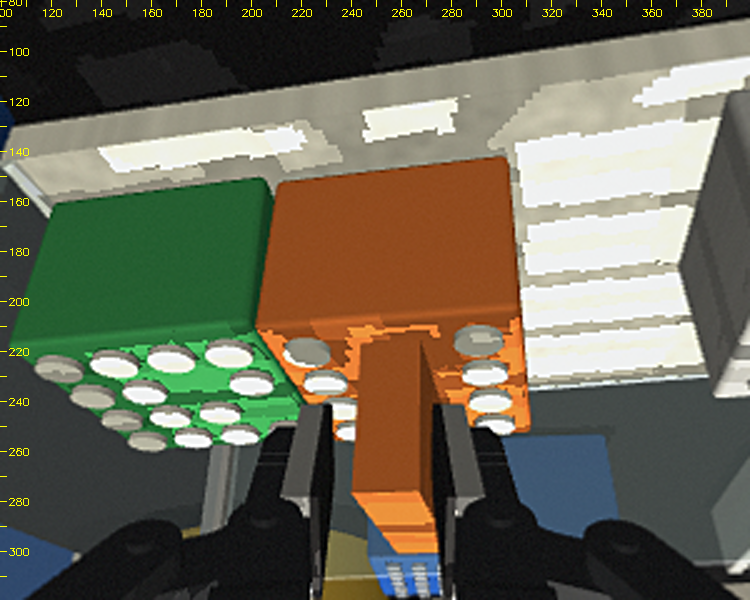

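```bash
python3 - <<'E'
from meas import *
m([('gbl',52,205,.012),('gbr',265,178,.012),('obl',277,183,.012),('obr',504,156,.012),('gtl',10,348,.057),('gtr',255,326,.057),('otl',257,330,.057),('otr',520,305,.057)],100,80,2.5)
im=cv2.imread('pics/w21.png')
cv2.imwrite('pics/w21c.png',cv2.resize(im[140:360,180:420],None,fx=3,fy=3,interpolation=2))
E
```

```text
gbl [0.6872 0.1967 0.012 ] cab [-0.0622 -0.1091]
gbr [0.6269 0.2017 0.012 ] cab [-0.0626 -0.0487]
obl [0.6247 0.2044 0.012 ] cab [-0.0602 -0.0462]
obr [0.5659 0.2098 0.012 ] cab [-0.0599  0.0129]
gtl [0.685  0.1959 0.057 ] cab [-0.0632 -0.1071]
gtr [0.6251 0.2016 0.057 ] cab [-0.0629 -0.0469]
otl [0.6254 0.2034 0.057 ] cab [-0.0611 -0.047 ]
otr [0.5665 0.2083 0.057 ] cab [-0.0614  0.0121]
```

View pics/w21c.png

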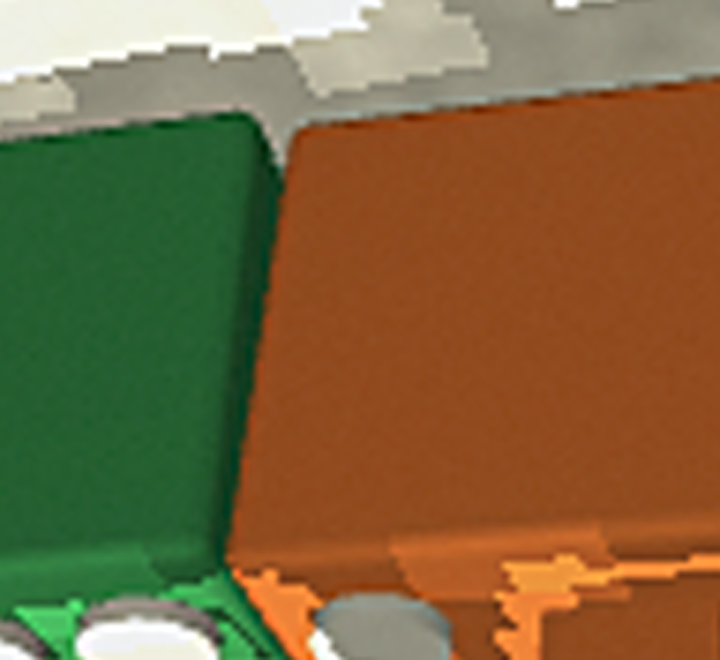

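```bash
python3 -m handwheel '[[[0,0.09,-0.1],0],[[0,0,-0.8],0],[[0,0,-0.8],0],[[0,0,0],0]]';python3 -c "
from fit import *
st();s=monitor.sense();print(toC(pc,s['tool_pos']));a=W(pc,[-.10,.032,.07]);plan(a);im=read_camera('wrist'); crop(im,100,80,400,320,2.5,'w22')"
```

```text
clock: 27.22
tool_pos: [0.5871, 0.1811, 0.1346]
eef_rot: [-0.576, 0.751, 0.196, 0.256]
force: [0.1, 0.4, -0.5]
gripper_width: 0.262
t 27.23 p [0.5871 0.1811 0.1346] tilt 37.58 tiltaz 74.9 jaw az 164.94 el -0.06 q [-0.155  0.444 -0.398  0.644  0.651 -1.434] F [ 0.1  0.4 -0.5] g 0.262
[-0.08668037 -0.01087537]
2 [[[0.7, 0.5, 0.48], 0.0], [[0.7, 0.5, 0.48], 0.0]]
```

View pics/w22.png

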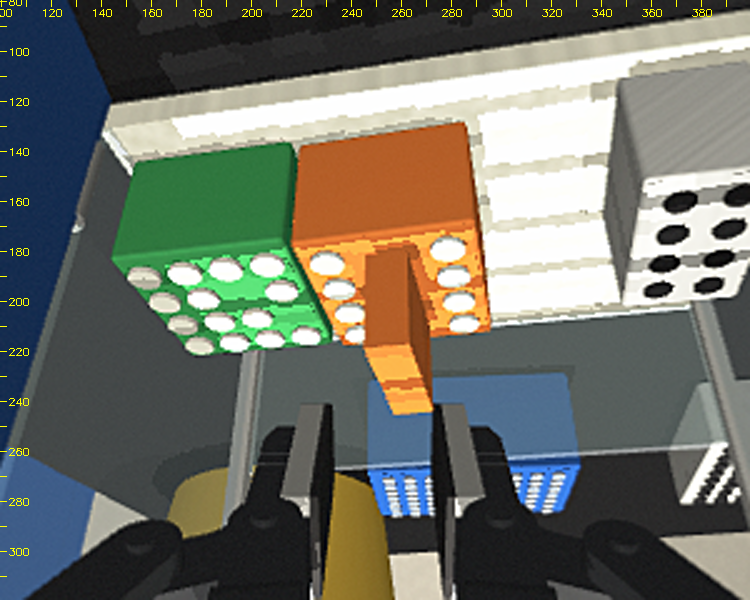

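```bash
python3 - <<'E'
from meas import *
im=cv2.imread('pics/w22.png')
cv2.imwrite('pics/w22c.png',cv2.resize(im[100:380,90:520],None,fx=1.8,fy=1.8,interpolation=2))
c=get_calibration('wrist')
m([('gbr',292,143,.012),('obl',300,148,.012),('obr',462,122,.012),('gtr',290,240,.057),('otl',294,245,.057),('otr',475,221,.057),('gbackr',332,340,.057),('obackl',338,344,.057)],100,80,2.5,c)
E
```

```text
gbr [0.6254 0.2019 0.012 ] cab [-0.0626 -0.0472]
obl [0.6236 0.2049 0.012 ] cab [-0.0597 -0.045 ]
obr [0.5656 0.2077 0.012 ] cab [-0.0621  0.013 ]
gtr [0.6222 0.2002 0.057 ] cab [-0.0646 -0.0441]
otl [0.6219 0.203  0.057 ] cab [-0.0618 -0.0435]
otr [0.564  0.2059 0.057 ] cab [-0.064   0.0143]
gbackr [0.6297 0.265  0.057 ] cab [ 0.0007 -0.0458]
obackl [0.6284 0.2687 0.057 ] cab [ 0.0042 -0.0442]
```

View pics/w22c.png

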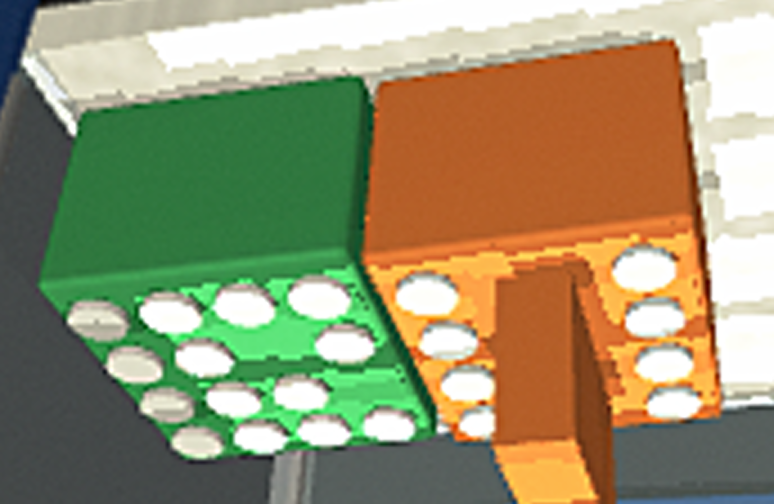

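```bash
python3 -m handwheel '[[[0.7,0.52,0.48],0],[[0.7,0.52,0.48],0],[[0,0,0],0]]' 1 30;python3 -c "
from fit import *
st();s=monitor.sense();print(toC(pc,s['tool_pos']));a=W(pc,[-.078,.034,.036]);plan(a);plan(W(pc,[-.043,.033,.031]),start=(a,s['eef_rot']))"
```

```text
clock: 27.65
tool_pos: [0.5402, 0.1728, 0.0669]
eef_rot: [-0.576, 0.751, 0.195, 0.256]
force: [-0.1, -0.1, 0.2]
gripper_width: -0.001
t 27.65 p [0.5402 0.1728 0.0669] tilt 37.56 tiltaz 74.9 jaw az 164.98 el -0.07 q [-0.186  0.481 -0.579  0.451  0.653 -1.475] F [-0.1 -0.1  0.2] g -0.001
[-0.09908927  0.03511   ]
1 [[[0.06, 0.06, 0.93], 0.0]]
1 [[[-0.61, 0.13, 0.63], 0.0]]
```

```bash
python3 -m handwheel '[[[0.06,0.06,0.85],0],[[-0.3,0.08,0.32],0],[[-0.25,0.06,0.26],0]]';python3 -c "
from fit import *
st();s=monitor.sense();print(toC(pc,s['tool_pos']));im=read_camera('wrist'); crop(im,100,80,400,320,2.5,'w23')"
```

```text
clock: 28.02
tool_pos: [0.5505, 0.2251, 0.0352]
eef_rot: [-0.576, 0.751, 0.194, 0.258]
force: [0.4, -0.4, 0.7]
gripper_width: 0.001
t 28.02 p [0.5505 0.2251 0.0352] tilt 37.65 tiltaz 74.5 jaw az 164.9 el -0.32 q [-0.078  0.538 -0.604  0.281  0.643 -1.338] F [ 0.4 -0.4  0.7] g 0.001
[-0.04610906  0.02948461]
```

View pics/w23.png

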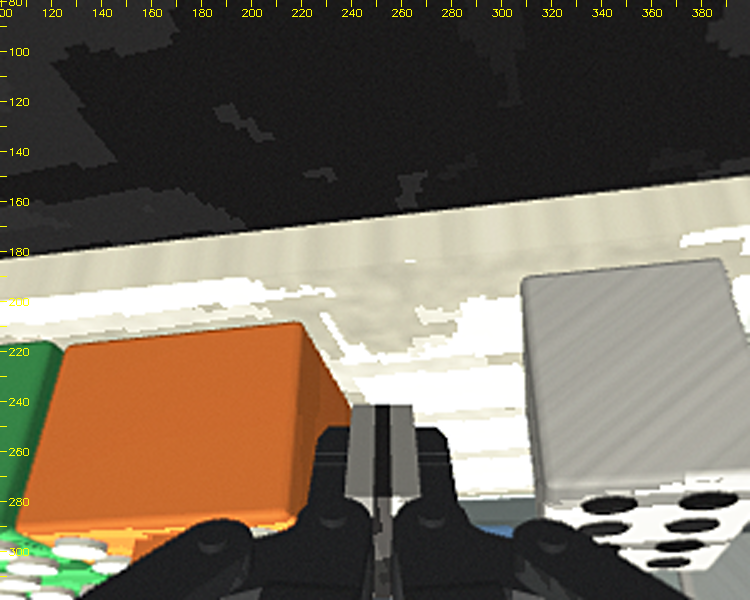

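```bash
python3 -m handwheel '[[[-0.01,-0.08,0.01],0],[[-0.01,-0.08,0.01],0]]';python3 -c "
from fit import *
st();s=monitor.sense();print(toC(pc,s['tool_pos']));im=read_camera('wrist'); crop(im,100,80,400,320,2.5,'w24')"
```

```text
clock: 28.32
tool_pos: [0.5552, 0.2271, 0.0354]
eef_rot: [-0.577, 0.75, 0.197, 0.257]
force: [-16.2, 1.8, 6.7]
gripper_width: 0.002
t 28.32 p [0.5552 0.2271 0.0354] tilt 37.71 tiltaz 75.0 jaw az 165.08 el -0.06 q [-0.074  0.546 -0.586  0.295  0.645 -1.337] F [-16.2   1.8   6.7] g 0.002
[-0.04367959  0.02502667]
```

View pics/w24.png

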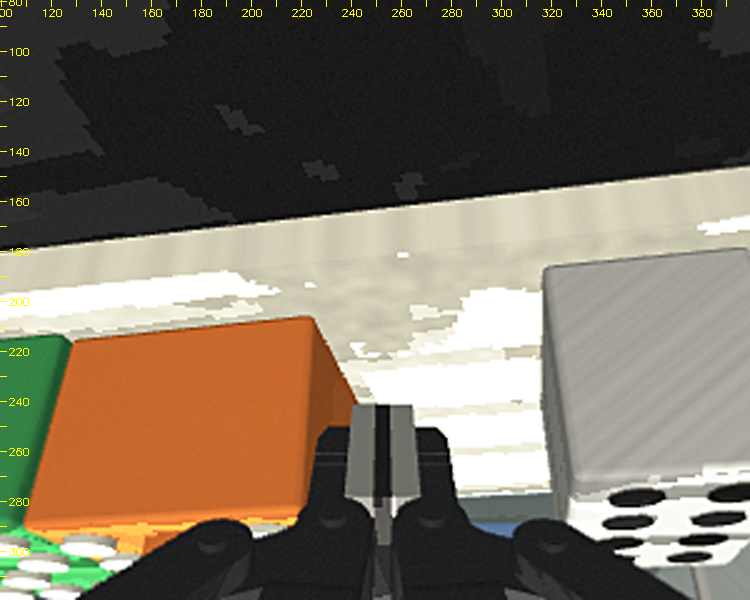

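```bash
python3 - <<'E'
from meas import *
im=cv2.imread('pics/w24.png')
cv2.imwrite('pics/w24c.png',cv2.resize(im[300:600,0:380],None,fx=2,fy=2,interpolation=2))
m([('gbl',0,344,.012),('gbr',64,336,.012),('obl',77,342,.012),('obr',310,317,.012)],100,80,2.5)
E
```

```text
gbl [0.6451 0.2025 0.012 ] cab [-0.0603 -0.0667]
gbr [0.6276 0.203  0.012 ] cab [-0.0613 -0.0492]
obl [0.6264 0.2064 0.012 ] cab [-0.058  -0.0477]
obr [0.5678 0.2098 0.012 ] cab [-0.0598  0.0109]
```

View pics/w24c.png

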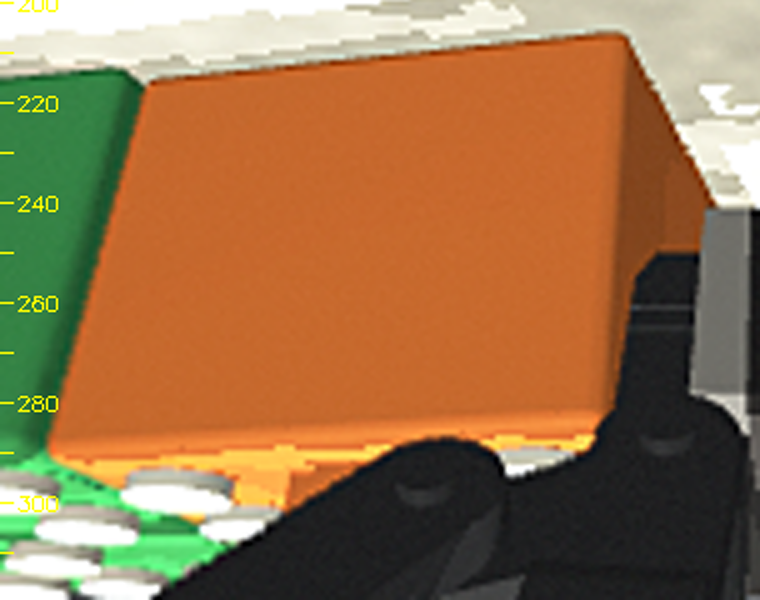

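```bash
python3 -m handwheel '[[[0.01,0.1,-0.01],0],[[0.6,-0.12,-0.5],0],[[0.3,-0.1,-0.9],0],[[-0.2,-0.4,-0.9],0],[[0,0,0],0]]';python3 -c "
from fit import *
st();s=monitor.sense();print(toC(pc,s['tool_pos']));im=read_camera('wrist'); crop(im,100,80,400,320,2.5,'w25')
im=read_camera('top'); crop(im,165,140,215,215,8,'t25')"
```

```text
clock: 29.0
tool_pos: [0.5579, 0.1408, 0.0948]
eef_rot: [-0.577, 0.75, 0.195, 0.258]
force: [0.0, -0.3, -0.6]
gripper_width: -0.001
t 29.0 p [0.5579 0.1408 0.0948] tilt 37.74 tiltaz 74.6 jaw az 165.0 el -0.3 q [-0.243  0.47  -0.493  0.589  0.658 -1.548] F [ 0.  -0.3 -0.6] g -0.001
[-0.12938968  0.01463506]
```

View pics/w25.png

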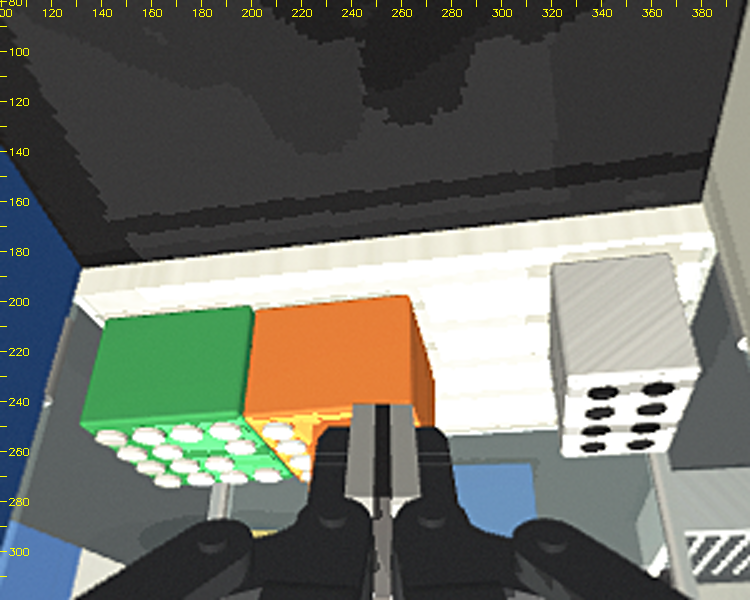

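View pics/t25.png

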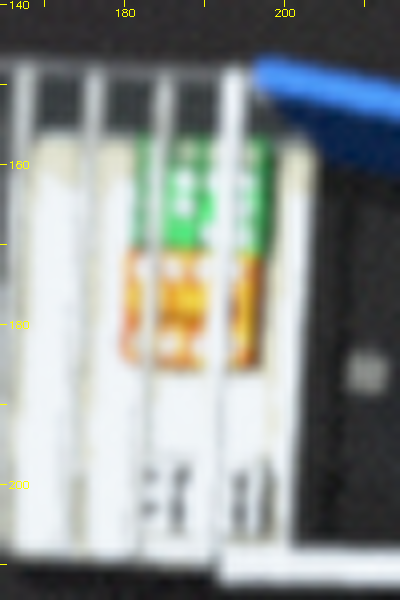

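```bash
python3 - <<'E'
from meas import *
im=cv2.imread('pics/w25.png')
cv2.imwrite('pics/w25c.png',cv2.resize(im[280:500,60:450],None,fx=2,fy=2,interpolation=2))
E
```

```text
(no output)
```

View pics/w25c.png

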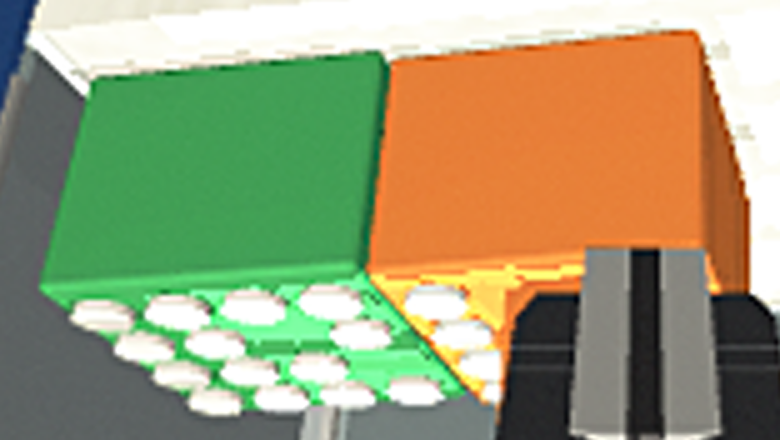

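```bash
python3 - <<'E'
from meas import *
f=lambda X,Y:(60+X/2,280+Y/2)
m([(n,*f(X,Y),z) for n,X,Y,z in(('gbl',95,79,.012),('gbr',378,52,.012),('obl',392,60,.012),('obr',698,31,.012),('gtl',40,288,.057),('gtr',362,270,.057),('otl',368,276,.057),('otr',585,262,.057))],100,80,2.5)
E
```

```text
gbl [0.6788 0.1953 0.012 ] cab [-0.0644 -0.1009]
gbr [0.6222 0.2002 0.012 ] cab [-0.0645 -0.0441]
obl [0.6208 0.2036 0.012 ] cab [-0.0613 -0.0424]
obr [0.5628 0.2086 0.012 ] cab [-0.0615  0.0158]
gtl [0.6758 0.1907 0.057 ] cab [-0.0693 -0.0983]
gtr [0.6191 0.1979 0.057 ] cab [-0.0671 -0.0412]
otl [0.6192 0.2005 0.057 ] cab [-0.0645 -0.0411]
otr [0.582  0.2044 0.057 ] cab [-0.064  -0.0037]
```

```bash
python3 - <<'E'
from fit import *
s=monitor.sense();q=s['eef_rot'];R=Ro.from_quat(q);z=R.apply([0,0,1]);f=W(pc,[-.037,-.0205,.079]);b=f-.07*z
print(toC(pc,b),b);plan(b)
E
```

```text
[-0.07919205 -0.01319275] [0.59011004 0.18834941 0.1343754 ]
2 [[[-0.85, -0.28, -0.01], 0.0], [[-0.85, -0.28, -0.01], 0.0]]
```

```bash
python3 -m handwheel '[[[-0.3,-0.3,-0.6],0],[[-0.95,-0.28,0.2],0],[[-0.4,-0.05,0.3],0],[[0,0,0],0]]' 0.72 20;python3 -c "
from fit import *
st();s=monitor.sense();print(toC(pc,s['tool_pos']));plan(W(pc,[-.037,-.0205,.079]));im=read_camera('wrist'); crop(im,100,80,400,320,2.5,'w26')"
```

```text
clock: 29.6
tool_pos: [0.5898, 0.1871, 0.1331]
eef_rot: [-0.576, 0.751, 0.199, 0.254]
force: [-0.5, 0.4, -1.0]
gripper_width: 0.277
t 29.6 p [0.5898 0.1871 0.1331] tilt 37.67 tiltaz 75.7 jaw az 165.14 el 0.4 q [-0.144  0.455 -0.385  0.649  0.653 -1.425] F [-0.5  0.4 -1. ] g 0.277
[-0.0804285  -0.01294514]
2 [[[-0.02, -0.01, 0.87], 0.0], [[-0.02, -0.01, 0.87], 0.0]]
```

View pics/w26.png

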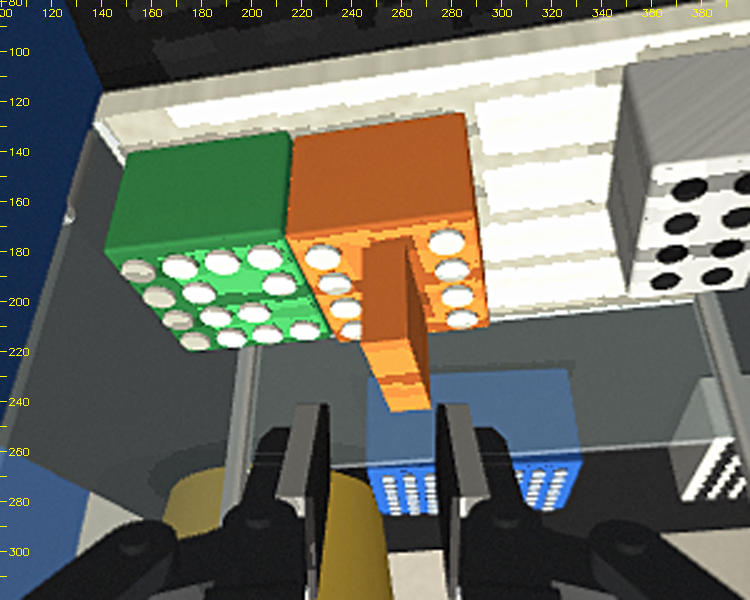

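```bash
python3 -m handwheel '[[[-0.02,-0.01,0.87],0],[[-0.03,0.0,0.75],0]]'; python3 -m handwheel '[[[0,0.0,0],0],[[0,0,0],0]]' 0.81 20;python3 -c "
from fit import *
st();s=monitor.sense();print(toC(pc,s['tool_pos']));im=read_camera('wrist'); crop(im,100,80,400,320,2.5,'w27')"
```

```text
clock: 29.9
tool_pos: [0.6006, 0.2253, 0.082]
eef_rot: [-0.575, 0.752, 0.199, 0.254]
force: [0.3, -0.8, -0.5]
gripper_width: 0.279
clock: 30.15
tool_pos: [0.5971, 0.2255, 0.079]
eef_rot: [-0.575, 0.752, 0.201, 0.251]
force: [-1.6, 0.1, 2.4]
gripper_width: 0.193
t 30.15 p [0.5971 0.2255 0.079 ] tilt 37.54 tiltaz 76.0 jaw az 165.06 el 0.74 q [-0.071  0.536 -0.426  0.478  0.644 -1.333] F [-1.6  0.1  2.4] g 0.193
[-0.04153538 -0.01681673]
```

View pics/w27.png

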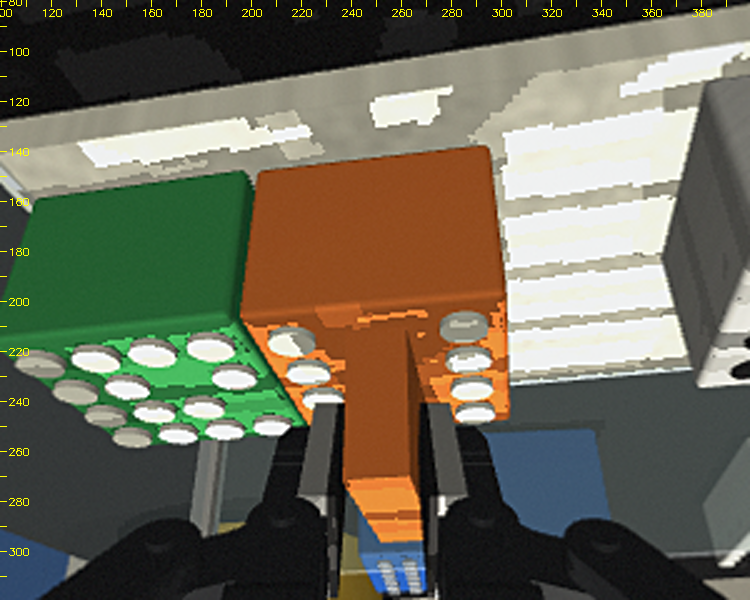

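```bash
python3 -m handwheel '[[[0,0,0],0],[[0.06,-0.02,-0.05],0],[[0.05,-0.02,-0.04],0]]' 0.83 20;python3 -c "
from fit import *
st();s=monitor.sense();print(toC(pc,s['tool_pos']));im=read_camera('wrist'); crop(im,100,80,400,320,2.5,'w28')"
```

```text
clock: 30.58
tool_pos: [0.5967, 0.2185, 0.08]
eef_rot: [-0.575, 0.752, 0.201, 0.251]
force: [-1.9, 1.2, -2.6]
gripper_width: 0.176
t 30.57 p [0.5967 0.2185 0.08  ] tilt 37.56 tiltaz 76.0 jaw az 165.02 el 0.77 q [-0.084  0.535 -0.424  0.49   0.646 -1.348] F [-1.9  1.2 -2.6] g 0.176
[-0.0485697  -0.01703399]
```

View pics/w28.png

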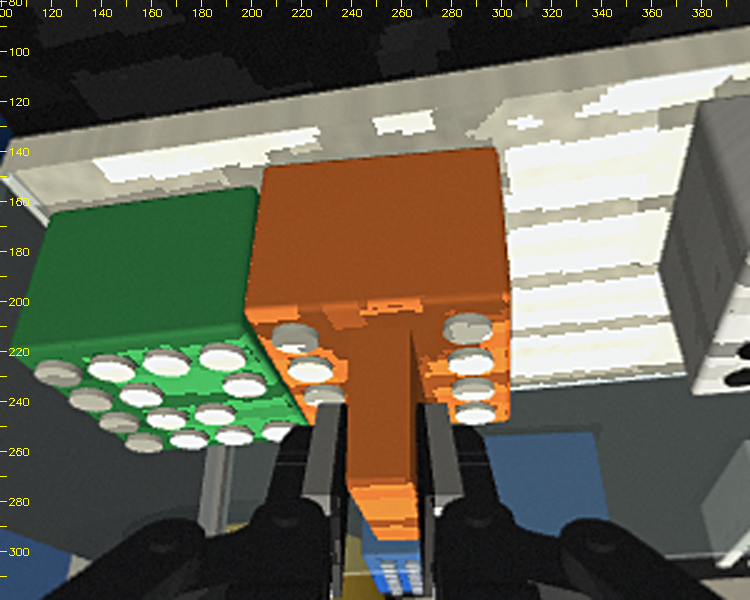

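```bash
python3 - <<'E'
from meas import *
m([('gbl',52,214,.012),('gbr',253,188,.012),('obl',266,168,.012),('obr',494,148,.012)],100,80,2.5)
E
```

```text
gbl [0.6862 0.1966 0.012 ] cab [-0.0624 -0.1081]
gbr [0.6278 0.2018 0.012 ] cab [-0.0624 -0.0495]
obl [0.6214 0.1956 0.012 ] cab [-0.0692 -0.0437]
obr [0.5631 0.2045 0.012 ] cab [-0.0655  0.0151]
```

```bash
python3 -m handwheel '[[[0,0.02,-0.05],0],[[0,0,-0.75],0],[[0,0,-0.8],0],[[0,0,-0.2],0]]' 0.7;python3 -c "
from fit import *
st();s=monitor.sense();print(toC(pc,s['tool_pos']));a=W(pc,[-.122,-.036,.06]);plan(a);plan(W(pc,[-.102,-.038,.036]),start=(a,s['eef_rot']))"
```

```text
clock: 31.12
tool_pos: [0.5876, 0.1737, 0.1398]
eef_rot: [-0.575, 0.752, 0.199, 0.253]
force: [0.2, 0.2, 0.5]
gripper_width: 0.298
t 31.12 p [0.5876 0.1737 0.1398] tilt 37.55 tiltaz 75.6 jaw az 164.95 el 0.46 q [-0.168  0.446 -0.377  0.683  0.653 -1.452] F [0.2 0.2 0.5] g 0.298
[-0.09396514 -0.01194798]
3 [[[0.56, -0.24, 0.41], 0.0], [[0.56, -0.24, 0.41], 0.0], [[0.56, -0.24, 0.41], 0.0]]
1 [[[-0.03, 0.03, 0.78], 0.0]]
```

```bash
python3 -m handwheel '[[[0.56,-0.22,0.41],0],[[0.56,-0.2,0.41],0],[[0.5,-0.12,0.41],0],[[-0.03,0.06,0.7],0],[[0,0.03,0.0],0]]' 1 30;python3 -c "
from fit import *
st();s=monitor.sense();print(toC(pc,s['tool_pos']));plan(W(pc,[-.0735,-.038,.036]));"
```

```text
clock: 31.75
tool_pos: [0.6071, 0.1652, 0.0369]
eef_rot: [-0.575, 0.752, 0.196, 0.255]
force: [0.1, -0.2, -0.1]
gripper_width: -0.002
t 31.75 p [0.6071 0.1652 0.0369] tilt 37.56 tiltaz 75.0 jaw az 164.85 el 0.09 q [-0.177  0.618 -0.416  0.472  0.653 -1.461] F [ 0.1 -0.2 -0.1] g -0.002
[-0.10074946 -0.03219659]
1 [[[-0.54, -0.02, 0.44], 0.0]]
```

```bash
python3 -m handwheel '[[[-0.3,0,0.25],0],[[-0.13,0.02,0.11],0]]';python3 -c "
from fit import *
st();s=monitor.sense();print(toC(pc,s['tool_pos']));im=read_camera('wrist'); crop(im,130,150,400,384,2.5,'w29')"
```

```text
clock: 32.0
tool_pos: [0.6135, 0.1877, 0.0369]
eef_rot: [-0.575, 0.752, 0.196, 0.256]
force: [0.1, -0.9, -0.1]
gripper_width: -0.0
t 32.0 p [0.6135 0.1877 0.0369] tilt 37.56 tiltaz 74.8 jaw az 164.81 el -0.01 q [-0.135  0.62  -0.413  0.439  0.649 -1.408] F [ 0.1 -0.9 -0.1] g -0.0
[-0.07771914 -0.03650262]
```

View pics/w29.png

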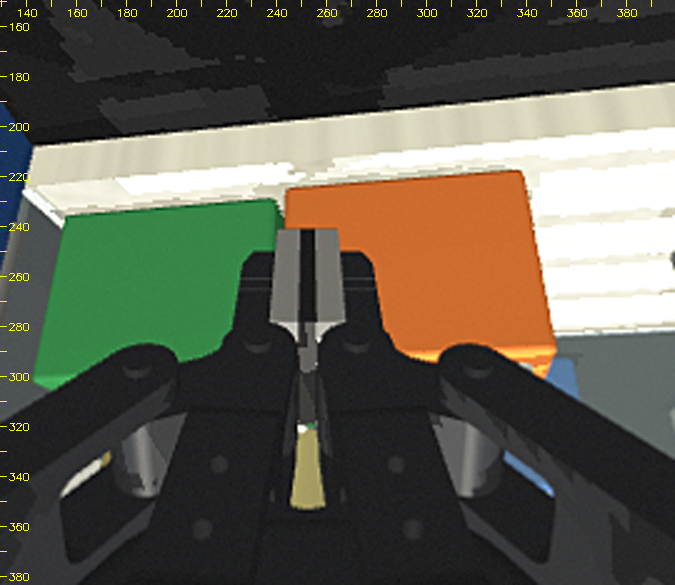

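```bash
python3 -m handwheel '[[[0.05,0.26,-0.05],0],[[-0.06,0.02,0.045],0],[[-0.04,0.02,0.03],0]]';python3 -c "
from fit import *
st();s=monitor.sense();print(toC(pc,s['tool_pos']));im=read_camera('wrist'); crop(im,130,150,400,384,2.5,'w30')"
```

```text
clock: 32.42
tool_pos: [0.602, 0.1934, 0.0384]
eef_rot: [-0.576, 0.752, 0.195, 0.256]
force: [-0.0, -0.8, 0.3]
gripper_width: -0.004
t 32.42 p [0.602  0.1934 0.0384] tilt 37.55 tiltaz 74.7 jaw az 164.83 el -0.12 q [-0.128  0.601 -0.448  0.415  0.648 -1.398] F [-0.  -0.8  0.3] g -0.004
[-0.07312057 -0.02461706]
```

View pics/w30.png

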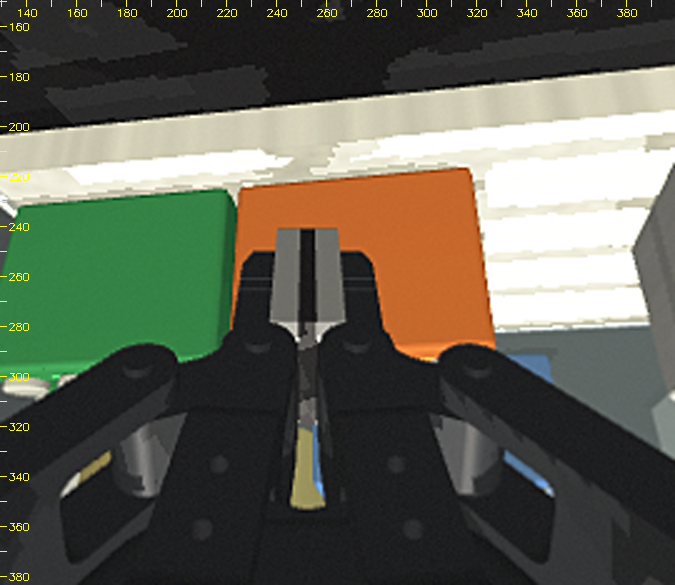

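```bash
python3 -m handwheel '[[[0.35,-0.05,-0.27],0],[[0.1,0.74,-0.08],0],[[0.1,0.74,-0.08],0],[[0,0,0],0]]';python3 -c "
from fit import *
st();s=monitor.sense();print(toC(pc,s['tool_pos']));plan(W(pc,[-.045,.032,.036]),n=2)"
```

```text
clock: 32.98
tool_pos: [0.5389, 0.1812, 0.039]
eef_rot: [-0.576, 0.752, 0.195, 0.257]
force: [0.1, -0.5, -0.3]
gripper_width: -0.003
t 32.98 p [0.5389 0.1812 0.039 ] tilt 37.62 tiltaz 74.6 jaw az 164.83 el -0.19 q [-0.17   0.524 -0.612  0.358  0.653 -1.451] F [ 0.1 -0.5 -0.3] g -0.003
[-0.09088641  0.03716818]
2 [[[-0.43, 0.04, 0.38], 0.0], [[-0.43, 0.04, 0.38], 0.0]]
```

```bash
python3 -m handwheel '[[[-0.43,0.06,0.38],0],[[-0.4,0.06,0.36],0],[[-0.01,-0.09,0.01],0]]';python3 -c "
from fit import *
st();s=monitor.sense();print(toC(pc,s['tool_pos']));im=read_camera('wrist'); crop(im,100,80,400,320,2.5,'w31')"
```

```text
clock: 33.35
tool_pos: [0.5533, 0.2253, 0.0367]
eef_rot: [-0.575, 0.751, 0.194, 0.259]
force: [-1.6, 0.2, -0.2]
gripper_width: -0.005
t 33.35 p [0.5533 0.2253 0.0367] tilt 37.69 tiltaz 74.3 jaw az 164.76 el -0.39 q [-0.077  0.538 -0.6    0.283  0.643 -1.334] F [-1.6  0.2 -0.2] g -0.005
[-0.04564436  0.02678   ]
```

View pics/w31.png

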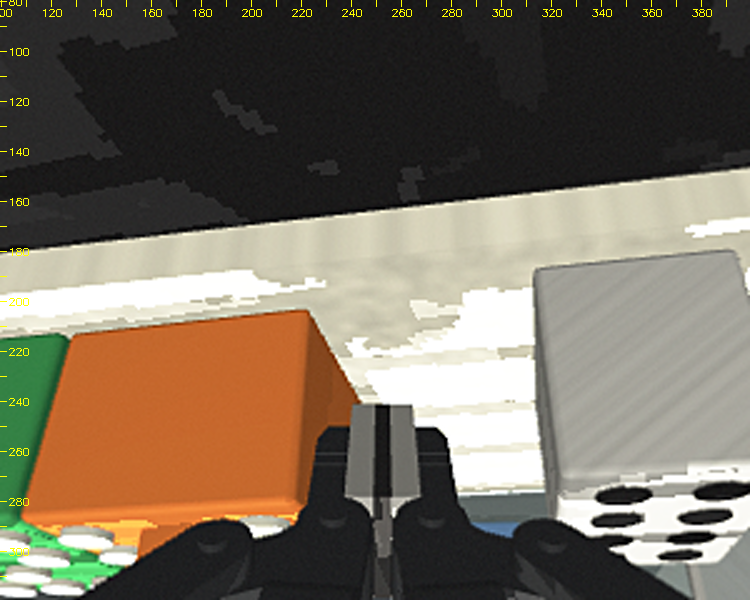

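```bash
python3 -m handwheel '[[[-0.01,-0.09,0.01],0],[[0,-0.04,0.0],0]]';python3 -c "
from fit import *
st();s=monitor.sense();print(toC(pc,s['tool_pos']))"; python3 -m handwheel '[[[0.01,0.12,-0.01],0],[[0.6,-0.05,-0.5],0],[[0.3,-0.1,-0.9],0],[[-0.2,-0.3,-0.9],0],[[0,0,0],0]]' >/dev/null;python3 -c "
from fit import *
st();s=monitor.sense();print(toC(pc,s['tool_pos']));im=read_camera('wrist'); crop(im,100,80,400,320,2.5,'w32')"
```

```text
clock: 33.65
tool_pos: [0.5545, 0.2247, 0.0361]
eef_rot: [-0.574, 0.752, 0.198, 0.256]
force: [-7.4, 2.6, 5.2]
gripper_width: 0.002
t 33.65 p [0.5545 0.2247 0.0361] tilt 37.81 tiltaz 75.0 jaw az 164.8 el 0.18 q [-0.08   0.545 -0.587  0.3    0.647 -1.338] F [-7.4  2.6  5.2] g 0.002
[-0.04614431  0.02554532]
t 34.27 p [0.5483 0.139  0.0932] tilt 37.74 tiltaz 74.7 jaw az 164.64 el 0.01 q [-0.252  0.46  -0.517  0.582  0.659 -1.55 ] F [-0.5  0.2  0.7] g 0.002
[-0.13200884  0.02405156]
```

View pics/w32.png

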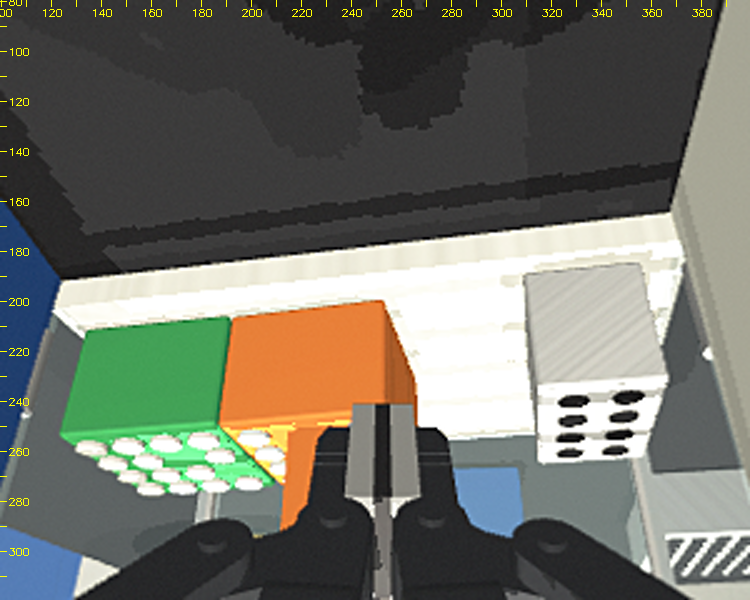

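```bash
python3 - <<'E'
import cv2
im=cv2.imread('pics/w32.png')
cv2.imwrite('pics/w32c.png',cv2.resize(im[290:510,40:440],None,fx=2,fy=2,interpolation=2))
E
```

```text
(no output)
```

View pics/w32c.png

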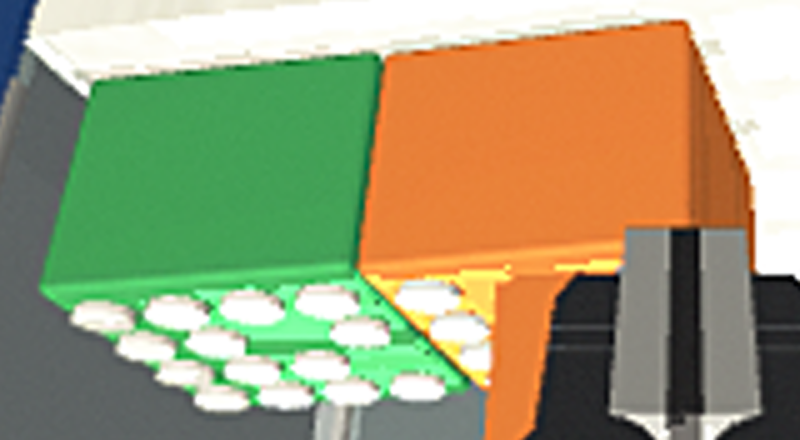

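```bash
python3 - <<'E'
import cv2
im=cv2.imread('pics/w32.png');a=cv2.resize(im[415:500,200:300],None,fx=6,fy=6,interpolation=2)
cv2.imwrite('pics/w32d.png',a)
im=cv2.imread('pics/w26.png');a=cv2.resize(im[205:350,270:370],None,fx=4,fy=4,interpolation=2)
cv2.imwrite('pics/w26d.png',a)
E
```

```text
(no output)
```

View pics/w32d.png

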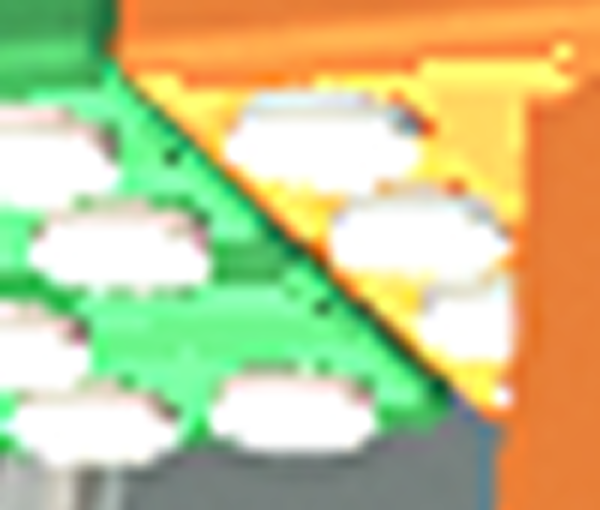

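View pics/w26d.png

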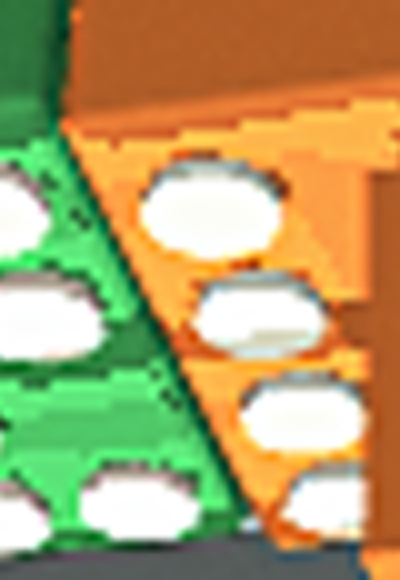

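```bash
python3 - <<'E'
from fit import *
s=monitor.sense();q=s['eef_rot'];a=W(pc,[-.09,.036,.042]);b=W(pc,[-.037,.034,.041])
plan(a,n=2);plan(b,start=(a,q),n=2)
E
```

```text
2 [[[-0.0, 0.22, 0.79], 0.0], [[-0.0, 0.22, 0.79], 0.0]]
2 [[[-0.51, 0.09, 0.41], 0.0], [[-0.51, 0.09, 0.41], 0.0]]
```

```bash
python3 -m handwheel '[[[0,0.22,0.79],0],[[0,0.22,0.75],0],[[-0.51,0.1,0.4],0],[[-0.5,0.1,0.38],0],[[0,-0.02,0],0]]';python3 -c "
from fit import *
st();s=monitor.sense();print(toC(pc,s['tool_pos']));plan(W(pc,[-.037,.024,.041]))"
```

```text
clock: 34.95
tool_pos: [0.5432, 0.2346, 0.0374]
eef_rot: [-0.573, 0.754, 0.198, 0.254]
force: [0.5, 0.3, 1.1]
gripper_width: -0.003
t 34.95 p [0.5432 0.2346 0.0374] tilt 37.59 tiltaz 75.2 jaw az 164.61 el 0.42 q [-0.06   0.528 -0.616  0.276  0.641 -1.309] F [0.5 0.3 1.1] g -0.003
[-0.03731269  0.03766091]
1 [[[-0.11, -0.33, -0.03], 0.0]]
```

```bash
python3 -m handwheel '[[[-0.04,-0.22,0.01],0],[[-0.01,-0.1,0.01],0],[[-0.01,-0.06,0.01],0]]';python3 -c "
from fit import *
st();s=monitor.sense();print(toC(pc,s['tool_pos']))"
```

```text
clock: 35.33
tool_pos: [0.5551, 0.2331, 0.0365]
eef_rot: [-0.572, 0.754, 0.202, 0.252]
force: [-13.8, 1.6, 6.5]
gripper_width: 0.0
t 35.33 p [0.5551 0.2331 0.0365] tilt 37.64 tiltaz 75.8 jaw az 164.64 el 0.93 q [-0.063  0.548 -0.576  0.307  0.644 -1.313] F [-13.8   1.6   6.5] g 0.0
[-0.03773105  0.02568992]
```

```bash
python3 -m handwheel '[[[0.01,0.14,-0.01],0],[[0.6,-0.05,-0.5],0],[[0.3,-0.1,-0.9],0],[[-0.2,-0.3,-0.9],0],[[0,0,0],0]]' >/dev/null;python3 -c "
from fit import *
st();s=monitor.sense();print(toC(pc,s['tool_pos']));im=read_camera('wrist'); crop(im,100,80,400,320,2.5,'w33')
im=cv2.imread('pics/w33.png');cv2.imwrite('pics/w33c.png',cv2.resize(im[270:530,40:440],None,fx=2,fy=2,interpolation=2))"
```

```text
t 35.95 p [0.5482 0.1478 0.0932] tilt 37.58 tiltaz 75.5 jaw az 164.44 el 0.82 q [-0.233  0.462 -0.511  0.583  0.656 -1.522] F [-0.2  0.   0.3] g -0.001
[-0.12330323  0.0249255 ]
```

View pics/w33c.png

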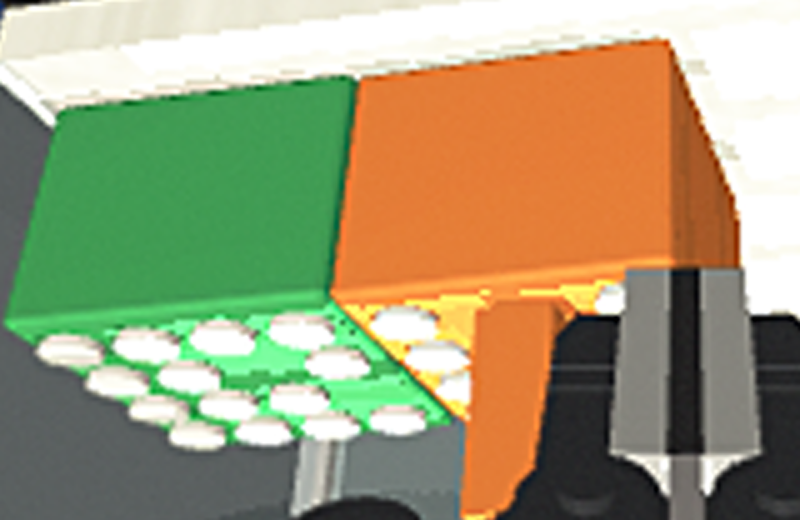

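```bash
python3 - <<'E'
from meas import *
f=lambda X,Y:(40+X/2,270+Y/2)
m([(n,*f(X,Y),z) for n,X,Y,z in(('gbl',64,109,.012),('gbr',350,77,.012),('obl',364,80,.012),('obr',665,40,.012),('gtl',10,322,.057),('gtr',326,295,.057),('otl',338,299,.057),('otr',660,264,.057))],100,80,2.5)
E
```

```text
gbl [0.6816 0.1959 0.012 ] cab [-0.0636 -0.1037]
gbr [0.6247 0.2013 0.012 ] cab [-0.0632 -0.0465]
obl [0.6227 0.203  0.012 ] cab [-0.0617 -0.0444]
obr [0.5654 0.2064 0.012 ] cab [-0.0634  0.0131]
gtl [0.6781 0.192  0.057 ] cab [-0.0677 -0.1005]
gtr [0.622  0.1981 0.057 ] cab [-0.0666 -0.0441]
otl [0.6208 0.2002 0.057 ] cab [-0.0646 -0.0428]
otr [0.5657 0.2032 0.057 ] cab [-0.0666  0.0124]
```

```bash
python3 - <<'E'
from fit import *
from kin import ik,zt,P,pts
s=monitor.sense();q=s['eef_rot'];z=Ro.from_quat(q).apply([0,0,1])
for c in ([-.123,.025,.29],[-.165,.145,.29],[-.165,.145,.213],[-.104,.029,.213],[-.18,-.15,.29],[-.165,-.15,.213],[-.104,-.029,.213]):
    t=W(pc,c);j,e=ik(t,z,s['joint_pos'][:5]);print(c,np.round(t,3),np.round(j,2),round(e,4),np.round(pts(P,list(j)+[0])[4],3))
plan(W(pc,[-.13,.03,.29]));a=W(pc,[-.13,.03,.29]);b=W(pc,[-.165,.15,.285]);plan(b,start=(a,q));c=W(pc,[-.165,.145,.213]);plan(c,start=(b,q))
E
```

```text
[-0.123, 0.025, 0.29] [0.548 0.148 0.29 ] [-0.23  0.25 -0.23  1.08  0.66] 0.0 [ 0.5   -0.043  0.547]
[-0.165, 0.145, 0.29] [0.425 0.117 0.29 ] [-0.39  0.05 -0.47  1.15  0.65] 0.0 [ 0.376 -0.074  0.547]
[-0.165, 0.145, 0.213] [0.425 0.117 0.213] [-0.39  0.13 -0.61  0.94  0.65] 0.0 [ 0.376 -0.074  0.47 ]
[-0.104, 0.029, 0.213] [0.546 0.167 0.213] [-0.2   0.3  -0.38  0.85  0.65] 0.0 [ 0.497 -0.024  0.47 ]
[-0.18, -0.15, 0.29] [0.717 0.076 0.29 ] [-0.28  0.61  0.32  1.31  0.66] 0.0 [ 0.669 -0.116  0.547]
[-0.165, -0.15, 0.213] [0.719 0.091 0.213] [-0.26  0.64  0.17  1.11  0.66] 0.0 [ 0.67  -0.101  0.47 ]
[-0.104, -0.029, 0.213] [0.604 0.162 0.213] [-0.18  0.4  -0.23  0.89  0.65] 0.0 [ 0.555 -0.029  0.47 ]
5 [[[-0.57, 0.03, -0.81], 0.0], [[-0.57, 0.03, -0.81], 0.0], [[-0.57, 0.03, -0.81], 0.0], [[-0.57, 0.03, -0.81], 0.0], [[-0.57, 0.03, -0.81], 0.0]]
4 [[[0.3, 0.7, -0.18], 0.0], [[0.3, 0.7, -0.18], 0.0], [[0.3, 0.7, -0.18], 0.0], [[0.3, 0.7, -0.18], 0.0]]
2 [[[0.54, -0.08, 0.72], 0.0], [[0.54, -0.08, 0.72], 0.0]]
```

```bash
python3 -m handwheel '[[[-0.5,0.03,-0.85],0],[[-0.57,0.03,-0.81],0],[[-0.57,0.03,-0.81],0],[[-0.57,0.03,-0.81],0],[[-0.57,0.03,-0.81],0],[[0.3,0.7,-0.18],0],[[0.3,0.7,-0.18],0],[[0.3,0.7,-0.18],0],[[0.3,0.7,-0.18],0]]';python3 -c "
from fit import *
st();s=monitor.sense();print(toC(pc,s['tool_pos']));plan(W(pc,[-.165,.145,.213]))
im=read_camera('scene'); crop(im,200,90,350,240,5,'s34')"
```

```text
clock: 37.12
tool_pos: [0.4122, 0.1161, 0.2825]
eef_rot: [-0.571, 0.756, 0.205, 0.247]
force: [0.9, 0.4, -0.6]
gripper_width: -0.001
t 37.12 p [0.4122 0.1161 0.2825] tilt 37.42 tiltaz 76.8 jaw az 164.64 el 1.61 q [-0.399  0.044 -0.502  1.152  0.642 -1.734] F [ 0.9  0.4 -0.6] g -0.001
[-0.16695912  0.15760948]
2 [[[0.48, -0.18, 0.72], 0.0], [[0.48, -0.18, 0.72], 0.0]]
```

View pics/s34.png

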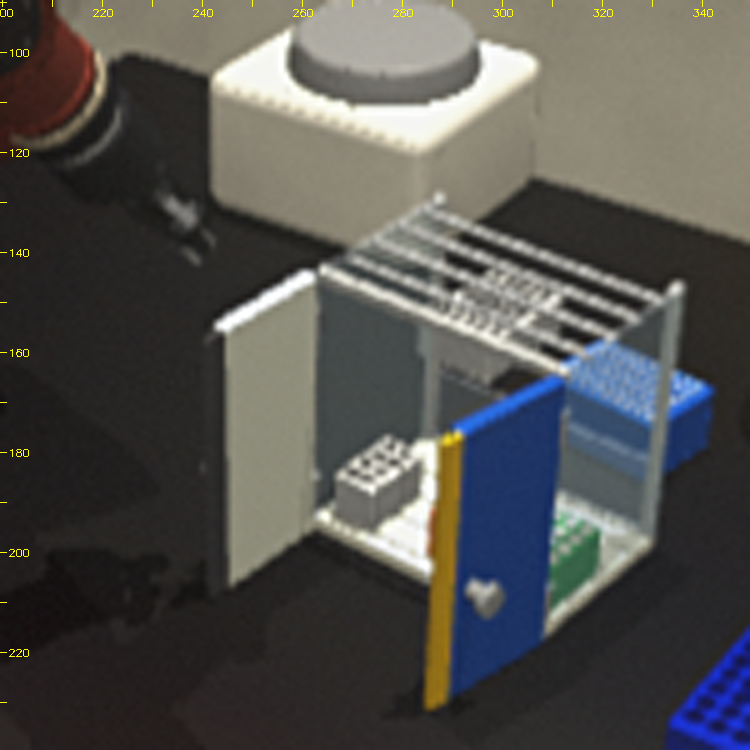

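```bash
python3 - <<'E'
from fit import *
s=monitor.sense();q=s['eef_rot']
p=s['tool_pos'];seq=[W(pc,[-.165,.146,.215])]
for th in (1.35,1.1,.85,.6,.4,.2,.05):
    d=.085; r=.021-.003*(1-np.sin(th))
    dr=np.array([-np.sin(th),-np.cos(th)]);ou=np.array([-np.cos(th),np.sin(th)])
    c=np.array([-.086,.114])+d*dr+r*ou; print(th,np.round(c,3)); seq.append(W(pc,[c[0],c[1],.215]))
prev=p
for t in seq: plan(t,start=(prev,q)); prev=t
E
```

```text
1.35 [-0.174  0.116]
1.1 [-0.171  0.094]
0.85 [-0.163  0.073]
0.6 [-0.15   0.055]
0.4 [-0.137  0.043]
0.2 [-0.121  0.034]
0.05 [-0.108  0.03 ]
2 [[[0.46, -0.21, 0.7], 0.0], [[0.46, -0.21, 0.7], 0.0]]
1 [[[0.04, -0.78, -0.07], 0.0]]
1 [[[-0.13, -0.53, 0.08], 0.0]]
1 [[[-0.24, -0.48, 0.16], 0.0]]
1 [[[-0.33, -0.39, 0.23], 0.0]]
1 [[[-0.31, -0.23, 0.23], 0.0]]
1 [[[-0.34, -0.15, 0.25], 0.0]]
1 [[[-0.27, -0.05, 0.2], 0.0]]
```

```bash
python3 -m handwheel '[[[0.46,-0.18,0.7],0],[[0.46,-0.18,0.66],0],[[0.04,-0.7,-0.07],0],[[-0.1,-0.5,0.06],0]]';python3 -c "
from fit import *
st();s=monitor.sense();print(toC(pc,s['tool_pos']))"; python3 -m handwheel '[[[-0.2,-0.5,0.12],0],[[-0.3,-0.42,0.22],0],[[-0.31,-0.28,0.23],0]]';python3 -c "
from fit import *
st();s=monitor.sense();print(toC(pc,s['tool_pos']))
im=read_camera('scene'); crop(im,200,90,350,240,5,'s35')"
```

```text
clock: 37.67
tool_pos: [0.4657, 0.1069, 0.2107]
eef_rot: [-0.569, 0.757, 0.208, 0.244]
force: [-0.9, 0.9, 1.2]
gripper_width: 0.002
t 37.67 p [0.4657 0.1069 0.2107] tilt 37.38 tiltaz 77.4 jaw az 164.63 el 2.14 q [-0.368  0.216 -0.504  0.964  0.644 -1.696] F [-0.9  0.9  1.2] g 0.002
[-0.17131879  0.10353496]
clock: 38.05
tool_pos: [0.5215, 0.1338, 0.206]
eef_rot: [-0.568, 0.758, 0.211, 0.241]
force: [-2.1, -1.2, 0.1]
gripper_width: 0.0
t 38.05 p [0.5215 0.1338 0.206 ] tilt 37.34 tiltaz 78.1 jaw az 164.6 el 2.64 q [-0.272  0.301 -0.398  0.921  0.65  -1.575] F [-2.1 -1.2  0.1] g 0.0
[-0.13958831  0.05028031]
```

View pics/s35.png

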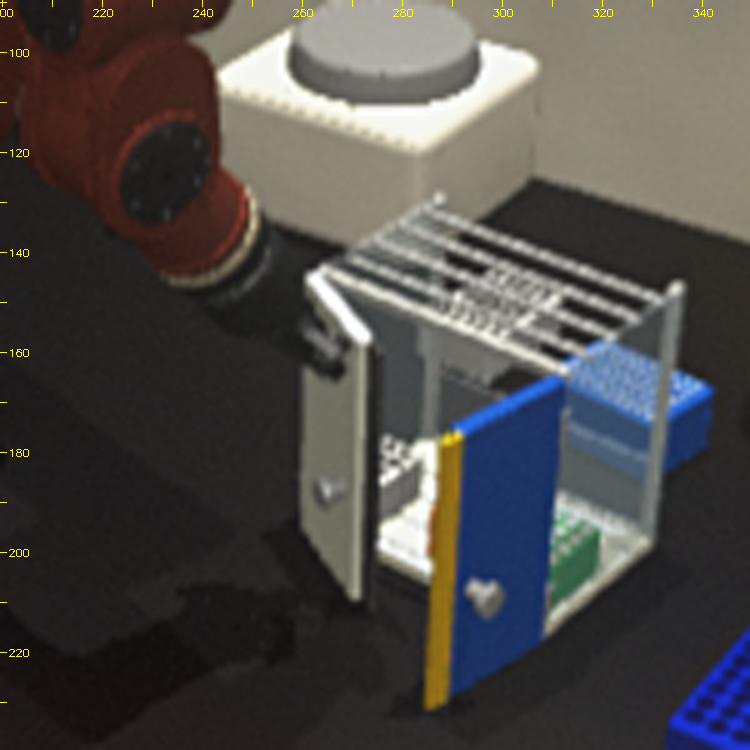

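```bash
python3 -m handwheel '[[[-0.36,-0.28,0.24],0],[[-0.3,-0.08,0.2],0],[[-0.12,-0.02,0.08],0]]';python3 -c "
from fit import *
st();s=monitor.sense();print(toC(pc,s['tool_pos']));plan(W(pc,[-.1,.03,.21]))
im=read_camera('scene'); crop(im,230,110,350,240,5,'s36');im=read_camera('top'); crop(im,165,140,235,220,8,'t36')"
```

```text
clock: 38.48
tool_pos: [0.5455, 0.1682, 0.2049]
eef_rot: [-0.568, 0.758, 0.212, 0.239]
force: [-0.5, -1.2, 0.6]
gripper_width: -0.002
t 38.48 p [0.5455 0.1682 0.2049] tilt 37.29 tiltaz 78.4 jaw az 164.68 el 2.86 q [-0.192  0.329 -0.358  0.876  0.651 -1.476] F [-0.5 -1.2  0.6] g -0.002
[-0.10320309  0.02941879]
1 [[[-0.14, 0.03, -0.05], 0.0]]
```

View pics/s36.png

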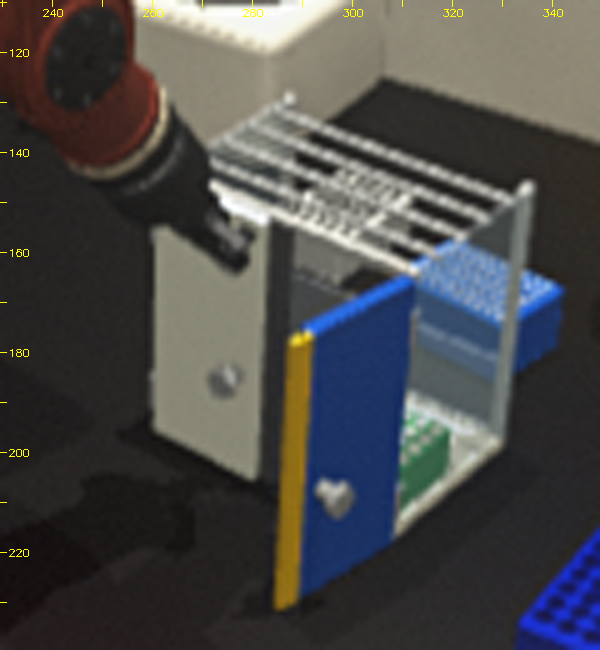

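View pics/t36.png

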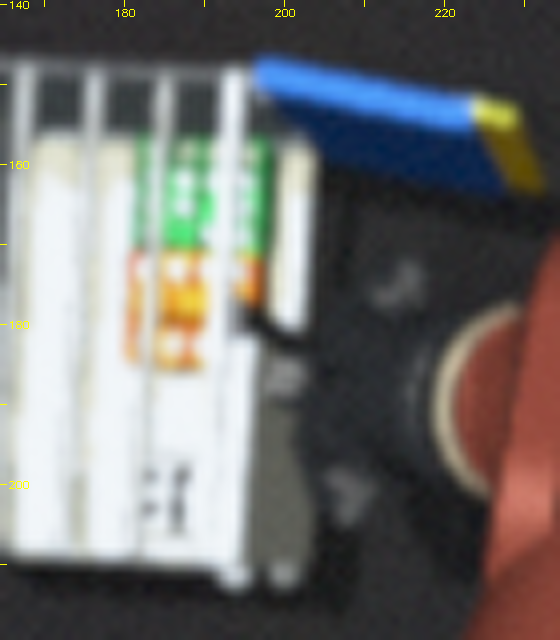

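```bash
python3 -m handwheel '[[[-0.14,0.02,0.09],0],[[-0.1,0.02,0.07],0]]';python3 -c "
from fit import *
st();s=monitor.sense();print(toC(pc,s['tool_pos']))"
```

```text
clock: 38.83
tool_pos: [0.5468, 0.1719, 0.2046]
eef_rot: [-0.567, 0.762, 0.206, 0.235]
force: [-22.1, -51.5, 25.5]
gripper_width: 0.001
t 38.83 p [0.5468 0.1719 0.2046] tilt 36.37 tiltaz 77.9 jaw az 164.21 el 2.74 q [-0.176  0.322 -0.36   0.863  0.634 -1.447] F [-22.1 -51.5  25.5] g 0.001
[-0.09945435  0.02853028]
```

```bash
python3 -m handwheel '[[[0.5,-0.1,-0.4],0]]';python3 - <<'E'
from fit import *
st();s=monitor.sense();q=s['eef_rot'];print(toC(pc,s['tool_pos']))
a=W(pc,[-.15,.0,.285]);b=W(pc,[-.18,-.15,.285]);c=W(pc,[-.172,-.155,.213])
plan(a);plan(b,start=(a,q));plan(c,start=(b,q))
E
```

```text
clock: 38.95
tool_pos: [0.5434, 0.1457, 0.206]
eef_rot: [-0.568, 0.762, 0.205, 0.235]
force: [1.4, -0.0, 0.2]
gripper_width: -0.004
t 38.95 p [0.5434 0.1457 0.206 ] tilt 36.32 tiltaz 77.9 jaw az 164.23 el 2.67 q [-0.228  0.325 -0.351  0.907  0.634 -1.512] F [ 1.4 -0.   0.2] g -0.004
[-0.12578762  0.02958101]
3 [[[-0.27, -0.25, -0.63], 0.0], [[-0.27, -0.25, -0.63], 0.0], [[-0.27, -0.25, -0.63], 0.0]]
4 [[[-0.02, -0.95, -0.04], 0.0], [[-0.02, -0.95, -0.04], 0.0], [[-0.02, -0.95, -0.04], 0.0], [[-0.02, -0.95, -0.04], 0.0]]
2 [[[0.44, -0.08, 0.79], 0.0], [[0.44, -0.08, 0.79], 0.0]]
```

```bash
python3 -m handwheel '[[[-0.3,-0.2,-0.7],0],[[-0.3,-0.2,-0.7],0],[[-0.27,-0.25,-0.65],0],[[-0.02,-0.95,-0.04],0],[[-0.02,-0.95,-0.04],0],[[-0.02,-0.95,-0.04],0],[[-0.02,-0.95,-0.04],0]]';python3 - <<'E'
from fit import *
st();s=monitor.sense();q=s['eef_rot'];print(toC(pc,s['tool_pos']))
im=read_camera('scene'); crop(im,230,90,350,240,5,'s37')
seq=[W(pc,[-.172,-.153,.215])]
for th in (1.25,1.,.75,.5,.3,.15,.03):
    d=.085; r=.022-.003*(1-np.sin(th))
    dr=np.array([-np.sin(th),np.cos(th)]);ou=np.array([-np.cos(th),-np.sin(th)])
    c=np.array([-.086,-.114])+d*dr+r*ou; print(th,np.round(c,3)); seq.append(W(pc,[c[0],c[1],.215]))
prev=s['tool_pos']
for t in seq: plan(t,start=(prev,q)); prev=t
E
```

```text
clock: 39.83
tool_pos: [0.7151, 0.0698, 0.2971]
eef_rot: [-0.566, 0.763, 0.204, 0.236]
force: [0.6, -0.3, -0.6]
gripper_width: -0.004
t 39.83 p [0.7151 0.0698 0.2971] tilt 36.34 tiltaz 77.3 jaw az 163.9 el 2.48 q [-0.28   0.619  0.373  1.367  0.633 -1.569] F [ 0.6 -0.3 -0.6] g -0.004
[-0.18615453 -0.14816635]
1.25 [-0.174 -0.108]
1.0 [-0.169 -0.086]
0.75 [-0.159 -0.066]
0.5 [-0.145 -0.049]
0.3 [-0.13  -0.039]
0.15 [-0.118 -0.033]
0.03 [-0.108 -0.03 ]
3 [[[0.3, -0.05, 0.62], 0.0], [[0.3, -0.05, 0.62], 0.0], [[0.3, -0.05, 0.62], 0.0]]
2 [[[0.12, 0.55, -0.06], 0.0], [[0.12, 0.55, -0.06], 0.0]]
1 [[[0.01, 0.55, 0.02], 0.0]]
1 [[[-0.1, 0.54, 0.1], 0.0]]
1 [[[-0.21, 0.49, 0.18], 0.0]]
1 [[[-0.24, 0.33, 0.19], 0.0]]
1 [[[-0.21, 0.2, 0.17], 0.0]]
1 [[[-0.19, 0.13, 0.14], 0.0]]
```

View pics/s37.png

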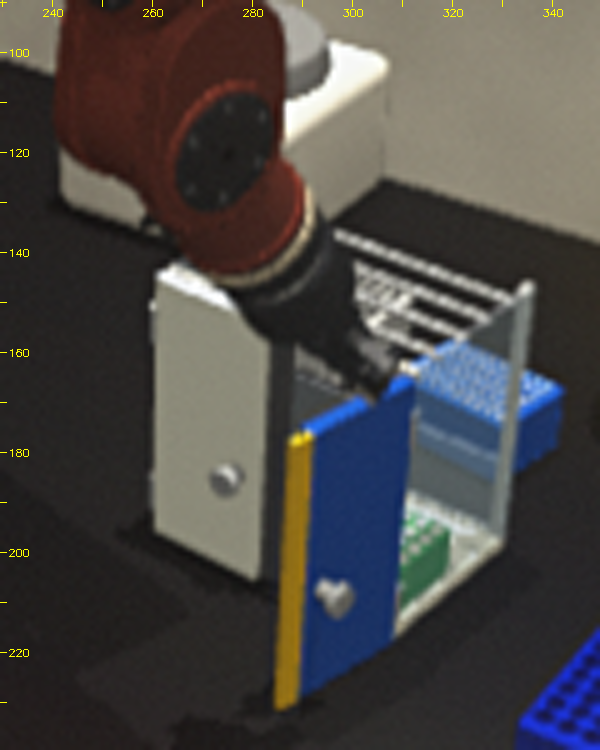

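```bash
python3 -m handwheel '[[[0.3,-0.08,0.62],0],[[0.3,-0.06,0.62],0],[[0.3,-0.05,0.6],0]]';python3 - <<'E'
from fit import *
st();s=monitor.sense();print(toC(pc,s['tool_pos']))
im=read_camera('scene'); crop(im,230,90,350,240,5,'s38')
E
```

```text
clock: 40.25
tool_pos: [0.7288, 0.0795, 0.2137]
eef_rot: [-0.565, 0.764, 0.202, 0.238]
force: [-0.1, -1.3, -1.0]
gripper_width: -0.002
t 40.25 p [0.7288 0.0795 0.2137] tilt 36.37 tiltaz 76.7 jaw az 163.72 el 2.21 q [-0.261  0.668  0.244  1.168  0.634 -1.542] F [-0.1 -1.3 -1. ] g -0.002
[-0.17528908 -0.16099344]
```

View pics/s38.png

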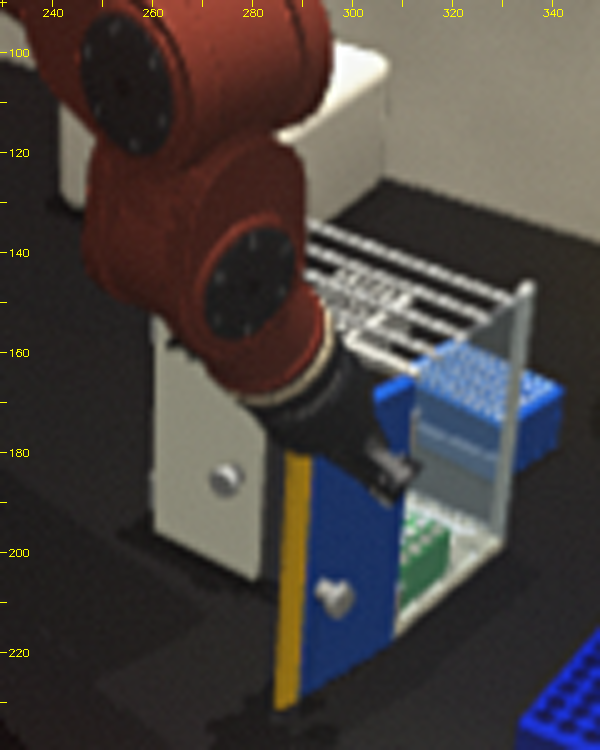

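```bash
python3 -m handwheel '[[[0.06,0.68,-0.03],0],[[0.06,0.68,-0.04],0],[[0.01,0.55,0.02],0],[[-0.1,0.54,0.1],0]]';python3 - <<'E'
from fit import *
st();s=monitor.sense();print(toC(pc,s['tool_pos']))
im=read_camera('scene'); crop(im,230,90,350,240,5,'s39')
q=s['eef_rot'];a=W(pc,[-.145,-.049,.213]);b=W(pc,[-.13,-.039,.213]);c=W(pc,[-.118,-.033,.213]);d=W(pc,[-.11,-.03,.213])
plan(a);plan(b,start=(a,q));plan(c,start=(b,q));plan(d,start=(c,q))
E
```

```text
clock: 40.8
tool_pos: [0.6321, 0.1069, 0.2125]
eef_rot: [-0.564, 0.764, 0.203, 0.238]
force: [2.7, -0.5, 0.1]
gripper_width: -0.005
t 40.8 p [0.6321 0.1069 0.2125] tilt 36.4 tiltaz 76.8 jaw az 163.61 el 2.38 q [-0.259  0.479 -0.091  1.022  0.635 -1.537] F [ 2.7 -0.5  0.1] g -0.005
[-0.1565712  -0.06224747]
1 [[[-0.15, 0.31, 0.12], 0.0]]
1 [[[-0.25, 0.32, 0.2], 0.0]]
1 [[[-0.21, 0.21, 0.16], 0.0]]
1 [[[-0.14, 0.11, 0.11], 0.0]]
```

View pics/s39.png

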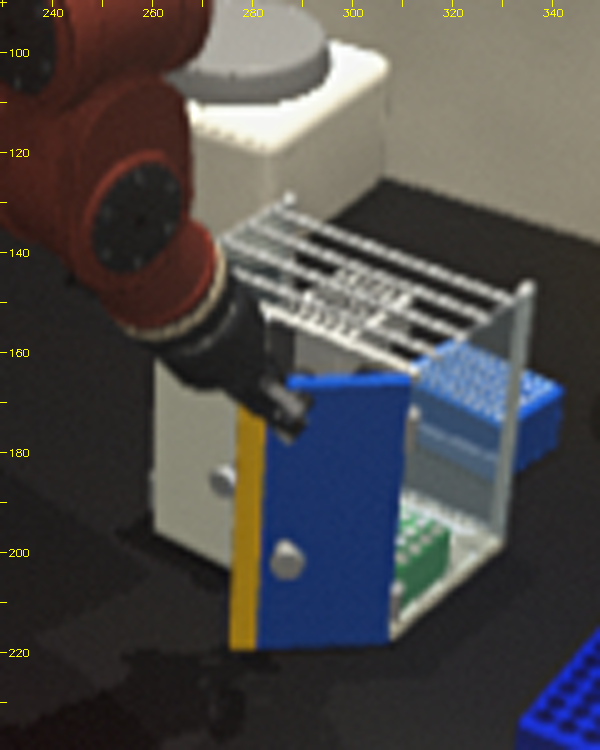

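```bash
python3 -m handwheel '[[[-0.17,0.3,0.13],0],[[-0.25,0.3,0.2],0],[[-0.23,0.2,0.18],0],[[-0.16,0.1,0.13],0]]';python3 - <<'E'
from fit import *
st();s=monitor.sense();print(toC(pc,s['tool_pos']))
im=read_camera('scene'); crop(im,230,90,350,240,5,'s40')
q=s['eef_rot'];plan(W(pc,[-.1,-.028,.213]))
E
```

```text
clock: 41.35
tool_pos: [0.6075, 0.1587, 0.2144]
eef_rot: [-0.564, 0.765, 0.202, 0.238]
force: [0.6, -0.9, 0.0]
gripper_width: 0.003
t 41.35 p [0.6075 0.1587 0.2144] tilt 36.35 tiltaz 76.7 jaw az 163.55 el 2.32 q [-0.18   0.411 -0.195  0.926  0.633 -1.438] F [ 0.6 -0.9  0. ] g 0.003
[-0.10720748 -0.0331591 ]
1 [[[-0.08, 0.15, 0.11], 0.0]]
```

View pics/s40.png

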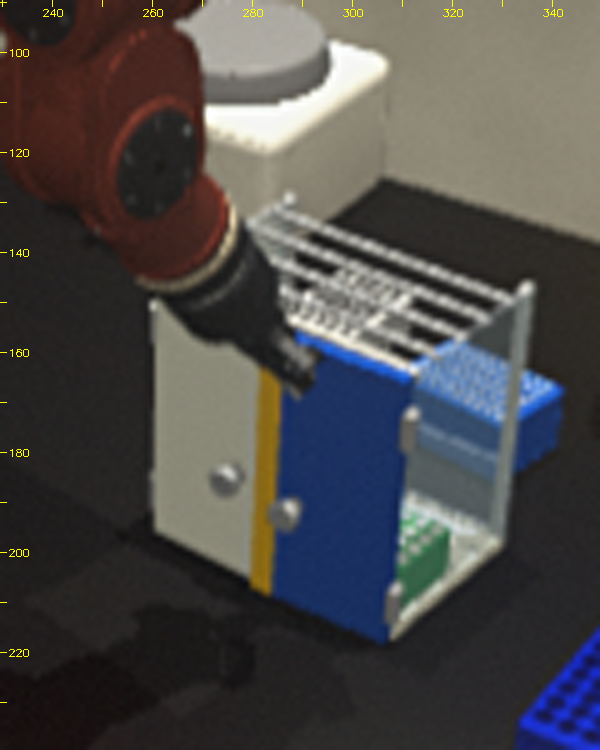

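Nearly shut; now small pushes, watching the force (last time the end push rose quickly).

```bash
python3 -m handwheel '[[[-0.09,0.02,0.07],0]]'; python3 -m handwheel '[[[-0.05,0.01,0.04],0]]';python3 - <<'E'
from fit import *
st();s=monitor.sense();print(toC(pc,s['tool_pos']))
E
```

```text
clock: 41.52
tool_pos: [0.6076, 0.1646, 0.2143]
eef_rot: [-0.564, 0.764, 0.202, 0.238]
force: [-0.9, -1.5, 0.9]
gripper_width: 0.005
clock: 41.65
tool_pos: [0.6079, 0.1659, 0.2139]
eef_rot: [-0.564, 0.765, 0.201, 0.237]
force: [-11.3, -23.8, 12.6]
gripper_width: 0.0
t 41.65 p [0.6079 0.1659 0.2139] tilt 36.2 tiltaz 76.8 jaw az 163.53 el 2.38 q [-0.166  0.41  -0.197  0.916  0.63  -1.42 ] F [-11.3 -23.8  12.6] g 0.0
[-0.09999404 -0.03287327]
```

```bash
python3 -m handwheel '[[[0.5,-0.1,-0.4],0],[[0.5,-0.1,-0.4],0],[[0,0,-0.9],0],[[0,0,-0.9],0],[[0.3,0.3,-0.9],0],[[0.3,0.3,-0.9],0],[[0,0,0],0]]';python3 - <<'E'
from fit import *
st()
im=read_camera('scene'); crop(im,230,110,350,240,6,'s41')
im=read_camera('top'); crop(im,140,135,225,225,8,'t41');cv2.imwrite('pics/topf.png',im[...,::-1])
im=read_camera('wrist'); crop(im,0,0,512,384,1.5,'w41')
E
```

```text
clock: 42.52
tool_pos: [0.5524, 0.0164, 0.3213]
eef_rot: [-0.564, 0.765, 0.203, 0.237]
force: [-0.1, -0.4, -0.3]
gripper_width: -0.0
t 42.52 p [0.5524 0.0164 0.3213] tilt 36.33 tiltaz 76.9 jaw az 163.57 el 2.47 q [-0.46   0.339 -0.018  1.381  0.615 -1.783] F [-0.1 -0.4 -0.3] g -0.0
```

View pics/s41.png

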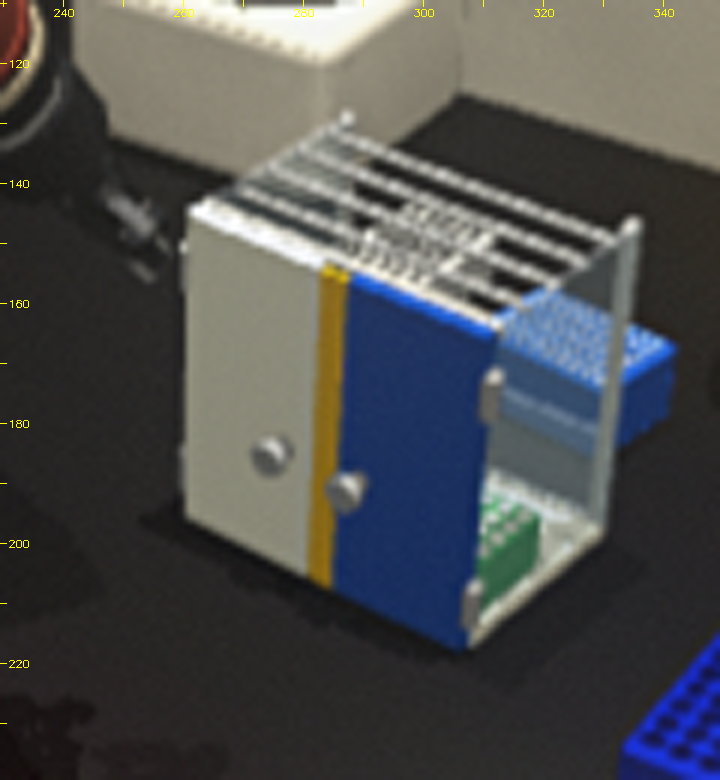

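View pics/t41.png

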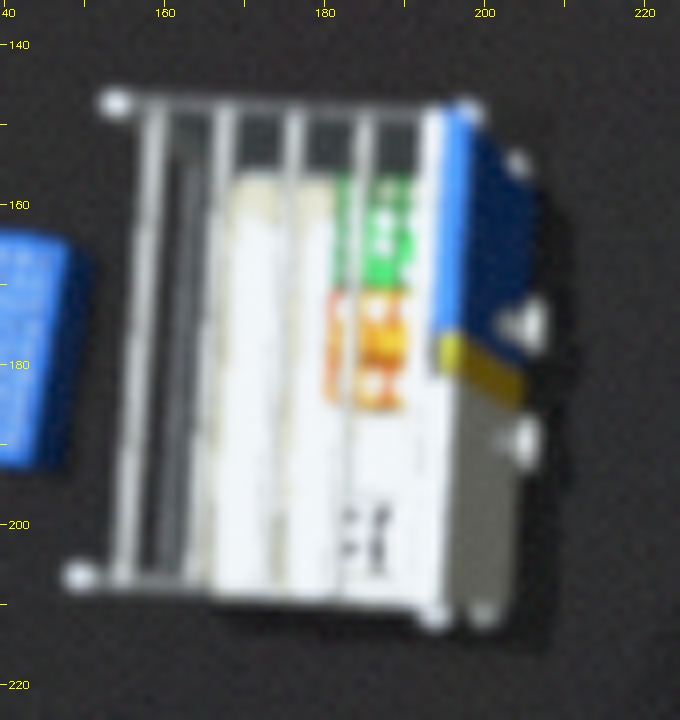

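View pics/w41.png

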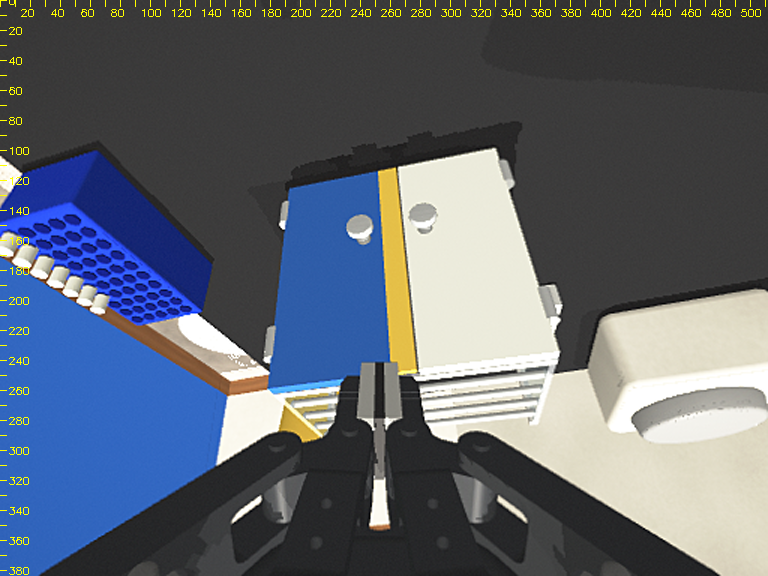

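View pics/topf.png

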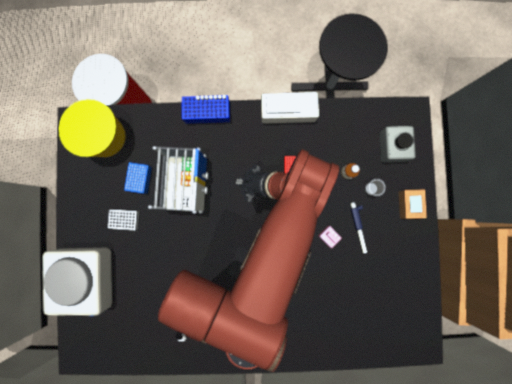

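```bash
python3 -c "
from station import ctrl
print(ctrl.job_done())"
```

```text
the job is handed in; nothing more can be done
None
```

The orange rack is in the cabinet, upright on its floor and against the green rack. The white leaf was shut first and the blue leaf last. I handed the job in at about 42.5 s of the 64 s.

**How it was done**
- I squared the rack up on the bench with the tool vertical.
- The move command has no tilt, so I got about 38° by driving joint 4 against its limit, then re-gripped the rib and carried the rack in.
- The tilt direction ended about 10° off the cabinet axis. I therefore nudged the rack from the front and the side with the fingers, and once pulled it back out slightly, until it was level and touching.

**Last checks of the rack**
- The fronts are level to about 1–2 mm. The rack may be turned by up to about 2°.
- No gap showed along the top seam. The rounded edges make it hard to rule out about 1–2 mm at the back.
- The final wrist-camera measurements disagree with each other by a few millimetres.

**Last checks of the doors and bench**
- Both leaves look fully shut in all three cameras, with the yellow flange over the white leaf's edge.
- The robot was clear of everything at hand-in.
- Every other object I could see stood where it was. In the last picture the arm hid one pink rack and part of the red box, so those were not rechecked.

**Forces:** the fingertips pressed the white leaf with about 60 N for a moment at the end of its travel, and the blue leaf with about 29 N. The wrist limit is 120 N. The 40 N limit is for the arm and gripper body, and I believe only the fingertips touched the leaves.

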